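# Pack culture dishes lid down and call the courier

### The arm

A 6-joint arm with a two-finger parallel gripper is mounted at the origin on the work surface. World frame = base frame: x ahead of the robot, y to its left, z up, the work surface at z = 0. Lengths are in m, angles in rad, forces in N, time in s.
With the tool pointing down it reaches from about 0.35 to 1 m from the base axis. Payload 7.1 kg.
Tool frame: the origin (TCP) lies at the very end of the fingers, on their centre line; the grasp point (between the pads) lies 19 mm behind it (robot.grip_depth is the distance from the TCP to the grasp point, in m); z points along the fingers, x is the direction in which the jaws open and shut, and the axes are right-handed (so a half turn about z gives the same grasp; the last joint's range is limited). The gripper opens to 85 mm and grips with 20 to 120 N. Pads are 22 mm wide; open, the fingers measure 114 mm over their backs; the gripper's body (76 mm by 85 mm) begins 54 mm behind the grasp point. The pads swing forward as they close: fully open they stand 13 mm farther back than shut.
Start: joints at [1.301, 0.423, 1.63, -0, 1.089, -0.019], TCP at [0.155, 0.605, 0.231] pointing down, gripper open.
Joint ranges: [-3, 3], [-0.9, 2.11], [0.09, 2.58], [-1.31, 4.45], [0.11, 2.69], [-2.54, 2.54]. Speed limits (rad/s): [2.39, 2.39, 3.01, 3.14, 3.14, 3.14].

### API

Orientations are given as a 3x3 rotation matrix whose columns are the frame's x, y, z axes.
In Python, from cell import robot gives the robot as it stands.
- The arm moves only by the tool jog_arm, never from a script. Its argument "commands" is a list of rows, each a list of 3 entries, a list of its own where there are three numbers: the shift along the tool's x, y, z in mm, then the turn, a rotation vector about the tool's x, y, z in rad, then the finger opening in mm, from 0 to 85.4. In form: [[[x, y, z], [ax, ay, az], jaw], ...]. A call has 1 to 8 rows; each row shifts and turns the commanded pose from where the row before left it, along the tool's axes as they then stand; what a row does not reach is not made up. A row lasts 1/12 s, in which the tool goes at most 41.7 mm and 7.16 degrees, less where a joint would pass 70% of its speed; a pose out of reach is approached as far as the arm can. A call with a gripper value outside its range is refused whole. The fingers move at their own pace and stop on an object; "grip_force" is the grip in N (left out, the last holds). Time passes only in rows, so rows that do not move let the fingers close. It gives the time, the measured TCP pose, the force and the opening at its end, in the units of the state.
- robot.get_state(): the state, without advancing time (a new reading comes with each control period).
- robot.get_image(name): name is "side" or "top" or "wrist"; returns a dict with "color" (480x640x3 uint8, red, green, blue), "fx", "fy", "cx", "cy" (pixels), "position" and "attitude" of the camera in the world. Camera axes: x right, y down, z forward; pixel columns grow to the right and rows downward; lengths in m; the calibration is good to about 2 mm. The wrist camera is an equidistant fisheye: a pixel r from the principal point sees the ray r / f radians off the axis. A picture is of the moment at which its call begins. There is no depth.
- robot.sign_off(): hands the job in, once; it reports no verdict.
The state is a dict: "clock": time; "joint_positions": joint angles; "qd": joint speeds; "joint_efforts": joint torques, N m; "eef_pos": TCP position; "ee_rot": TCP orientation; "contact_force": force on the tool from outside, world axes, zero at the start; "torque": the same for the moment, N m; "grip_width": opening from 0.0 (shut) to 1.0 (fully open).
Only numpy, scipy, OpenCV 4.12 (cv2) and the standard library are available. Lean on these libraries where they do the work, as an engineer would, in place of code of your own. Each camera call takes 0.05 s, during which the arm holds its last target.

### The job

Pack the culture dishes for the courier: they stand lid up on the bench, so lift the cover off the steel tray, turn every dish over and lay it flat, lid down, on the tray's floor. Then put the cover back on so that it sits fully down all round, then press the plunger of the desk bell right down to call the courier and let it come back up. Leave the specimen pots and the marker where they are.

Things in the scene. Friction and masses are not known exactly. Their poses are not given: they have to be found in the camera images.
- dish1: sealed square plastic culture dish, rigid, 60 x 60 x 20 mm, about 60 g; 2 or 3 of the 3 are present. Origin at its centre; x, y parallel to its sides; z comes out of the white lid (raised square ring); the other face is the clear base showing amber agar. Starts flat on the bench, z up, origin at 10 mm; turned over, z points down. Stands by itself on any 60 x 20 mm edge.
- dish2: sealed square plastic culture dish, rigid, 60 x 60 x 20 mm, about 60 g; 2 or 3 of the 3 are present. Origin at its centre; x, y parallel to its sides; z comes out of the white lid (raised square ring); the other face is the clear base showing amber agar. Starts flat on the bench, z up, origin at 10 mm; turned over, z points down. Stands by itself on any 60 x 20 mm edge.
- dish3: sealed square plastic culture dish, rigid, 60 x 60 x 20 mm, about 60 g; 2 or 3 of the 3 are present. Origin at its centre; x, y parallel to its sides; z comes out of the white lid (raised square ring); the other face is the clear base showing amber agar. Starts flat on the bench, z up, origin at 10 mm; turned over, z points down. Stands by itself on any 60 x 20 mm edge.
- tray: stainless instrument tray, open when its cover is off; it does not move on the bench, which is clear to its left (+y) on the robot's side, room for the cover: outside 306 (x) x 186 (y) x 38 mm high, walls and floor 3 mm thick, inside 300 x 180 mm. Origin at the centre of its underside, z up. A dish lying flat on its floor has its centre 13 mm above this origin.
- cover: loose steel cover, 0.35 kg, 320 (x) x 200 (y) mm, skirt 10 mm deep, 314 x 194 inside (4 mm play each side of the tray). Origin: centre, at the skirt's lower edge, z up. Sheet top at z = 13. Handle bar along x: 100 long, 14 wide, z = 39 to 47 mm, clear below; posts at x = -45, 45; grip it across y. Starts seated on the tray, origin 28 mm above the tray's; either way round fits.
- bell_top (a point): middle of the top of the desk bell's plunger head (20 mm across, 6 mm thick). The bell is a steel dome of 84 mm diameter fixed to the bench; the head's top stands 66 mm above the bench and moves with it.
- bell_plunger (a joint): travel of the bell's plunger, m: 0 at rest (up), 0.008 at its stop (right down). A spring pushes it up: 1.8 N at the start of the travel, 4.6 N at the stop.
- pot1: bystander: clear specimen pot with a red vented cap, 47 mm diameter, 74 mm high, origin at the centre of its underside
- pot2: bystander: another such specimen pot
- marker: bystander: marker pen lying on the bench, 132 mm long along x, 17 mm wide, 15 mm high, origin on its underside
Things that resemble listed ones, but are neither listed nor needed, are in the scene too. Leave any blue or red look-alike of the dish2 alone. There is more than one size of the part that bears bell_top; the job needs the larger.

How it is judged:
By the outcome, as a careful person would: the job done as asked, in the order asked, and still so for the second after the job is handed in, with the robot touching nothing.
Of dish1, dish2, dish3 only 2 to 3 are there at a start; the rules pass over those that are not, and their reading is None.
At some moment in a run one of dish1, dish2, dish3 may be knocked a few centimetres aside while the robot is not near it.
Once in a run the grip may slacken for a moment while it holds something.
It also fails if it takes over 210 s, if anything falls off the work surface, if the arm or the gripper's body presses on something with over 40 N, if the wrist force passes 120 N, or if a joint passes its speed limit or range.

## Working session

There is one attempt and no reset: what is moved stays moved. The work goes in short steps, Python scripts to look and compute and a tool call to move; the robot and the scene stay as the last step left them, time stands still between calls to the robot, and variables do not carry over. Pictures are saved under pics/ and viewed, and the job is handed in when it is done.

Besides the shell and the picture viewer there is one more tool, called by a JSON object that holds its "name" and its "arguments", one argument or row to a line. jog_arm: Moves the arm, as the interface text tells. Its arguments: {"type":"object","properties":{"commands":{"type":"array","items":{"type":"array"}},"grip_force":{"type":"number"}},"required":["commands"]}

```bash
mkdir -p pics; ls
python3 - <<'E'
from cell import robot
import cv2
print(robot.get_state())
for n in ("side","top","wrist"):
    d=robot.get_image(n); cv2.imwrite(f"pics/{n}0.png",d["color"][:,:,::-1])
    print(n,{k:v for k,v in d.items() if k!="color"})
E
```

```text
pics
{'clock': 0.0, 'joint_positions': array([ 1.30102886e+00,  4.23851906e-01,  1.63072662e+00,  2.96114696e-05,
        1.08861789e+00, -1.90064800e-02]), 'qd': array([ 0.00131873,  0.00078283, -0.00123486, -0.00055622, -0.00059623,
        0.00098134]), 'joint_efforts': array([-4.41779863e-03, -5.57385957e+01, -2.81731063e+01, -4.70171944e-04,
        7.61627132e-03, -1.30434185e-05]), 'eef_pos': array([0.15490655, 0.60490618, 0.23052441]), 'ee_rot': array([[ 2.48154174e-01,  9.68720445e-01, -4.52701306e-04],
       [ 9.68719225e-01, -2.48154580e-01, -1.53876839e-03],
       [-1.60297630e-03, -5.66886595e-05, -9.99998714e-01]]), 'contact_force': array([ 0.22531979,  0.19918797, -0.62259135]), 'torque': array([0.00870389, 0.00337048, 0.05228945]), 'grip_width': 0.998745872305768}
side {'fx': 481.307504873584, 'fy': 481.307504873584, 'cx': 325.28941826622304, 'cy': 237.3621905738108, 'position': array([ 0.49319004, -0.66205864,  0.91381643]), 'attitude': array([[ 0.99463752, -0.0697216 ,  0.0763878 ],
       [-0.10251709, -0.762174  ,  0.63920344],
       [ 0.01365451, -0.64360678, -0.76523452]])}
top {'fx': 475.22821077533547, 'fy': 475.22821077533547, 'cx': 314.11346377463457, 'cy': 240.02511249286877, 'position': array([0.38688325, 0.02989708, 1.01022763]), 'attitude': array([[-0.00491211, -0.98645293,  0.16397101],
       [-0.99998611,  0.00515933,  0.00108186],
       [-0.00191319, -0.16396342, -0.98646456]])}
wrist {'fx': 371.64829954431775, 'fy': 371.64829954431775, 'cx': 320.9135495950759, 'cy': 239.0965072586918, 'position': array([0.07394488, 0.62509168, 0.37223653]), 'attitude': array([[ 0.24796249,  0.91766441,  0.31049417],
       [ 0.96876854, -0.23440027, -0.08089516],
       [-0.00145469,  0.32085595, -0.94712689]])}
```

View pics/side0.png

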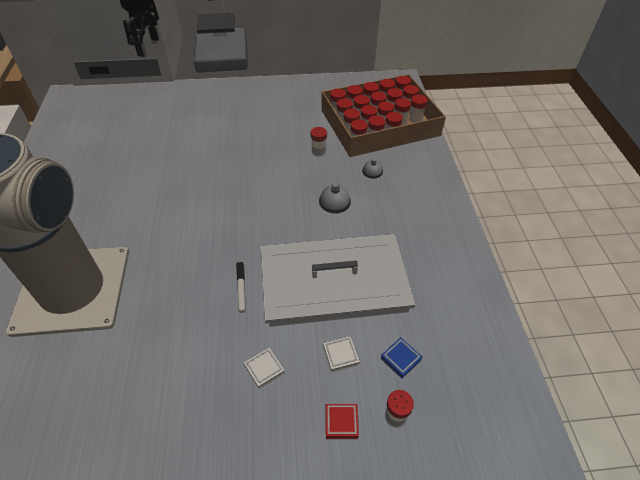

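View pics/top0.png

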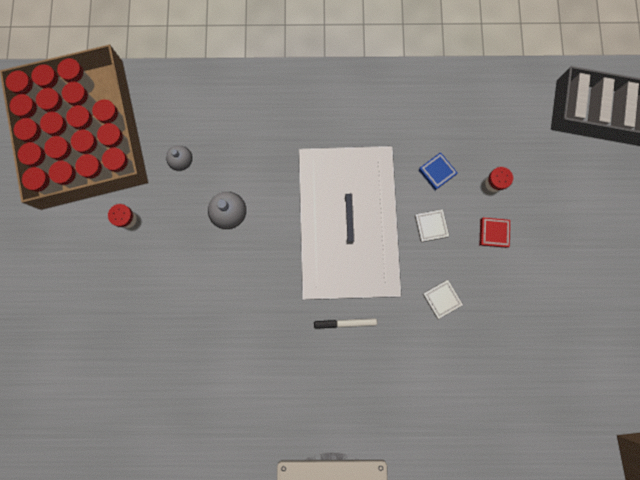

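View pics/wrist0.png

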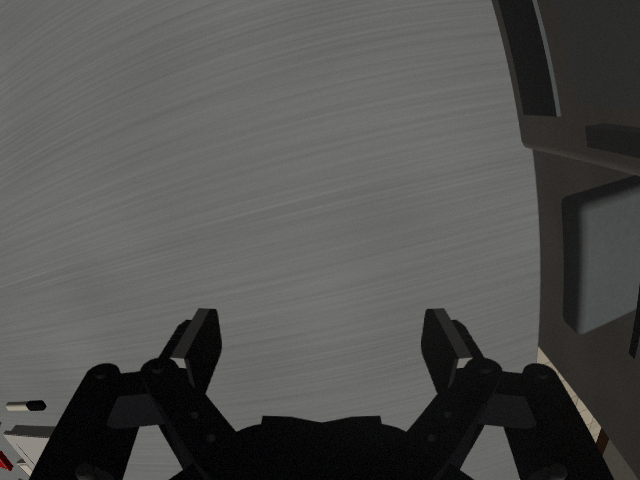

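Top view: the white dishes are at (432,225) and (443,299). The blue look-alike is at (438,171) and the red at (495,232). The cover is at (350,222), the larger bell at (227,208) and the smaller at (179,157). The marker is at (345,323) and the pots at (120,215) and (500,178). I'll enlarge to confirm.

```bash
cat > h.py <<'E'
import numpy as np, cv2
from cell import robot
def ray(d,u,v,fish=False):
    x=(u-d["cx"])/d["fx"]; y=(v-d["cy"])/d["fy"]
    if fish:
        r=np.hypot(x,y); s=np.sin(r)/r if r>1e-9 else 1; c=np.array([x*s,y*s,np.cos(r)])
    else: c=np.array([x,y,1.])
    return d["position"],d["attitude"]@c
def onz(d,u,v,z,fish=False):
    p,r=ray(d,u,v,fish); return p+r*(z-p[2])/r[2]
def proj(d,P,fish=False):
    c=d["attitude"].T@(np.asarray(P)-d["position"])
    if fish:
        t=np.arctan2(np.hypot(c[0],c[1]),c[2]); n=np.hypot(c[0],c[1]); x,y=c[0]/n*t,c[1]/n*t
    else: x,y=c[0]/c[2],c[1]/c[2]
    return np.array([d["cx"]+d["fx"]*x,d["cy"]+d["fy"]*y])
def save(name,img,box=None,k=1):
    if box: img=img[box[1]:box[3],box[0]:box[2]]
    img=cv2.resize(img,None,fx=k,fy=k,interpolation=cv2.INTER_CUBIC)
    cv2.imwrite(f"pics/{name}.png",img[:,:,::-1])
E
python3 - <<'E'
from h import *
im=cv2.imread("pics/top0.png")[:,:,::-1]
save("top0a",im,(395,145,525,325),3)
save("top0b",im,(290,140,410,305),3.5)
save("top0c",im,(150,140,260,240),6)
im=cv2.imread("pics/side0.png")[:,:,::-1]
save("side0a",im,(230,320,430,450),4)
E
```

```text
(no output)
```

View pics/top0a.png

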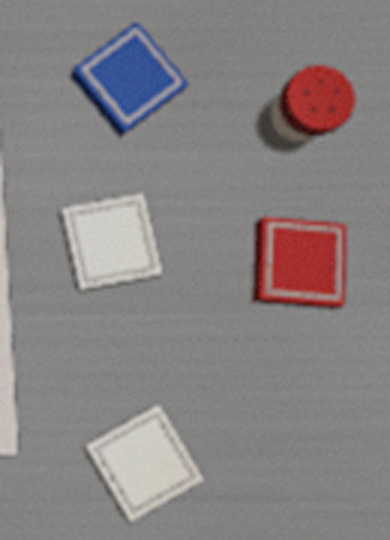

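View pics/top0b.png

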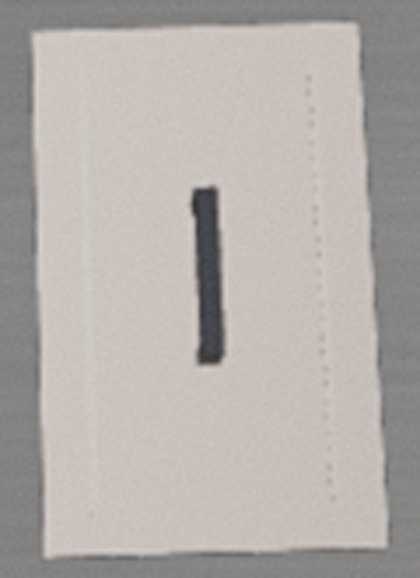

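View pics/top0c.png

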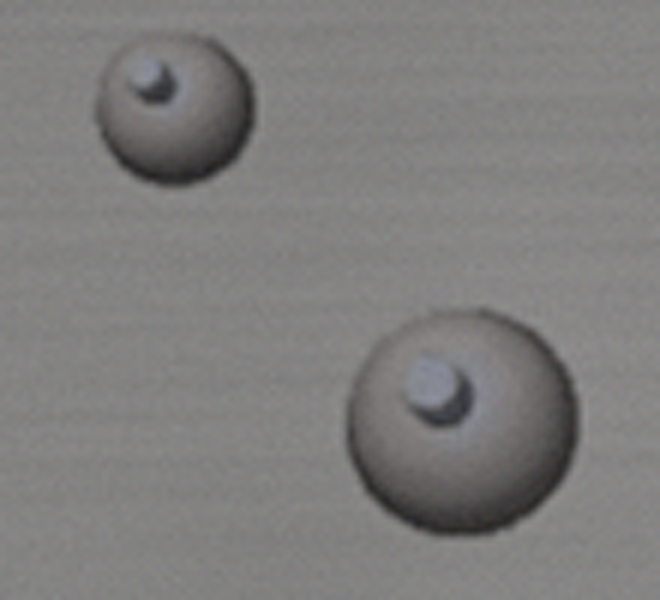

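View pics/side0a.png

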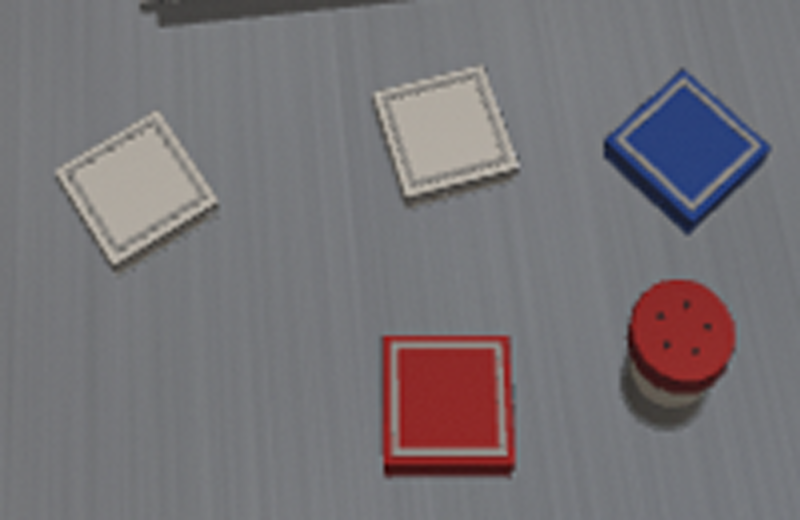

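```bash
cat > m.py <<'E'
from h import *
d=robot.get_image("top"); s=robot.get_image("side")
def quad(im,pts,k,o,z):
    P=np.array([onz(im,o[0]+u/k,o[1]+v/k,z)[:2] for u,v in pts])
    c=P.mean(0); e=[(P[(i+1)%4]-P[i]) for i in range(4)]
    ang=[np.degrees(np.arctan2(x[1],x[0])) for x in e]
    print("c",c.round(4),"L",[round(float(np.hypot(*x)),4) for x in e],"ang",np.round(ang,1))
T=(395,145)
quad(d,[(33,30),(358,22),(387,546),(45,555)],3.5,(290,140),.041)
print("handle",[onz(d,290+u/3.5,140+v/3.5,.075).round(4) for u,v in((205,188),(210,362))])
print("bell",onz(d,150+432/6,140+382/6,.066).round(4))
quad(d,[(62,208),(143,193),(161,271),(81,290)],3,T,.02)
quad(d,[(85,448),(159,404),(203,478),(134,521)],3,T,.02)
print("side")
o=(230,320)
quad(s,[(375,93),(485,67),(519,166),(408,198)],4,o,.02)
quad(s,[(57,174),(157,113),(217,203),(117,268)],4,o,.02)
print("red, blue"); 
quad(d,[(258,218),(345,221),(342,305),(255,301)],3,T,.02)
quad(d,[(137,23),(187,82),(124,133),(74,75)],3,T,.02)
print("pot",onz(d,395+318/3,145+100/3,.074))
print("marker",onz(d,315,324,.01),onz(d,377,322,.01))
print("side handle",onz(s,312,267,.075),onz(s,357,265,.075))
print("side bell",onz(s,335,186,.066))
E
python3 m.py
```

```text
c [ 0.5891 -0.0413] L [0.1985, 0.3182, 0.1981, 0.3184] ang [ -88.8 -178.8   91.2    1.3]
handle [array([ 0.6372, -0.0394,  0.075 ]), array([ 0.5351, -0.0405,  0.075 ])]
bell [0.62   0.2186 0.066 ]
c [ 0.5823 -0.2199] L [0.059, 0.0573, 0.0585, 0.0601] ang [ -79.6 -170.   103.1   10.6]
c [ 0.426  -0.2358] L [0.0606, 0.0581, 0.0568, 0.059] ang [ -60.2 -151.6  120.6   32.2]
side
c [ 0.5843 -0.221 ] L [0.0589, 0.0569, 0.0582, 0.0593] ang [   9.1  -80.5 -168.6  100.2]
c [ 0.4281 -0.2375] L [0.0577, 0.0584, 0.0569, 0.0589] ang [  29.5  -61.4 -150.   119.3]
red, blue
c [ 0.5667 -0.352 ] L [0.0615, 0.0605, 0.0609, 0.0598] ang [-92.3 173.9  87.   -5.6]
c [ 0.7014 -0.2389] L [0.056, 0.0604, 0.0551, 0.0613] ang [-142.8  128.6   38.1  -50.5]
pot [ 0.66805795 -0.35086116  0.074     ]
marker [0.37668963 0.03002323 0.01      ] [ 0.38014475 -0.09856109  0.01      ]
side handle [ 0.53968237 -0.04214593  0.075     ] [ 0.63756371 -0.04580755  0.075     ]
side bell [0.61969732 0.21278019 0.066     ]
```

```bash
cat >> h.py <<'E'
from scipy.spatial.transform import Rotation as Ro
def rot(yaw,tilt=0):
    """tool x horizontal at yaw deg, z down; then turned by tilt deg about tool x"""
    a=np.radians(yaw); x=np.array([np.cos(a),np.sin(a),0]); z=np.array([0,0,-1.]); y=np.cross(z,x)
    return np.c_[x,y,z]@Ro.from_rotvec([np.radians(tilt),0,0]).as_matrix()
def log():
    s=robot.get_state()
    with open("log.txt","a") as f: f.write(" ".join(map(str,list(s["joint_positions"])+list(s["eef_pos"])+list(s["ee_rot"].ravel())))+"\n")
    return s
def plan(legs,jaw,step=35,deg=6.5):
    """legs: list of (pos,R); prints number of rows and the row"""
    s=log(); p,R=s["eef_pos"],s["ee_rot"]
    print("now t=%.2f"%s["clock"],p.round(4),"F",s["contact_force"].round(1),"w%.3f"%s["grip_width"],"j",s["joint_positions"].round(2))
    for P,Q in legs:
        P=np.asarray(P,float); D=Ro.from_matrix(R.T@Q).as_rotvec()
        n=max(1,int(np.ceil(max(np.linalg.norm(P-p)*1e3/step,np.degrees(np.linalg.norm(D))/deg))))
        pp,rr=p,R
        rows=[]
        for i in range(1,n+1):
            q=p+(P-p)*i/n
            S=R@Ro.from_rotvec(D*i/n).as_matrix()
            rows.append([(rr.T@(q-pp)*1e3).round(1).tolist(),(D/n).round(4).tolist(),jaw]); pp,rr=q,S
        print(n,str(rows).replace(" ",""))
        p,R=P,Q
E
python3 - <<'E'
from h import *
R=rot(91.2)
plan([([.588,-.042,.2],R),([.588,-.042,.1],R)],85)
E
```

```text
now t=0.25 [0.155  0.6052 0.2309] F [-0.3  0.2  0.1] w0.996 j [ 1.3   0.42  1.63  0.    1.09 -0.02]
23 [[[-22.6,25.2,1.4],[-0.0,0.0,-0.0118],85],[[-22.9,25.0,1.4],[-0.0,0.0,-0.0118],85],[[-23.2,24.7,1.4],[-0.0,0.0,-0.0118],85],[[-23.5,24.4,1.4],[-0.0,0.0,-0.0118],85],[[-23.8,24.1,1.4],[-0.0,0.0,-0.0118],85],[[-24.0,23.8,1.4],[-0.0,0.0,-0.0118],85],[[-24.3,23.6,1.4],[-0.0,0.0,-0.0118],85],[[-24.6,23.3,1.4],[-0.0,0.0,-0.0118],85],[[-24.9,23.0,1.4],[-0.0,0.0,-0.0118],85],[[-25.1,22.7,1.4],[-0.0,0.0,-0.0118],85],[[-25.4,22.4,1.4],[-0.0,0.0,-0.0118],85],[[-25.7,22.1,1.4],[-0.0,0.0,-0.0118],85],[[-25.9,21.8,1.4],[-0.0,0.0,-0.0118],85],[[-26.2,21.5,1.4],[-0.0,0.0,-0.0118],85],[[-26.4,21.2,1.4],[-0.0,0.0,-0.0118],85],[[-26.7,20.8,1.4],[-0.0,0.0,-0.0118],85],[[-26.9,20.5,1.4],[-0.0,0.0,-0.0118],85],[[-27.2,20.2,1.4],[-0.0,0.0,-0.0118],85],[[-27.4,19.9,1.3],[-0.0,0.0,-0.0118],85],[[-27.6,19.6,1.3],[-0.0,0.0,-0.0118],85],[[-27.9,19.2,1.3],[-0.0,0.0,-0.0118],85],[[-28.1,18.9,1.3],[-0.0,0.0,-0.0118],85],[[-28.3,18.6,1.3],[-0.0,0.0,-0.0118],85]]
3 [[[0.0,0.0,33.3],[0.0,0.0,0.0],85],[[0.0,0.0,33.3],[0.0,0.0,0.0],85],[[0.0,0.0,33.3],[0.0,0.0,0.0],85]]
```

{"name": "jog_arm", "arguments": {
  "commands": [
    [[-23, 25, 1], [0, 0, -0.012], 85],
    [[-23, 25, 1], [0, 0, -0.012], 85],
    [[-23, 25, 1], [0, 0, -0.012], 85],
    [[-24, 24, 1], [0, 0, -0.012], 85],
    [[-24, 24, 1], [0, 0, -0.012], 85],
    [[-24, 24, 1], [0, 0, -0.012], 85],
    [[-24, 24, 1], [0, 0, -0.012], 85],
    [[-25, 23, 1], [0, 0, -0.012], 85]
  ]
}}

```text
clock: 0.92
eef_pos: [0.3062, 0.3779, 0.2234]
ee_rot: [[0.153, 0.988, 0.0], [0.988, -0.153, 0.0], [0.0, 0.0, -1.0]]
contact_force: [0.7, 0.0, -0.7]
grip_width: 0.993
```

{"name": "jog_arm", "arguments": {
  "commands": [
    [[-25, 23, 1], [0, 0, -0.012], 85],
    [[-25, 23, 1], [0, 0, -0.012], 85],
    [[-25, 22, 1], [0, 0, -0.012], 85],
    [[-26, 22, 1], [0, 0, -0.012], 85],
    [[-26, 22, 1], [0, 0, -0.012], 85],
    [[-26, 21, 1], [0, 0, -0.012], 85],
    [[-26, 21, 1], [0, 0, -0.012], 85],
    [[-27, 21, 1], [0, 0, -0.012], 85]
  ]
}}

```text
clock: 1.58
eef_pos: [0.457, 0.1533, 0.2154]
ee_rot: [[0.058, 0.998, 0.0], [0.998, -0.058, 0.0], [0.0, 0.0, -1.0]]
contact_force: [0.8, 1.0, 0.2]
grip_width: 0.996
```

{"name": "jog_arm", "arguments": {
  "commands": [
    [[-27, 20, 1], [0, 0, -0.012], 85],
    [[-27, 20, 1], [0, 0, -0.012], 85],
    [[-27, 20, 1], [0, 0, -0.012], 85],
    [[-28, 20, 1], [0, 0, -0.012], 85],
    [[-28, 19, 1], [0, 0, -0.012], 85],
    [[-28, 19, 1], [0, 0, -0.012], 85],
    [[0, 0, 20], [0, 0, 0], 85],
    [[0, 0, 0], [0, 0, 0], 85]
  ]
}}

```text
clock: 2.25
eef_pos: [0.5686, -0.0151, 0.1867]
ee_rot: [[-0.01, 1.0, -0.004], [1.0, 0.01, 0.0], [0.0, -0.004, -1.0]]
contact_force: [-1.8, 0.6, -1.5]
grip_width: 0.998
```

Run:
```python
from h import *
R=rot(91.2)
d=robot.get_image("wrist"); save("w1",d["color"])
plan([([.588,-.042,.15],R),([.588,-.042,.055],R)],85)
```

```text
now t=2.30 [ 0.5681 -0.0141  0.1876] F [-0.1  0.4  0.5] w0.998 j [-0.05  0.4   1.79  0.    0.96 -1.63]
2 [[[-14.1,9.9,18.8],[-0.0022,-0.0002,-0.0047],85],[[-14.1,9.8,18.8],[-0.0022,-0.0002,-0.0047],85]]
3 [[[0.0,0.0,31.7],[0.0,0.0,0.0],85],[[0.0,0.0,31.7],[0.0,0.0,0.0],85],[[0.0,0.0,31.7],[0.0,0.0,0.0],85]]
```

View pics/w1.png

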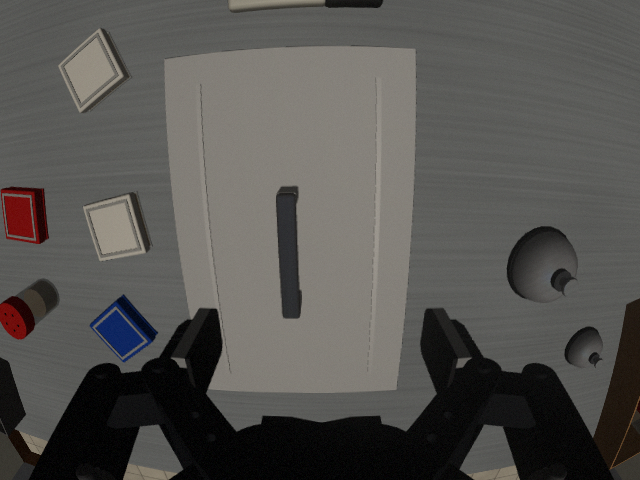

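Run:
```python
from h import *
d=robot.get_image("wrist")
for u,v in((287,190),(290,317)): print(onz(d,u,v,.075,True))
P=[onz(d,u,v,.041,True)[:2] for u,v in((165,58),(415,48),(397,390),(218,390))]; print(np.round(P,4))
print("bell",onz(d,564,281,.066,True))
for q in [((82,210),(133,192),(151,246),(104,261)),((58,68),(100,28),(128,68),(85,111))]:
    P=np.array([onz(d,u,v,.02,True)[:2] for u,v in q]); print(P.mean(0).round(4),np.round(P,4).tolist())
```

```text
[ 0.53420936 -0.03867341  0.075     ]
[ 0.63527687 -0.03828292  0.075     ]
[[ 0.4298 -0.1412]
 [ 0.4249  0.0564]
 [ 0.7444  0.0659]
 [ 0.749  -0.1201]]
bell [0.61117205 0.21011672 0.066     ]
[ 0.5792 -0.2129] [[0.5606, -0.2524], [0.5445, -0.1885], [0.5972, -0.1759], [0.6145, -0.2348]]
[ 0.4241 -0.2292] [[0.4162, -0.2717], [0.3858, -0.2202], [0.4301, -0.1877], [0.4641, -0.2374]]
```

{"name": "jog_arm", "arguments": {
  "commands": [
    [[-14, 10, 19], [-0.002, 0, -0.005], 85],
    [[-14, 10, 19], [-0.002, 0, -0.005], 85],
    [[0, 0, 30], [0, 0, 0], 85],
    [[0, 0, 30], [0, 0, 0], 85],
    [[0, 0, 20], [0, 0, 0], 60],
    [[0, 0, 0], [0, 0, 0], 60]
  ]
}}

```text
clock: 2.85
eef_pos: [0.5873, -0.0399, 0.0682]
ee_rot: [[-0.025, 1.0, -0.003], [1.0, 0.025, 0.001], [0.001, -0.003, -1.0]]
contact_force: [-1.1, 1.2, 0.1]
grip_width: 0.748
```

Run:
```python
from h import *
R=rot(91.2)
plan([([.588,-.042,.055],R)],40)
```

```text
now t=2.85 [ 0.5873 -0.0399  0.0682] F [-1.1  1.2  0.1] w0.748 j [-0.09  0.6   1.8   0.    0.75 -1.68]
1 [[[-2.1,0.7,13.2],[-0.0027,-0.0008,0.0037],40]]
```

{"name": "jog_arm", "arguments": {
  "commands": [
    [[-1, 0, 12], [-0.002, 0, 0.004], 40],
    [[0, 0, 0], [0, 0, 0], 20],
    [[0, 0, 0], [0, 0, 0], 10],
    [[0, 0, 0], [0, 0, 0], 5],
    [[0, 0, 0], [0, 0, 0], 5],
    [[0, 0, 0], [0, 0, 0], 5]
  ],
  "grip_force": 60
}}

```text
clock: 3.35
eef_pos: [0.5913, -0.0421, 0.0609]
ee_rot: [[-0.019, 1.0, 0.008], [1.0, 0.019, 0.0], [-0.0, 0.008, -1.0]]
contact_force: [-0.7, 2.0, 6.1]
grip_width: 0.144
```

Run:
```python
from h import *
d=robot.get_image("wrist"); save("w2",d["color"])
R=rot(91.2)
s=log();print(s["eef_pos"],s["grip_width"],s["contact_force"])
```

```text
[ 0.59134327 -0.04210142  0.0609275 ] 0.14220088199579212 [-1.29177057  2.25829947  7.16093445]
```

View pics/w2.png

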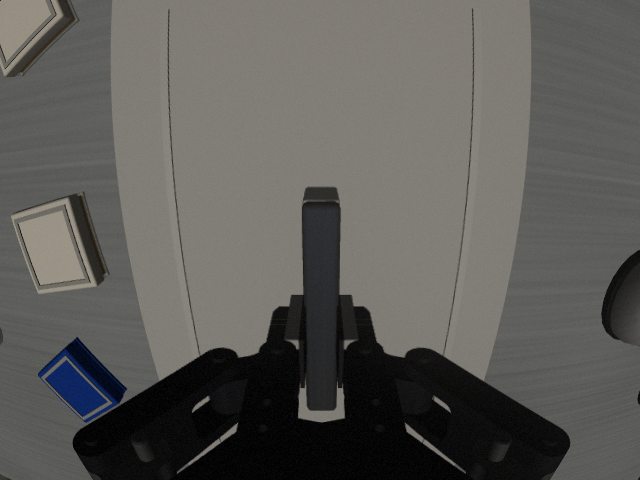

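{"name": "jog_arm", "arguments": {
  "commands": [
    [[0, 0, -5], [0, 0, 0], 5],
    [[0, 0, -10], [0, 0, 0], 5],
    [[0, 0, -15], [0, 0, 0], 5],
    [[0, 0, -20], [0, 0, 0], 5],
    [[0, 0, -20], [0, 0, 0], 5],
    [[0, 0, -15], [0, 0, 0], 5],
    [[0, 0, -5], [0, 0, 0], 5],
    [[0, 0, 0], [0, 0, 0], 5]
  ]
}}

```text
clock: 4.07
eef_pos: [0.5907, -0.0424, 0.1512]
ee_rot: [[-0.019, 1.0, 0.009], [1.0, 0.019, -0.0], [-0.0, 0.009, -1.0]]
contact_force: [-0.5, 0.3, -3.0]
grip_width: 0.142
```

Run:
```python
from h import *
d=robot.get_image("wrist"); save("w3",d["color"])
d=robot.get_image("side"); save("s3",d["color"])
R=rot(91.2)
plan([([.396,.19,.14],R)],5,step=25)
```

```text
now t=4.17 [ 0.5894 -0.0422  0.149 ] F [-0.8 -0.1 -3.3] w0.143 j [-0.09  0.48  1.77  0.    0.89 -1.68]
13 [[[18.1,-14.5,0.6],[0.0004,-0.0,-0.0001],5],[[18.1,-14.5,0.6],[0.0004,-0.0,-0.0001],5],[[18.1,-14.5,0.6],[0.0004,-0.0,-0.0001],5],[[18.2,-14.5,0.6],[0.0004,-0.0,-0.0001],5],[[18.2,-14.5,0.6],[0.0004,-0.0,-0.0001],5],[[18.2,-14.5,0.6],[0.0004,-0.0,-0.0001],5],[[18.2,-14.5,0.7],[0.0004,-0.0,-0.0001],5],[[18.2,-14.5,0.7],[0.0004,-0.0,-0.0001],5],[[18.2,-14.5,0.7],[0.0004,-0.0,-0.0001],5],[[18.2,-14.5,0.7],[0.0004,-0.0,-0.0001],5],[[18.2,-14.5,0.7],[0.0004,-0.0,-0.0001],5],[[18.2,-14.5,0.7],[0.0004,-0.0,-0.0001],5],[[18.2,-14.5,0.7],[0.0004,-0.0,-0.0001],5]]
```

View pics/s3.png

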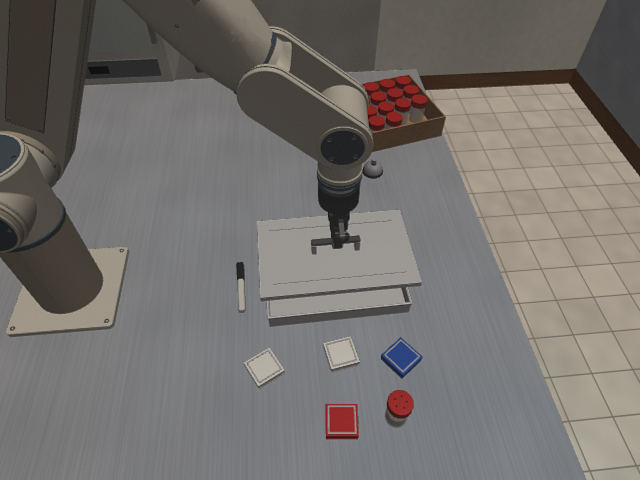

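View pics/w3.png

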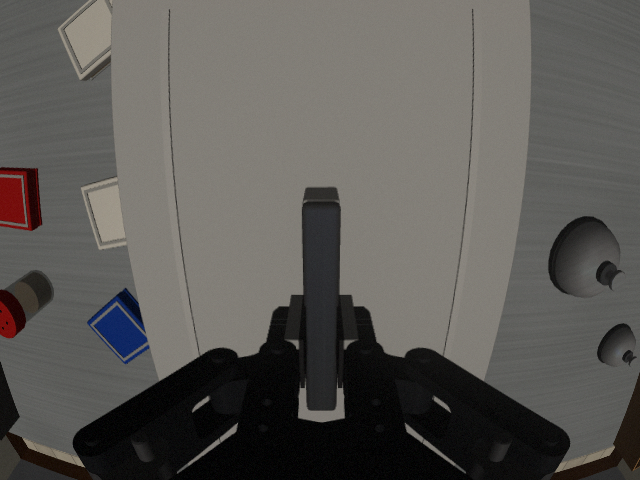

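{"name": "jog_arm", "arguments": {
  "commands": [
    [[10, -8, 0], [0, 0, 0], 5],
    [[18, -14, 0], [0, 0, 0], 5],
    [[18, -14, 0], [0, 0, 0], 5],
    [[18, -14, 0], [0, 0, 0], 5],
    [[18, -15, 0], [0, 0, 0], 5],
    [[18, -15, 0], [0, 0, 0], 5],
    [[18, -15, 0], [0, 0, 0], 5],
    [[18, -15, 0], [0, 0, 0], 5]
  ]
}}

```text
clock: 4.83
eef_pos: [0.475, 0.0925, 0.1476]
ee_rot: [[-0.019, 1.0, 0.003], [1.0, 0.019, -0.0], [-0.0, 0.003, -1.0]]
contact_force: [0.6, 0.2, -3.1]
grip_width: 0.139
```

{"name": "jog_arm", "arguments": {
  "commands": [
    [[18, -14, 0], [0, 0, 0], 5],
    [[18, -14, 0], [0, 0, 0], 5],
    [[18, -14, 0], [0, 0, 0], 5],
    [[18, -14, 0], [0, 0, 0], 5],
    [[18, -14, 0], [0, 0, 0], 5],
    [[15, -12, 0], [0, 0, 0], 5],
    [[8, -6, 0], [0, 0, 0], 5],
    [[0, 0, 0], [0, 0, 0], 5]
  ]
}}

```text
clock: 5.5
eef_pos: [0.385, 0.2037, 0.1474]
ee_rot: [[-0.022, 1.0, 0.004], [1.0, 0.022, -0.001], [-0.001, 0.004, -1.0]]
contact_force: [0.4, -0.4, -2.8]
grip_width: 0.141
```

Run:
```python
from h import *
d=robot.get_image("top"); save("t4",d["color"])
R=rot(91.2)
plan([([.396,.19,.06],R),([.396,.19,.033],R)],5,step=25)
```

```text
now t=5.55 [0.3861 0.2032 0.1476] F [ 0.6 -0.6 -3.1] w0.146 j [ 0.46  0.28  2.1  -0.    0.76 -1.13]
4 [[[-3.3,2.3,21.9],[0.0012,0.0002,0.0001],5],[[-3.3,2.3,21.9],[0.0012,0.0002,0.0001],5],[[-3.3,2.3,21.9],[0.0012,0.0002,0.0001],5],[[-3.4,2.4,21.9],[0.0012,0.0002,0.0001],5]]
2 [[[0.0,0.0,13.5],[0.0,0.0,0.0],5],[[0.0,0.0,13.5],[0.0,0.0,0.0],5]]
```

View pics/t4.png

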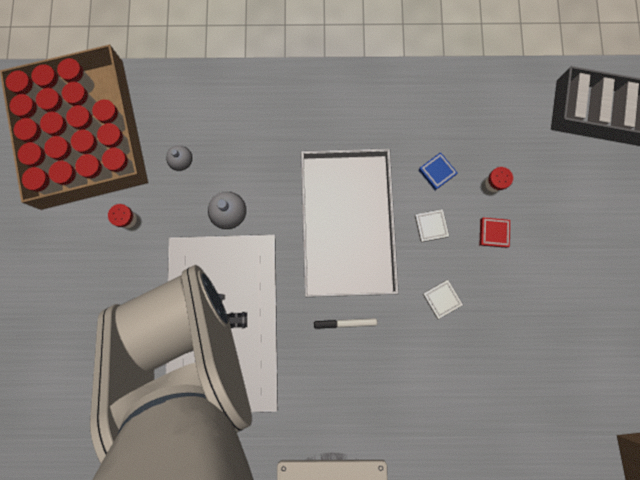

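{"name": "jog_arm", "arguments": {
  "commands": [
    [[0, 0, 15], [0, 0, 0], 5],
    [[0, 0, 25], [0, 0, 0], 5],
    [[0, 0, 25], [0, 0, 0], 5],
    [[0, 0, 20], [0, 0, 0], 5],
    [[0, 0, 14], [0, 0, 0], 5],
    [[0, 0, 8], [0, 0, 0], 5],
    [[0, 0, 4], [0, 0, 0], 5],
    [[0, 0, 0], [0, 0, 0], 5]
  ]
}}

```text
clock: 6.22
eef_pos: [0.3879, 0.2024, 0.0366]
ee_rot: [[-0.019, 1.0, 0.005], [1.0, 0.019, -0.0], [-0.001, 0.005, -1.0]]
contact_force: [-0.7, -0.4, -2.6]
grip_width: 0.145
```

{"name": "jog_arm", "arguments": {
  "commands": [
    [[0, 0, 3], [0, 0, 0], 5],
    [[0, 0, 0], [0, 0, 0], 5]
  ]
}}

```text
clock: 6.38
eef_pos: [0.3883, 0.203, 0.0345]
ee_rot: [[-0.019, 1.0, 0.007], [1.0, 0.019, 0.001], [0.0, 0.007, -1.0]]
contact_force: [-0.7, -0.4, -3.0]
grip_width: 0.146
```

{"name": "jog_arm", "arguments": {
  "commands": [
    [[0, 0, 1], [0, 0, 0], 5],
    [[0, 0, 1], [0, 0, 0], 5],
    [[0, 0, 1], [0, 0, 0], 5],
    [[0, 0, 0], [0, 0, 0], 5]
  ]
}}

```text
clock: 6.72
eef_pos: [0.3883, 0.2032, 0.0328]
ee_rot: [[-0.019, 1.0, 0.007], [1.0, 0.019, 0.001], [0.001, 0.007, -1.0]]
contact_force: [-4.3, -2.2, 20.6]
grip_width: 0.143
```

{"name": "jog_arm", "arguments": {
  "commands": [
    [[0, 0, -1.5], [0, 0, 0], 5],
    [[0, 0, 0], [0, 0, 0], 30],
    [[0, 0, 0], [0, 0, 0], 50],
    [[0, 0, 0], [0, 0, 0], 50],
    [[0, 0, -30], [0, 0, 0], 60],
    [[0, 0, -40], [0, 0, 0], 85],
    [[0, 0, -40], [0, 0, 0], 85],
    [[0, 0, -20], [0, 0, 0], 85]
  ]
}}

```text
clock: 7.38
eef_pos: [0.3883, 0.2036, 0.1661]
ee_rot: [[-0.019, 1.0, 0.01], [1.0, 0.019, 0.002], [0.002, 0.01, -1.0]]
contact_force: [1.7, 0.9, 0.7]
grip_width: 0.994
```

Run:
```python
from h import *
s=log();print(s["eef_pos"],s["grip_width"],s["contact_force"])
d=robot.get_image("top"); save("t5",d["color"])
save("t5a",d["color"],(290,140,410,305),3.5)
save("t5b",d["color"],(395,190,480,330),4)
L=np.loadtxt("log.txt"); 
from scipy.optimize import least_squares
def Rz(a):return Ro.from_rotvec([0,0,a]).as_matrix()
def Ry(a):return Ro.from_rotvec([0,a,0]).as_matrix()
def fk(p,q):
    d1,a1,a2,a3,d4,d6,o2,o3=p
    R=Rz(q[0]); P=np.array([0,0,d1])+R@[a1,0,0]
    R=R@Ry(q[1]+o2); P=P+R@[0,0,a2]
    R=R@Ry(q[2]+o3); P=P+R@[a3,0,d4]
    R=R@Rz(q[3])@Ry(q[4]-o2-o3); P=P+R@[0,0,d6]
    return P,R@Rz(q[5])
x=least_squares(lambda p:np.concatenate([fk(np.r_[p,0,0],l[:6])[0]-l[6:9] for l in L]),[.3,0,.45,0,.45,.25])
print(len(L),x.x,np.abs(x.fun).max())
for l in L[-1:]: print(fk(np.r_[x.x,0,0],l[:6])[1].round(3),l[9:].reshape(3,3).round(3))
```

```text
[0.38828671 0.20357577 0.16613016] 0.9939001508287111 [1.73835012 0.85394909 0.67953813]
7 [0.05696489 0.00129075 0.56031452 0.07323134 0.48195303 0.04817149] 0.012115195287479195
[[ 0.019 -1.     0.01 ]
 [-1.    -0.019  0.002]
 [-0.002 -0.01  -1.   ]] [[-0.019  1.     0.01 ]
 [ 1.     0.019  0.002]
 [ 0.002  0.01  -1.   ]]
```

View pics/t5a.png

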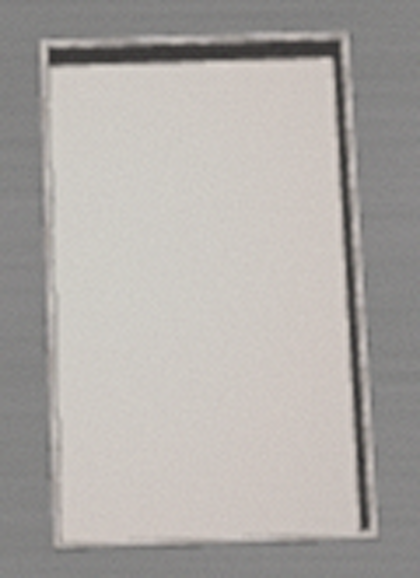

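View pics/t5.png

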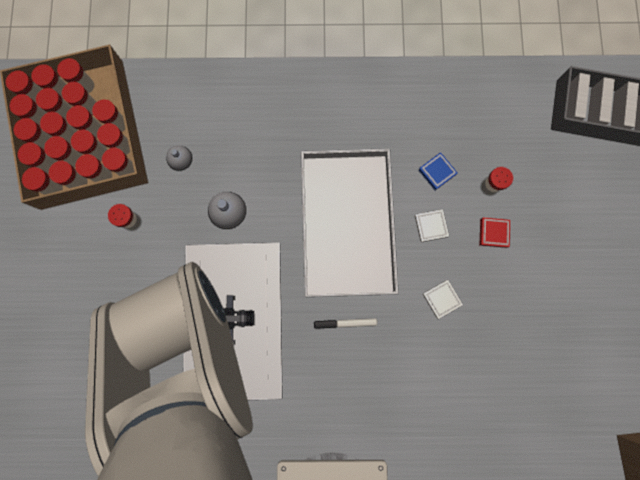

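```bash
cat > fit.py <<'E'
from h import *
from scipy.optimize import least_squares
def Rz(a):return Ro.from_rotvec([0,0,a]).as_matrix()
def Ry(a):return Ro.from_rotvec([0,a,0]).as_matrix()
def fk(p,q):
    d1,a1,a2,a3,d4,d6,o2,b,a6=p
    R=Rz(q[0]); P=np.array([0,0,d1])+R@[a1,b,0]
    R=R@Ry(q[1]); P=P+R@[o2,0,a2]
    R=R@Ry(q[2]); P=P+R@[a3,0,d4]
    R=R@Rz(q[3])@Ry(q[4]); P=P+R@[a6,0,d6]
    return P,R@Rz(q[5]+np.pi)
def fit():
    L=np.loadtxt("log.txt")
    x=least_squares(lambda p:np.concatenate([np.concatenate([fk(p,l[:6])[0]-l[6:9] for l in L]),.001*(p-[.3,0,.45,0,.45,.25,0,0,0])]),[.3,0,.45,0,.45,.25,0,0,0])
    return x.x,x.fun[:3*len(L)].reshape(-1,3),L
if __name__=="__main__":
    p,r,L=fit(); print(p.round(4)); print((r*1e3).round(1))
E
python3 fit.py
python3 - <<'E'
from h import *
d=robot.get_image("top")
P=np.array([onz(d,290+u/3.5,140+v/3.5,.038)[:2] for u,v in((42,38),(347,32),(377,537),(54,548))])
print(P.round(4),P.mean(0)); e=P[0]-P[3]+P[1]-P[2]; print(np.degrees(np.arctan2(e[1],e[0])))
L=np.loadtxt("log.txt"); print(L[:,:9].round(3))
E
```

```text
[0.3119 0.     0.5631 0.0775 0.4849 0.3005 0.     0.0119 0.    ]
[[-0. -0. -0.]
 [ 0. -0.  0.]
 [ 0. -0.  0.]
 [-0. -0. -0.]
 [-0. -0. -0.]
 [ 0.  0. -0.]
 [-0.  0. -0.]]
[[ 0.7421  0.0559]
 [ 0.7449 -0.1307]
 [ 0.4374 -0.1386]
 [ 0.432   0.0492]] [ 0.58911832 -0.04103912]
1.3651191419293212
[[ 1.301e+00  4.230e-01  1.630e+00  0.000e+00  1.089e+00 -1.900e-02
   1.550e-01  6.050e-01  2.310e-01]
 [-4.600e-02  3.980e-01  1.788e+00  0.000e+00  9.600e-01 -1.628e+00
   5.680e-01 -1.400e-02  1.880e-01]
 [-8.800e-02  5.980e-01  1.797e+00  1.000e-03  7.490e-01 -1.684e+00
   5.870e-01 -4.000e-02  6.800e-02]
 [-9.200e-02  6.110e-01  1.797e+00  1.000e-03  7.260e-01 -1.683e+00
   5.910e-01 -4.200e-02  6.100e-02]
 [-9.200e-02  4.760e-01  1.767e+00  1.000e-03  8.930e-01 -1.682e+00
   5.890e-01 -4.200e-02  1.490e-01]
 [ 4.590e-01  2.820e-01  2.099e+00 -4.000e-03  7.570e-01 -1.130e+00
   3.860e-01  2.030e-01  1.480e-01]
 [ 4.580e-01  2.480e-01  2.085e+00 -4.000e-03  7.980e-01 -1.130e+00
   3.880e-01  2.040e-01  1.660e-01]]
```

```bash
cat > ik.py <<'E'
from fit import *
p_,_,_=fit()
lo=np.array([-3,-.9,.09,-1.31,.11,-2.54]); hi=np.array([3,2.11,2.58,4.45,2.69,2.54])
def ik(P,R,q0=None):
    best=None
    az=np.arctan2(P[1],P[0])
    seeds=[q0] if q0 is not None else [[az,.5,1.7,a,1,b] for a in(-.8,0,.8) for b in(-1.5,0,1.5)]
    for s in seeds:
        def f(q):
            A,B=fk(p_,q); return np.r_[A-P,.3*Ro.from_matrix(B.T@R).as_rotvec()]
        x=least_squares(f,np.clip(s,lo+.01,hi-.01),bounds=(lo,hi))
        if best is None or x.cost<best.cost: best=x
        if best.cost<1e-9: break
    return best.x,np.sqrt(2*best.cost)
E
python3 - <<'E'
from ik import *
def show(name,P,yaws,tilts):
    for y in yaws:
        print(name,y)
        for t in tilts:
            q,e=ik(np.array(P),rot(y,t)); 
            m=np.minimum(q-lo,hi-q)
            print("   tilt",t,"err %.4f"%e,q.round(2),"margin %.2f"%m.min())
show("B flat",[.427,-.236,.005],[31,31-180,-60,120],[-30,0,30])
show("A flat",[.583,-.22,.005],[10,-170,-80,100],[-30,30])
show("S",[.42,-.40,.04],[-44,-44+180,-44+90,-44-90],[-60,60])
show("tray",[.65,-.04,.01],[1,91,-89,-179],[-30,30])
show("tray",[.53,-.04,.01],[1,91,-89,-179],[-30,30])
E
```

```text
B flat 31
   tilt -30 err 0.0000 [-0.33  0.66  2.28  4.14  0.39  1.23] margin 0.28
   tilt 0 err 0.0000 [-0.53  0.62  2.03 -0.    0.49 -1.07] margin 0.38
   tilt 30 err 0.0000 [-0.65  0.8   1.72  0.21  1.12 -1.33] margin 0.86
B flat -149
   tilt -30 err 0.0000 [-0.65  0.8   1.72  0.21  1.12  1.82] margin 0.72
   tilt 0 err 0.0000 [-0.53  0.62  2.03  0.    0.49  2.07] margin 0.38
   tilt 30 err 0.0000 [-0.33  0.66  2.28  4.14  0.39 -1.91] margin 0.28
B flat -60
   tilt -30 err 0.0000 [-0.3   0.76  1.82 -0.46  0.98  1.09] margin 0.76
   tilt 0 err 0.0000 [-0.53  0.62  2.03  0.    0.49  0.52] margin 0.38
   tilt 30 err 0.0000 [-0.84  0.68  2.15  1.24  0.54 -0.95] margin 0.43
B flat 120
   tilt -30 err 0.0000 [-0.84  0.68  2.15  1.24  0.54  2.2 ] margin 0.34
   tilt 0 err 0.0091 [-0.51  0.62  2.03 -0.06  0.49 -2.54] margin 0.00
   tilt 30 err 0.0000 [-0.3   0.76  1.82 -0.46  0.98 -2.06] margin 0.48
A flat 10
   tilt -30 err 0.0000 [-0.15  0.75  1.86 -1.01  0.59  0.55] margin 0.30
   tilt 30 err 0.0000 [-0.56  0.88  1.5   0.42  1.16 -0.98] margin 1.05
A flat -170
   tilt -30 err 0.0000 [-
[... 1563 characters left out ...]
1] margin 0.13
   tilt 30 err 0.0000 [ 0.15  0.82  1.64 -0.69  0.89 -2.5 ] margin 0.04
tray 1
   tilt -30 err 0.0000 [ 0.18  0.73  1.91 -0.79  0.77  0.82] margin 0.52
   tilt 30 err 0.0000 [-0.36  0.75  1.85  0.65  0.87 -0.89] margin 0.73
tray 91
   tilt -30 err 0.0000 [-0.14  0.65  2.25  2.86  0.29  1.71] margin 0.18
   tilt 30 err 0.0000 [-0.07  0.84  1.58 -0.05  1.24 -1.63] margin 0.91
tray -89
   tilt -30 err 0.0000 [-0.07  0.84  1.58 -0.05  1.24  1.51] margin 1.00
   tilt 30 err 0.0000 [-0.14  0.65  2.25  2.86  0.29 -1.44] margin 0.18
tray -179
   tilt -30 err 0.0000 [-0.36  0.75  1.85  0.65  0.87  2.25] margin 0.29
   tilt 30 err 0.0000 [ 0.18  0.73  1.91 -0.79  0.77 -2.32] margin 0.22
```

Run:
```python
from h import *
plan([([.42,-.23,.17],rot(-60,0))],85)
```

```text
now t=7.48 [0.3893 0.2041 0.1661] F [-0.2  0.8 -0.3] w0.994 j [ 0.46  0.25  2.09 -0.    0.79 -1.13]
24 [[[-18.1,0.9,-0.2],[0.0,-0.0008,0.1099],85],[[-17.9,2.9,-0.2],[0.0,-0.0008,0.1099],85],[[-17.5,4.9,-0.2],[0.0,-0.0008,0.1099],85],[[-16.8,6.7,-0.2],[0.0,-0.0008,0.1099],85],[[-16.0,8.5,-0.2],[0.0,-0.0008,0.1099],85],[[-15.0,10.3,-0.1],[0.0,-0.0008,0.1099],85],[[-13.7,11.8,-0.1],[0.0,-0.0008,0.1099],85],[[-12.4,13.3,-0.1],[0.0,-0.0008,0.1099],85],[[-10.8,14.5,-0.1],[0.0,-0.0008,0.1099],85],[[-9.2,15.6,-0.1],[0.0,-0.0008,0.1099],85],[[-7.4,16.6,-0.1],[0.0,-0.0008,0.1099],85],[[-5.5,17.3,-0.1],[0.0,-0.0008,0.1099],85],[[-3.6,17.8,-0.1],[0.0,-0.0008,0.1099],85],[[-1.6,18.1,-0.1],[0.0,-0.0008,0.1099],85],[[0.3,18.1,-0.1],[0.0,-0.0008,0.1099],85],[[2.3,18.0,-0.1],[0.0,-0.0008,0.1099],85],[[4.3,17.6,-0.1],[0.0,-0.0008,0.1099],85],[[6.2,17.0,-0.1],[0.0,-0.0008,0.1099],85],[[8.0,16.3,-0.1],[0.0,-0.0008,0.1099],85],[[9.8,15.3,-0.1],[0.0,-0.0008,0.1099],85],[[11.4,14.1,-0.1],[0.0,-0.0008,0.1099],85],[[12.9,12.8,-0.1],[0.0,-0.0008,0.1099],85],[[14.2,11.3,-0.1],[0.0,-0.0008,0.1099],85],[[15.3,9.7,-0.2],[0.0,-0.0008,0.1099],85]]
```

{"name": "jog_arm", "arguments": {
  "commands": [
    [[-18, 1, 0], [0, 0, 0.11], 85],
    [[-18, 3, 0], [0, 0, 0.11], 85],
    [[-17.5, 5, 0], [0, 0, 0.11], 85],
    [[-17, 6.5, 0], [0, 0, 0.11], 85],
    [[-16, 8.5, 0], [0, 0, 0.11], 85],
    [[-15, 10.5, 0], [0, 0, 0.11], 85],
    [[-13.5, 12, 0], [0, 0, 0.11], 85],
    [[-12.5, 13, 0], [0, 0, 0.11], 85]
  ]
}}

```text
clock: 8.15
eef_pos: [0.3967, 0.0572, 0.1617]
ee_rot: [[0.762, 0.648, 0.004], [0.648, -0.762, -0.0], [0.003, 0.003, -1.0]]
contact_force: [0.9, -0.4, -0.4]
grip_width: 0.993
```

{"name": "jog_arm", "arguments": {
  "commands": [
    [[-11, 14.5, 0], [0, 0, 0.11], 85],
    [[-9, 15.5, 0], [0, 0, 0.11], 85],
    [[-7.5, 16.5, 0], [0, 0, 0.11], 85],
    [[-5.5, 17.5, 0], [0, 0, 0.11], 85],
    [[-3.5, 18, 0], [0, 0, 0.11], 85],
    [[-1.5, 18, 0], [0, 0, 0.11], 85],
    [[0.5, 18, 0], [0, 0, 0.11], 85],
    [[2.5, 18, 0], [0, 0, 0.11], 85]
  ]
}}

```text
clock: 8.82
eef_pos: [0.4072, -0.0874, 0.1617]
ee_rot: [[0.985, -0.175, 0.004], [-0.175, -0.985, 0.001], [0.004, -0.001, -1.0]]
contact_force: [0.7, -0.2, -0.8]
grip_width: 0.997
```

{"name": "jog_arm", "arguments": {
  "commands": [
    [[4.5, 17.5, 0], [0, 0, 0.11], 85],
    [[6, 17, 0], [0, 0, 0.11], 85],
    [[8, 16, 0], [0, 0, 0.11], 85],
    [[10, 15, 0], [0, 0, 0.11], 85],
    [[11.5, 14, 0], [0, 0, 0.11], 85],
    [[13, 13, 0], [0, 0, 0.11], 85],
    [[14, 11.5, 0], [0, 0, 0.11], 85],
    [[15, 10, 0], [0, 0, 0.11], 85]
  ]
}}

```text
clock: 9.48
eef_pos: [0.417, -0.2316, 0.1615]
ee_rot: [[0.493, -0.87, 0.004], [-0.87, -0.493, 0.001], [0.001, -0.004, -1.0]]
contact_force: [0.8, -0.3, 0.5]
grip_width: 1.005
```

Run:
```python
from h import *
d=robot.get_image("wrist"); save("w6",d["color"])
R=rot(-60.2,-30)
et=np.array([.868,.497,0]); c=np.array([.427,-.2365,0])
T=c+et*.006+[0,0,.005]
plan([(T-R[:,2]*.1,R),(T,R)],85)
```

```text
now t=9.53 [ 0.418  -0.2342  0.1618] F [ 1.8 -1.7 -1.1] w0.997 j [-0.54  0.31  2.    0.    0.82  0.52]
5 [[[1.1,-12.5,14.1],[-0.1057,-0.0001,-0.0025],85],[[1.1,-13.9,12.7],[-0.1057,-0.0001,-0.0025],85],[[1.2,-15.2,11.2],[-0.1057,-0.0001,-0.0025],85],[[1.2,-16.2,9.5],[-0.1057,-0.0001,-0.0025],85],[[1.2,-17.2,7.7],[-0.1057,-0.0001,-0.0025],85]]
3 [[[0.0,-0.0,33.3],[0.0,0.0,0.0],85],[[-0.0,0.0,33.3],[0.0,0.0,0.0],85],[[0.0,-0.0,33.3],[0.0,0.0,0.0],85]]
```

View pics/w6.png

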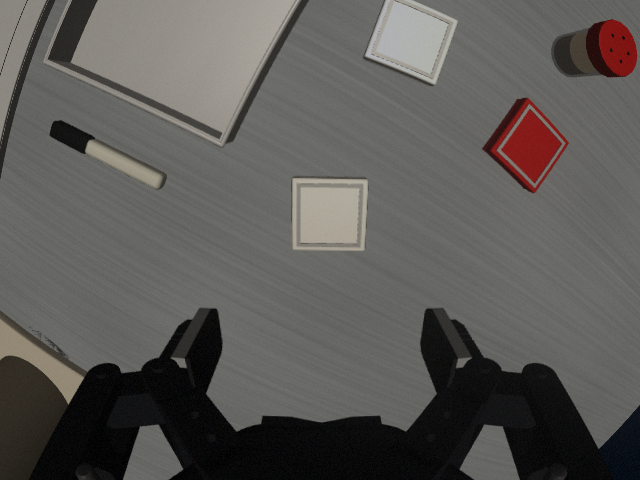

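Run:
```python
from h import *
d=robot.get_image("wrist")
P=np.array([onz(d,u,v,.02,True)[:2] for u,v in((292,178),(368,178),(366,250),(293,250))]);print(P.mean(0),[np.degrees(np.arctan2(*(P[(i+1)%4]-P[i])[::-1])).round(1) for i in range(4)])
```

```text
[ 0.42723388 -0.23781106] [np.float64(-60.7), np.float64(-150.5), np.float64(119.0), np.float64(28.7)]
```

{"name": "jog_arm", "arguments": {
  "commands": [
    [[1, -12.5, 14], [-0.106, 0, -0.002], 85],
    [[1, -14, 12.5], [-0.106, 0, -0.002], 85],
    [[1, -15, 11], [-0.106, 0, -0.002], 85],
    [[1, -16, 9.5], [-0.106, 0, -0.002], 85],
    [[1, -17, 7.5], [-0.106, 0, -0.002], 85],
    [[0, 0, 30], [0, 0, 0], 85],
    [[0, 0, 20], [0, 0, 0], 85],
    [[0, 0, 0], [0, 0, 0], 85]
  ]
}}

```text
clock: 10.25
eef_pos: [0.4485, -0.2151, 0.0461]
ee_rot: [[0.508, -0.74, -0.44], [-0.861, -0.442, -0.252], [-0.008, 0.507, -0.862]]
contact_force: [-1.6, -0.0, 0.3]
grip_width: 0.997
```

```bash
python3 - <<'E'
from h import *
d=robot.get_image("wrist"); save("w7",d["color"])
R=rot(-60.2,-30)
et=np.array([.868,.497,0]); c=np.array([.427,-.2365,0])
T=c+et*.006+[0,0,.005]
plan([(T,R)],85)
E
python3 fit.py
```

```text
now t=10.30 [ 0.4501 -0.2156  0.0481] F [0.3 0.3 0.4] w0.993 j [-0.26  0.71  1.78 -0.41  1.08  1.06]
2 [[[3.3,-0.3,24.8],[0.0028,-0.0008,0.0066],85],[[3.3,-0.2,24.8],[0.0028,-0.0008,0.0066],85]]
[0.3124 0.     0.5631 0.0775 0.4849 0.301  0.     0.0119 0.    ]
[[-0. -0.  0.]
 [-0. -0.  0.]
 [-0. -0.  0.]
 [-0. -0.  0.]
 [-0. -0.  0.]
 [ 0.  0. -0.]
 [ 0.  0. -0.]
 [ 0.  0. -0.]
 [ 0. -0. -0.]
 [ 0.  0.  0.]]
```

View pics/w7.png

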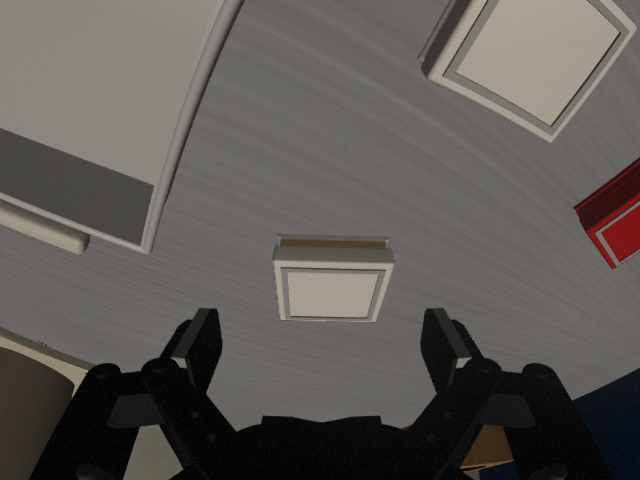

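{"name": "jog_arm", "arguments": {
  "commands": [
    [[4, 0, 20], [0.003, 0, 0.006], 85],
    [[4, 0, 20], [0.003, 0, 0.006], 85],
    [[0, 0, 9], [0, 0, 0], 85],
    [[0, 0, 0], [0, 0, 0], 85]
  ]
}}

```text
clock: 10.63
eef_pos: [0.4344, -0.2361, 0.0074]
ee_rot: [[0.496, -0.754, -0.43], [-0.868, -0.429, -0.25], [0.004, 0.497, -0.868]]
contact_force: [-0.9, -0.3, -0.8]
grip_width: 0.993
```

Run:
```python
from h import *
d=robot.get_image("wrist"); save("w8",d["color"])
d=robot.get_image("side"); save("s8",d["color"],(180,280,440,440),3)
R=rot(-60.2,-30)
et=np.array([.868,.497,0]); c=np.array([.427,-.2365,0])
T=c+et*.006+[0,0,.005]
plan([(T,R)],85)
```

```text
now t=10.73 [ 0.4362 -0.2361  0.0086] F [-0.3  0.1 -0.1] w0.997 j [-0.3   0.76  1.81 -0.45  0.99  1.09]
1 [[[-4.2,0.1,4.1],[-0.0054,-0.0057,-0.0033],85]]
```

View pics/w8.png

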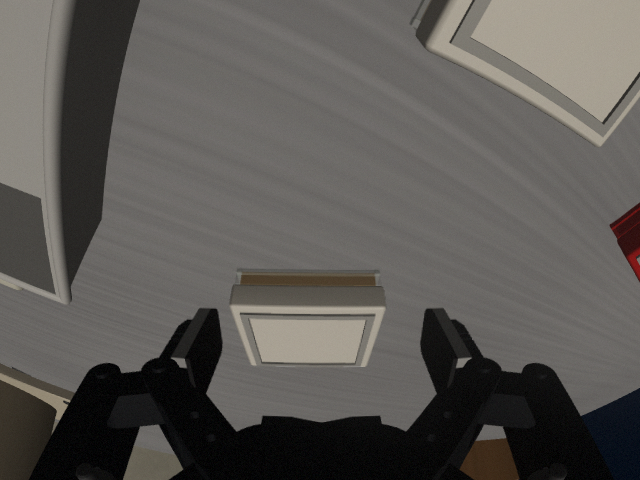

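View pics/s8.png

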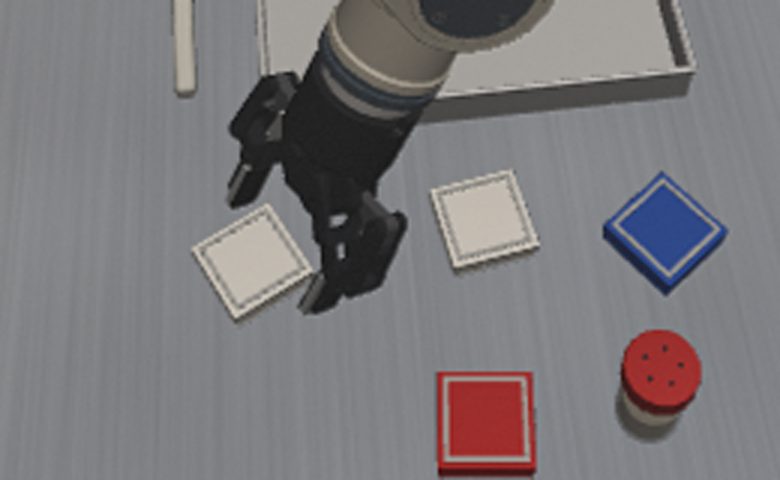

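{"name": "jog_arm", "arguments": {
  "commands": [
    [[-4.5, 0, 4], [-0.005, -0.005, -0.003], 85],
    [[0, 0, 0], [0, 0, 0], 75],
    [[0, 0, 0], [0, 0, 0], 65],
    [[0, 0, 0], [0, 0, 0], 50],
    [[0, 0, 0], [0, 0, 0], 50],
    [[0, 0, 0], [0, 0, 0], 50]
  ],
  "grip_force": 60
}}

```text
clock: 11.23
eef_pos: [0.4325, -0.2331, 0.005]
ee_rot: [[0.497, -0.752, -0.433], [-0.868, -0.43, -0.249], [0.001, 0.5, -0.866]]
contact_force: [0.6, 2.9, 6.1]
grip_width: 0.682
```

Run:
```python
from h import *
d=robot.get_image("wrist"); save("w9",d["color"])
d=robot.get_image("side"); save("s9",d["color"],(180,280,440,440),3)
plan([],85)
```

```text
now t=11.33 [ 0.4324 -0.2331  0.0051] F [1.  2.7 6.1] w0.682 j [-0.29  0.77  1.81 -0.45  0.99  1.09]
```

View pics/w9.png

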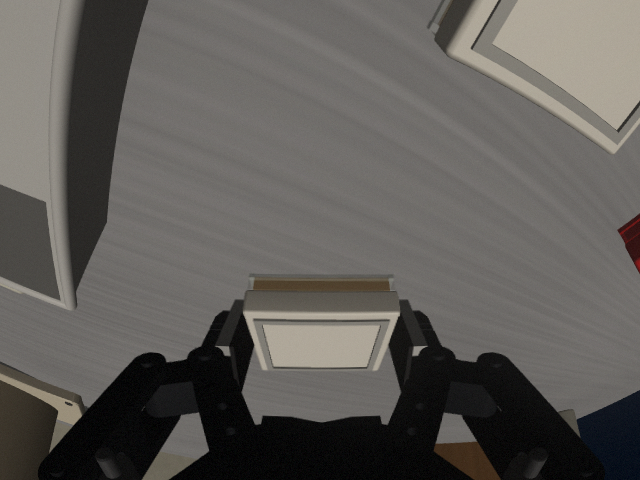

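View pics/s9.png

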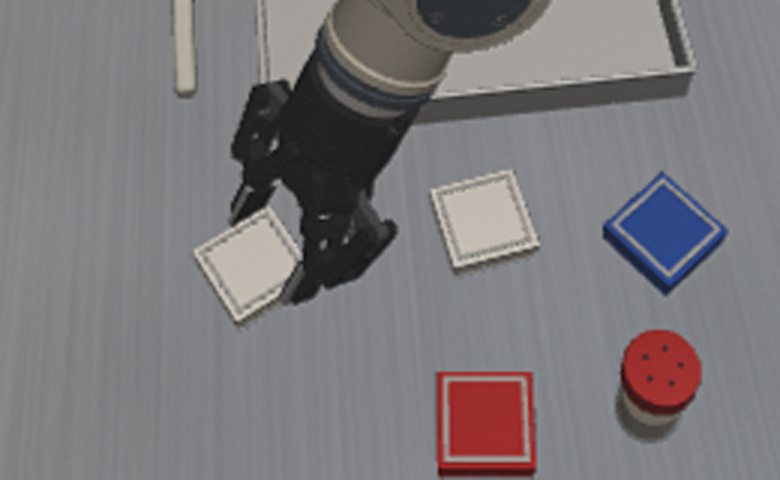

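```bash
cat > hold1.py <<'E'
from ik import *
import json
def ctool(et,o,z=.010):
    s=robot.get_state(); p,R=s["eef_pos"],s["ee_rot"]
    c=p-np.array(et)*o; c[2]=z
    return R.T@(c-p)
def pose(ct,c2,R2): return np.array(c2)-R2@ct
E
python3 - <<'E'
from hold1 import *
s=robot.get_state()
ct=ctool([.868,.497,0],.0064); print(ct.round(4)); ct[0]=0
json.dump(ct.tolist(),open("ct.json","w"))
p=s["eef_pos"]; R1=s["ee_rot"]; R2=rot(-44,60)
P2=pose(ct,[.42,-.40,.03],R2); print(P2)
plan([(p+[0,0,.09],R1),(P2+[0,0,.08],R2),(P2+[0,0,.01],R2)],50,deg=6.2)
for q in (P2+[0,0,.08],P2): print(ik(q,R2))
E
```

```text
[ 0.      0.008  -0.0011]
[ 0.42343808 -0.39643976  0.03639893]
now t=11.33 [ 0.4324 -0.2331  0.0051] F [1.  2.7 6.1] w0.682 j [-0.29  0.77  1.81 -0.45  0.99  1.09]
3 [[[0.0,15.0,-26.0],[0.0,0.0,0.0],50],[[0.0,15.0,-26.0],[0.0,0.0,0.0],50],[[0.0,15.0,-26.0],[0.0,0.0,0.0],50]]
15 [[[9.2,5.8,1.7],[0.1039,-0.0055,-0.0202],50],[[9.0,6.2,1.1],[0.1039,-0.0055,-0.0202],50],[[8.9,6.4,0.4],[0.1039,-0.0055,-0.0202],50],[[8.8,6.6,-0.4],[0.1039,-0.0055,-0.0202],50],[[8.6,6.7,-1.1],[0.1039,-0.0055,-0.0202],50],[[8.5,6.7,-1.9],[0.1039,-0.0055,-0.0202],50],[[8.4,6.7,-2.6],[0.1039,-0.0055,-0.0202],50],[[8.2,6.5,-3.3],[0.1039,-0.0055,-0.0202],50],[[8.1,6.3,-4.0],[0.1039,-0.0055,-0.0202],50],[[7.9,6.0,-4.7],[0.1039,-0.0055,-0.0202],50],[[7.8,5.6,-5.4],[0.1039,-0.0055,-0.0202],50],[[7.6,5.2,-6.0],[0.1039,-0.0055,-0.0202],50],[[7.5,4.7,-6.5],[0.1039,-0.0055,-0.0202],50],[[7.4,4.2,-7.0],[0.1039,-0.0055,-0.0202],50],[[7.2,3.5,-7.5],[0.1039,-0.0055,-0.0202],50]]
2 [[[0.0,30.3,17.5],[0.0,0.0,0.0],50],[[0.0,30.3,17.5],[0.0,0.0,0.0],50]]
(array([-1.19622152,  0.80493149,  1.69931037,  0.93077269,  1.38186119,
       -0.98707724]), np.float64(3.719062347686671e-15))
(array([-1.19622153,  0.93952148,  1.67361303,  0.95056268,  1.31765179,
       -1.07723717]), np.float64(7.845767597765227e-15))
```

{"name": "jog_arm", "arguments": {
  "commands": [
    [[0, 5, -9], [0, 0, 0], 50],
    [[0, 10, -17], [0, 0, 0], 50],
    [[0, 15, -26], [0, 0, 0], 50],
    [[0, 15, -26], [0, 0, 0], 50],
    [[0, 0, 0], [0, 0, 0], 50]
  ]
}}

```text
clock: 11.75
eef_pos: [0.4345, -0.2341, 0.0992]
ee_rot: [[0.497, -0.755, -0.428], [-0.868, -0.429, -0.251], [0.006, 0.496, -0.868]]
contact_force: [0.8, -0.4, -1.1]
grip_width: 0.684
```

Run:
```python
from h import *
d=robot.get_image("wrist"); save("w10",d["color"])
plan([],85)
```

```text
now t=11.80 [ 0.4337 -0.2338  0.0972] F [ 1.  -0.3 -1.2] w0.684 j [-0.29  0.61  1.81 -0.42  1.13  1.01]
```

View pics/w10.png

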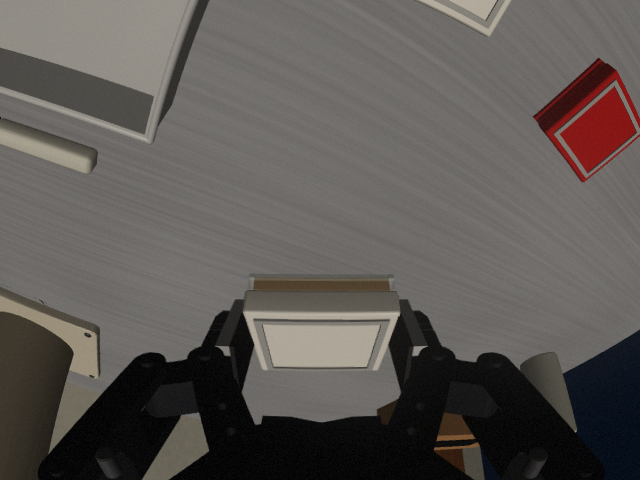

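Dish held identically after the lift. Now I'll turn it 90° on the way to the free spot.

{"name": "jog_arm", "arguments": {
  "commands": [
    [[9, 6, 2], [0.104, -0.005, -0.02], 50],
    [[9, 6, 1], [0.104, -0.005, -0.02], 50],
    [[9, 6.5, 0.5], [0.104, -0.006, -0.02], 50],
    [[9, 6.5, -0.5], [0.104, -0.006, -0.02], 50],
    [[8.5, 6.5, -1], [0.104, -0.005, -0.02], 50],
    [[8.5, 6.5, -2], [0.104, -0.005, -0.02], 50],
    [[8.5, 6.5, -2.5], [0.104, -0.006, -0.02], 50],
    [[8, 6.5, -3.5], [0.104, -0.006, -0.02], 50]
  ]
}}

```text
clock: 12.47
eef_pos: [0.4271, -0.3185, 0.1056]
ee_rot: [[0.619, -0.76, 0.2], [-0.783, -0.578, 0.229], [-0.058, -0.299, -0.953]]
contact_force: [0.0, 0.9, -1.2]
grip_width: 0.689
```

{"name": "jog_arm", "arguments": {
  "commands": [
    [[8, 6, -4], [0.104, -0.005, -0.02], 50],
    [[8, 6, -5], [0.104, -0.005, -0.02], 50],
    [[8, 5.5, -5.5], [0.104, -0.006, -0.02], 50],
    [[7.5, 5, -6], [0.104, -0.006, -0.02], 50],
    [[7.5, 5, -6.5], [0.104, -0.005, -0.02], 50],
    [[7.5, 4, -7], [0.104, -0.005, -0.02], 50],
    [[7, 3.5, -7.5], [0.104, -0.005, -0.02], 50],
    [[0, 0, 0], [0, 0, 0], 50]
  ]
}}

```text
clock: 13.13
eef_pos: [0.4214, -0.396, 0.113]
ee_rot: [[0.713, -0.361, 0.601], [-0.701, -0.358, 0.617], [-0.007, -0.861, -0.509]]
contact_force: [0.3, -0.1, -1.5]
grip_width: 0.683
```

Run:
```python
from hold1 import *
d=robot.get_image("wrist"); save("w11",d["color"])
d=robot.get_image("side"); save("s11",d["color"])
ct=np.array(json.load(open("ct.json")))
R2=rot(-44,60);P2=pose(ct,[.42,-.40,.03],R2)
plan([(P2+[0,0,.02],R2),(P2+[0,0,.003],R2)],50)
```

```text
now t=13.23 [ 0.4223 -0.3938  0.1146] F [ 0.5  1.2 -0.4] w0.684 j [-1.19  0.8   1.71  0.93  1.36 -0.98]
2 [[[1.5,25.2,14.5],[0.0077,-0.0009,-0.0051],50],[[1.4,25.4,14.3],[0.0077,-0.0009,-0.0051],50]]
1 [[[0.0,14.7,8.5],[0.0,0.0,0.0],50]]
```

View pics/w11.png

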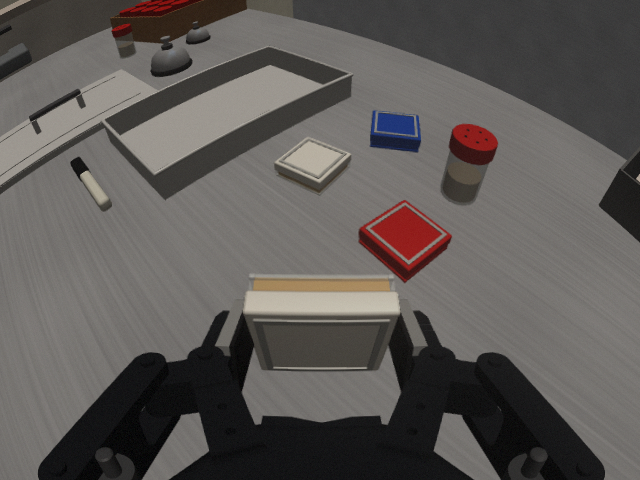

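View pics/s11.png

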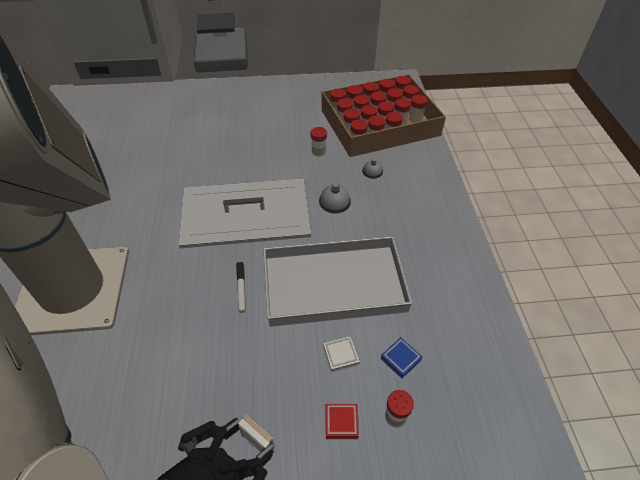

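{"name": "jog_arm", "arguments": {
  "commands": [
    [[1.5, 25, 14.5], [0.008, 0, -0.005], 50],
    [[1.5, 25, 14.5], [0.008, 0, -0.005], 50],
    [[0, 13, 7.5], [0, 0, 0], 50],
    [[0, 1, 0.5], [0, 0, 0], 50],
    [[0, 0, 0], [0, 0, 0], 50]
  ]
}}

```text
clock: 13.65
eef_pos: [0.4253, -0.3951, 0.0427]
ee_rot: [[0.72, -0.345, 0.602], [-0.694, -0.361, 0.623], [0.003, -0.866, -0.499]]
contact_force: [-0.3, -0.0, -0.3]
grip_width: 0.686
```

Run:
```python
from hold1 import *
ct=np.array(json.load(open("ct.json")))
R2=rot(-44,60);P2=pose(ct,[.42,-.40,.03],R2)
plan([(P2,R2)],50)
```

```text
now t=13.65 [ 0.4253 -0.3951  0.0427] F [-0.3 -0.  -0.3] w0.686 j [-1.19  0.93  1.68  0.95  1.32 -1.07]
1 [[[-0.4,6.6,1.2],[-0.0007,-0.0001,0.0032],50]]
```

{"name": "jog_arm", "arguments": {
  "commands": [
    [[0, 3.5, 2], [0, 0, 0], 50],
    [[0, 0.9, 0.5], [0, 0, 0.003], 50],
    [[0, 0, 0], [0, 0, 0], 50]
  ]
}}

```text
clock: 13.9
eef_pos: [0.4253, -0.3967, 0.0384]
ee_rot: [[0.719, -0.346, 0.603], [-0.696, -0.361, 0.621], [0.003, -0.866, -0.5]]
contact_force: [-1.2, 0.9, -0.9]
grip_width: 0.686
```

{"name": "jog_arm", "arguments": {
  "commands": [
    [[0, 0.9, 0.5], [0, 0, 0], 50],
    [[0, 0, 0], [0, 0, 0], 50]
  ]
}}

```text
clock: 14.07
eef_pos: [0.425, -0.3967, 0.0369]
ee_rot: [[0.718, -0.346, 0.604], [-0.696, -0.36, 0.621], [0.003, -0.866, -0.499]]
contact_force: [0.2, 0.2, -0.3]
grip_width: 0.686
```

{"name": "jog_arm", "arguments": {
  "commands": [
    [[0, 0.9, 0.5], [0, 0, 0], 50],
    [[0, 0.4, 0.2], [0, 0, 0], 50],
    [[0, 0, 0], [0, 0, 0], 50]
  ]
}}

```text
clock: 14.32
eef_pos: [0.425, -0.3967, 0.0368]
ee_rot: [[0.719, -0.343, 0.605], [-0.695, -0.359, 0.623], [0.003, -0.868, -0.496]]
contact_force: [-3.0, -0.4, 10.1]
grip_width: 0.685
```

{"name": "jog_arm", "arguments": {
  "commands": [
    [[0, -0.7, -0.4], [0, 0, 0], 50],
    [[0, 0, 0], [0, 0, 0], 62],
    [[0, 0, 0], [0, 0, 0], 68],
    [[0, 0, 0], [0, 0, 0], 76],
    [[0, 0, 0], [0, 0, 0], 85],
    [[0, 0, 0], [0, 0, 0], 85],
    [[0, 0, -10], [0, 0, 0], 85],
    [[0, 0, -15], [0, 0, 0], 85]
  ]
}}

```text
clock: 14.98
eef_pos: [0.4095, -0.4113, 0.0481]
ee_rot: [[0.719, -0.346, 0.602], [-0.695, -0.358, 0.624], [-0.0, -0.867, -0.498]]
contact_force: [-1.2, 0.2, -0.6]
grip_width: 0.991
```

Run:
```python
from h import *
d=robot.get_image("wrist"); save("w12",d["color"])
plan([],85)
```

```text
now t=15.03 [ 0.4084 -0.4149  0.0498] F [-0.3 -2.2  1.1] w0.992 j [-1.23  0.92  1.65  0.92  1.35 -1.06]
```

View pics/w12.png

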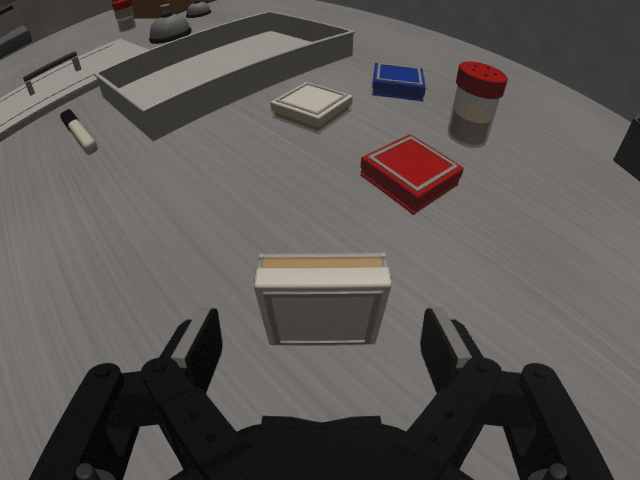

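Run:
```python
from hold1 import *
c=np.array([.4216,-.4003,.030]); a=np.radians(-44); et=np.array([-np.sin(a),np.cos(a),0])
R=rot(-44,-60); T=c-et*.005+[0,0,.006]
s=robot.get_state(); p=s["eef_pos"];R0=s["ee_rot"]
W1=c+[0,0,.15]-et*.03
print(T, ik(T,R), ik(T-R[:,2]*.1,R))
plan([(p-R0[:,2]*.06,R0),(W1,rot(-44,0)),(T-R[:,2]*.1,R),(T-R[:,2]*.02,R)],85)
```

```text
[ 0.41812671 -0.4038967   0.036     ] (array([-0.36522474,  0.94344125,  1.66196739, -0.96897596,  1.31146007,
        1.06300363]), np.float64(1.765669477413343e-09)) (array([-0.24714544,  0.89253304,  1.58328125, -0.85924099,  1.44339557,
        1.0001699 ]), np.float64(2.4762804848952152e-11))
now t=15.03 [ 0.4084 -0.4149  0.0498] F [-0.3 -2.2  1.1] w0.992 j [-1.23  0.92  1.65  0.92  1.35 -1.06]
2 [[[0.0,0.0,-30.0],[0.0,0.0,0.0],85],[[0.0,0.0,-30.0],[0.0,0.0,0.0],85]]
10 [[[-0.0,-10.8,-1.4],[-0.1047,-0.0005,-0.0],85],[[-0.0,-10.6,-2.5],[-0.1047,-0.0005,-0.0],85],[[-0.0,-10.2,-3.6],[-0.1047,-0.0005,-0.0],85],[[-0.0,-9.8,-4.7],[-0.1047,-0.0005,-0.0],85],[[-0.0,-9.3,-5.7],[-0.1047,-0.0005,-0.0],85],[[-0.0,-8.6,-6.6],[-0.1047,-0.0005,-0.0],85],[[-0.0,-7.9,-7.5],[-0.1047,-0.0005,-0.0],85],[[-0.0,-7.1,-8.2],[-0.1047,-0.0005,-0.0],85],[[-0.0,-6.2,-8.9],[-0.1047,-0.0005,-0.0],85],[[-0.0,-5.2,-9.5],[-0.1047,-0.0005,-0.0],85]]
10 [[[0.0,-11.2,9.4],[-0.1047,0.0,-0.0],85],[[-0.0,-12.1,8.2],[-0.1047,0.0,-0.0],85],[[0.0,-12.9,6.9],[-0.1047,0.0,-0.0],85],[[0.0,-13.5,5.5],[-0.1047,0.0,-0.0],85],[[0.0,-14.0,4.0],[-0.1047,0.0,-0.0],85],[[-0.0,-14.4,2.6],[-0.1047,0.0,-0.0],85],[[0.0,-14.6,1.0],[-0.1047,0.0,-0.0],85],[[0.0,-14.6,-0.5],[-0.1047,0.0,-0.0],85],[[-0.0,-14.5,-2.0],[-0.1047,0.0,-0.0],85],[[0.0,-14.2,-3.5],[-0.1047,0.0,-0.0],85]]
3 [[[0.0,-0.0,26.7],[0.0,0.0,0.0],85],[[-0.0,0.0,26.7],[0.0,0.0,0.0],85],[[0.0,-0.0,26.7],[0.0,0.0,0.0],85]]
```

{"name": "jog_arm", "arguments": {
  "commands": [
    [[0, 0, -30], [0, 0, 0], 85],
    [[0, 0, -30], [0, 0, 0], 85],
    [[0, -11, -1.5], [-0.105, 0, 0], 85],
    [[0, -10.5, -2.5], [-0.105, 0, 0], 85],
    [[0, -10, -3.5], [-0.105, 0, 0], 85],
    [[0, -10, -4.5], [-0.105, 0, 0], 85],
    [[0, -9.5, -5.5], [-0.105, 0, 0], 85],
    [[0, -8.5, -6.5], [-0.105, 0, 0], 85]
  ]
}}

```text
clock: 15.7
eef_pos: [0.3908, -0.4326, 0.1402]
ee_rot: [[0.717, -0.637, 0.283], [-0.697, -0.658, 0.284], [0.005, -0.401, -0.916]]
contact_force: [0.4, 0.5, 0.0]
grip_width: 0.994
```

{"name": "jog_arm", "arguments": {
  "commands": [
    [[0, -8, -7.5], [-0.105, 0, 0], 85],
    [[0, -7, -8], [-0.105, 0, 0], 85],
    [[0, -6, -9], [-0.105, 0, 0], 85],
    [[0, -5, -9.5], [-0.105, 0, 0], 85],
    [[0, -11, 9.5], [-0.105, 0, 0], 85],
    [[0, -12, 8], [-0.105, 0, 0], 85],
    [[0, -13, 7], [-0.105, 0, 0], 85],
    [[0, -13.5, 5.5], [-0.105, 0, 0], 85]
  ]
}}

```text
clock: 16.37
eef_pos: [0.4344, -0.3883, 0.142]
ee_rot: [[0.717, -0.636, -0.283], [-0.697, -0.651, -0.301], [0.007, 0.414, -0.91]]
contact_force: [0.0, -0.1, -0.5]
grip_width: 0.993
```

{"name": "jog_arm", "arguments": {
  "commands": [
    [[0, -14, 4], [-0.105, 0, 0], 85],
    [[0, -14.5, 2.5], [-0.105, 0, 0], 85],
    [[0, -14.5, 1], [-0.105, 0, 0], 85],
    [[0, -14.5, -0.5], [-0.105, 0, 0], 85],
    [[0, -14.5, -2], [-0.105, 0, 0], 85],
    [[0, -14, -3.5], [-0.105, 0, 0], 85],
    [[0, 0, 0], [0, 0, 0], 85]
  ]
}}

```text
clock: 16.95
eef_pos: [0.48, -0.3369, 0.0784]
ee_rot: [[0.72, -0.337, -0.607], [-0.694, -0.356, -0.626], [-0.005, 0.872, -0.49]]
contact_force: [-1.4, 1.6, -1.4]
grip_width: 0.993
```

Run:
```python
from hold1 import *
d=robot.get_image("wrist"); save("w13",d["color"])
c=np.array([.4216,-.4003,.030]); a=np.radians(-44); et=np.array([-np.sin(a),np.cos(a),0])
R=rot(-44,-60); T=c-et*.005+[0,0,.006]
plan([(T-R[:,2]*.04,R),(T,R)],85)
```

```text
now t=17.00 [ 0.4797 -0.3381  0.0804] F [-0.  -0.7  0.1] w0.994 j [-0.24  0.91  1.58 -0.86  1.45  1.01]
2 [[[0.7,3.1,30.2],[0.0036,0.0007,0.0015],85],[[0.7,3.2,30.1],[0.0036,0.0007,0.0015],85]]
2 [[[-0.0,-0.0,20.0],[0.0,0.0,0.0],85],[[0.0,0.0,20.0],[0.0,0.0,0.0],85]]
```

View pics/w13.png

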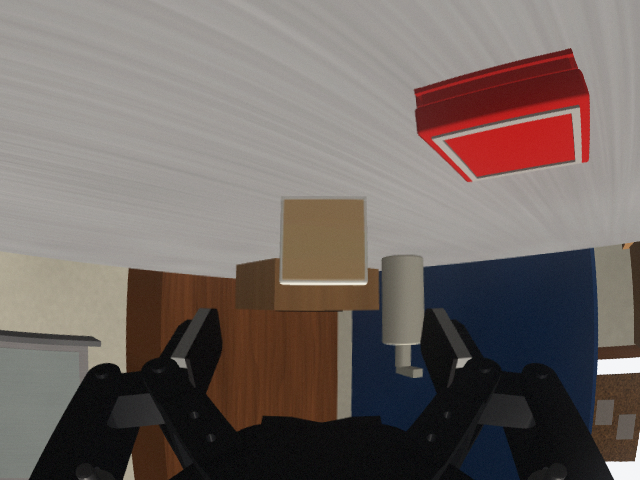

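{"name": "jog_arm", "arguments": {
  "commands": [
    [[0.5, 3, 30], [0.004, 0, 0], 85],
    [[0.5, 3, 30], [0.004, 0, 0], 85],
    [[0, 0, 20], [0, 0, 0], 85],
    [[0, 0, 0], [0, 0, 0], 85]
  ]
}}

```text
clock: 17.33
eef_pos: [0.4266, -0.3947, 0.0496]
ee_rot: [[0.715, -0.353, -0.604], [-0.7, -0.36, -0.617], [0.001, 0.864, -0.504]]
contact_force: [-0.3, 0.7, -0.5]
grip_width: 0.992
```

Run:
```python
from hold1 import *
d=robot.get_image("wrist"); save("w14",d["color"])
c=np.array([.4216,-.4003,.030]); a=np.radians(-44); et=np.array([-np.sin(a),np.cos(a),0])
R=rot(-44,-60); T=c-et*.005+[0,0,.006]
plan([(T,R)],85)
```

```text
now t=17.38 [ 0.4284 -0.394   0.0504] F [-0.4 -0.6  0. ] w1.000 j [-0.35  0.92  1.65 -0.94  1.34  1.05]
1 [[[-0.5,-5.2,19.6],[-0.0048,0.0041,-0.0049],85]]
```

View pics/w14.png

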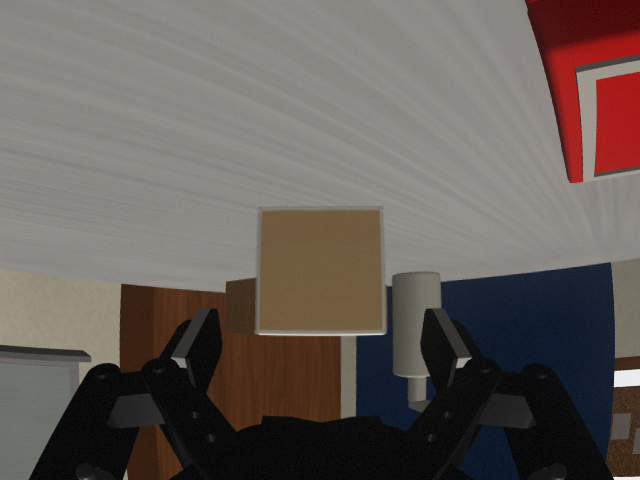

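{"name": "jog_arm", "arguments": {
  "commands": [
    [[-0.5, -4, 10], [-0.005, 0.004, -0.005], 85],
    [[0, 0, 10], [0, 0, 0], 85],
    [[0, 0, 0], [0, 0, 0], 80],
    [[0, 0, 0], [0, 0, 0], 72],
    [[0, 0, 0], [0, 0, 0], 66],
    [[0, 0, 0], [0, 0, 0], 62],
    [[0, 0, 0], [0, 0, 0], 50],
    [[0, 0, 0], [0, 0, 0], 50]
  ]
}}

```text
clock: 18.05
eef_pos: [0.4203, -0.4027, 0.0363]
ee_rot: [[0.723, -0.345, -0.599], [-0.691, -0.36, -0.627], [0.0, 0.867, -0.499]]
contact_force: [-0.4, 0.9, 3.1]
grip_width: 0.678
```

Run:
```python
from hold1 import *
d=robot.get_image("wrist"); save("w15",d["color"])
d=robot.get_image("side"); save("s15",d["color"],(150,330,400,480),3)
c=np.array([.4216,-.4003,.030]); a=np.radians(-44); et=np.array([-np.sin(a),np.cos(a),0])
R=rot(-44,-60); T=c-et*.005+[0,0,.006]
plan([(T,R)],85)
```

```text
now t=18.15 [ 0.4202 -0.4028  0.0363] F [1.5 0.8 4.5] w0.679 j [-0.36  0.94  1.66 -0.97  1.31  1.06]
1 [[[-0.7,0.9,2.1],[0.0017,-0.0047,0.0023],85]]
```

View pics/w15.png

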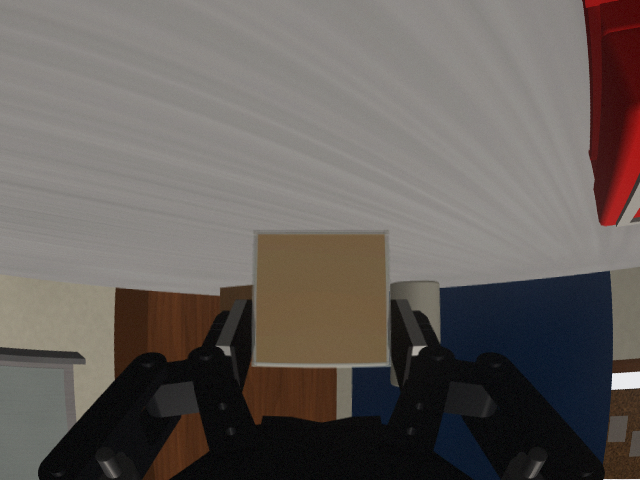

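View pics/s15.png

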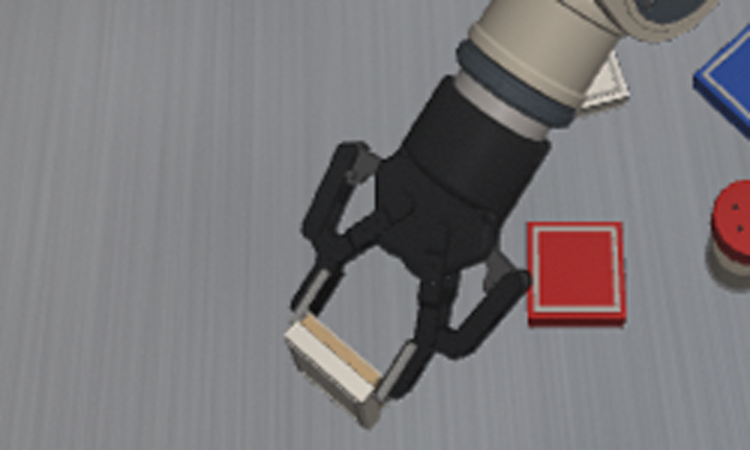

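Run:
```python
from hold1 import *
s=robot.get_state(); p=s["eef_pos"];R0=s["ee_rot"]
c=np.array([.4216,-.4003,.030]); ct=R0.T@(c-p); print(ct); ct[0]=0
json.dump(ct.tolist(),open("ct.json","w"))
R2=rot(1.3,30); P2=pose(ct,[.519,-.044,.013],R2); print(P2,ik(P2,R2),ik(P2+[0,0,.12],R2))
plan([(p+[0,0,.14],R0),(P2+[0,0,.12],R2)],50,deg=6.2)
```

```text
[-0.00070341 -0.00681136  0.00072828]
[ 0.51914209 -0.05026134  0.01022503] (array([-0.3879991 ,  0.74081686,  1.86780634,  0.64293286,  0.87044833,
       -0.9156822 ]), np.float64(3.729891329284079e-11)) (array([-0.38799909,  0.53083562,  1.85888613,  0.55626181,  1.05156414,
       -0.76515394]), np.float64(2.1153051204501373e-14))
now t=18.15 [ 0.4202 -0.4028  0.0363] F [1.5 0.8 4.5] w0.679 j [-0.36  0.94  1.66 -0.97  1.31  1.06]
4 [[[0.0,30.3,-17.4],[0.0,0.0,0.0],50],[[0.0,30.3,-17.4],[0.0,0.0,0.0],50],[[0.0,30.3,-17.4],[0.0,0.0,0.0],50],[[0.0,30.3,-17.4],[0.0,0.0,0.0],50]]
16 [[[-10.8,-12.6,-16.1],[0.0927,0.0141,-0.0524],50],[[-9.8,-14.5,-15.0],[0.0927,0.0141,-0.0524],50],[[-8.8,-16.4,-13.7],[0.0927,0.0141,-0.0524],50],[[-7.7,-18.0,-12.2],[0.0927,0.0141,-0.0524],50],[[-6.6,-19.4,-10.5],[0.0927,0.0141,-0.0524],50],[[-5.4,-20.6,-8.8],[0.0927,0.0141,-0.0524],50],[[-4.2,-21.6,-6.9],[0.0927,0.0141,-0.0524],50],[[-2.9,-22.3,-4.9],[0.0927,0.0141,-0.0524],50],[[-1.7,-22.8,-2.8],[0.0927,0.0141,-0.0524],50],[[-0.5,-23.0,-0.7],[0.0927,0.0141,-0.0524],50],[[0.7,-23.0,1.4],[0.0927,0.0141,-0.0524],50],[[1.9,-22.7,3.6],[0.0927,0.0141,-0.0524],50],[[3.0,-22.1,5.7],[0.0927,0.0141,-0.0524],50],[[4.1,-21.3,7.8],[0.0927,0.0141,-0.0524],50],[[5.0,-20.3,9.8],[0.0927,0.0141,-0.0524],50],[[5.9,-19.0,11.7],[0.0927,0.0141,-0.0524],50]]
```

{"name": "jog_arm", "arguments": {
  "commands": [
    [[0, 10, -6], [0, 0, 0], 50],
    [[0, 20, -11.5], [0, 0, 0], 50],
    [[0, 30, -17.5], [0, 0, 0], 50],
    [[0, 30, -17.5], [0, 0, 0], 50],
    [[0, 30, -17.5], [0, 0, 0], 50],
    [[0, 0, 0], [0, 0, 0], 50]
  ]
}}

```text
clock: 18.65
eef_pos: [0.4224, -0.4033, 0.1811]
ee_rot: [[0.723, -0.351, -0.596], [-0.691, -0.357, -0.628], [0.008, 0.866, -0.501]]
contact_force: [1.6, -0.8, 0.5]
grip_width: 0.68
```

{"name": "jog_arm", "arguments": {
  "commands": [
    [[-11, -12.5, -16], [0.093, 0.014, -0.052], 50],
    [[-10, -14.5, -15], [0.093, 0.014, -0.052], 50],
    [[-9, -16.5, -13.5], [0.093, 0.014, -0.053], 50],
    [[-7.5, -18, -12], [0.093, 0.014, -0.053], 50],
    [[-6.5, -19.5, -10.5], [0.093, 0.014, -0.052], 50],
    [[-5.5, -20.5, -9], [0.093, 0.014, -0.052], 50],
    [[-4, -21.5, -7], [0.093, 0.014, -0.053], 50],
    [[-3, -22.5, -5], [0.093, 0.014, -0.053], 50]
  ]
}}

```text
clock: 19.32
eef_pos: [0.4699, -0.2245, 0.1525]
ee_rot: [[0.921, -0.309, -0.238], [-0.354, -0.918, -0.179], [-0.163, 0.249, -0.955]]
contact_force: [-0.5, 0.4, -1.8]
grip_width: 0.678
```

{"name": "jog_arm", "arguments": {
  "commands": [
    [[-1.5, -23, -3], [0.093, 0.014, -0.052], 50],
    [[-0.5, -23, -0.5], [0.093, 0.014, -0.052], 50],
    [[0.5, -23, 1.5], [0.093, 0.014, -0.053], 50],
    [[2, -22.5, 3.5], [0.093, 0.014, -0.053], 50],
    [[3, -22, 5.5], [0.093, 0.014, -0.052], 50],
    [[4, -21.5, 8], [0.093, 0.014, -0.052], 50],
    [[5, -20.5, 10], [0.093, 0.014, -0.052], 50],
    [[6, -19, 11.5], [0.092, 0.014, -0.052], 50]
  ]
}}

```text
clock: 19.98
eef_pos: [0.5196, -0.0486, 0.13]
ee_rot: [[1.0, 0.021, -0.008], [0.022, -0.862, 0.507], [0.003, -0.507, -0.862]]
contact_force: [0.4, 0.0, -0.7]
grip_width: 0.681
```

Run:
```python
from hold1 import *
d=robot.get_image("wrist"); save("w16",d["color"])
ct=json.load(open("ct.json"))
R2=rot(1.3,30); P2=pose(ct,[.519,-.044,.013],R2)
plan([(P2+[0,0,.06],R2),(P2+[0,0,.005],R2)],50,step=20,deg=6.2)
```

```text
now t=20.03 [ 0.519  -0.0466  0.1284] F [ 0.6  0.9 -2.3] w0.677 j [-0.39  0.54  1.86  0.57  1.05 -0.78]
3 [[[-0.0,11.0,16.0],[-0.0049,-0.0005,0.0008],50],[[-0.0,10.9,16.1],[-0.0049,-0.0005,0.0008],50],[[0.0,10.8,16.1],[-0.0049,-0.0005,0.0008],50]]
3 [[[0.0,9.2,15.9],[0.0,0.0,0.0],50],[[0.0,9.2,15.9],[0.0,0.0,0.0],50],[[0.0,9.2,15.9],[0.0,0.0,0.0],50]]
```

View pics/w16.png

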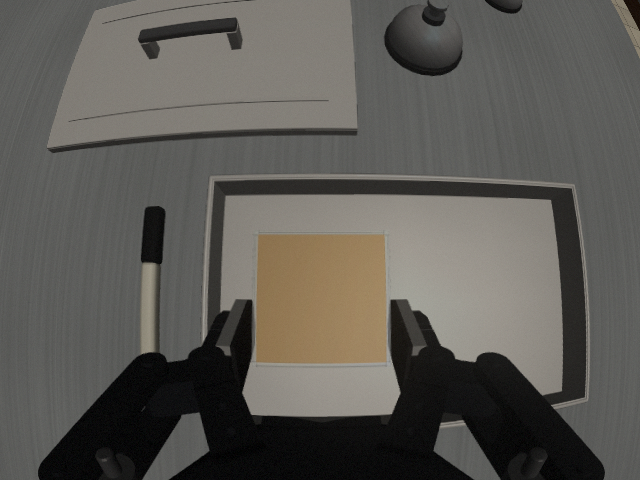

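{"name": "jog_arm", "arguments": {
  "commands": [
    [[0, 11, 16], [-0.005, 0, 0], 50],
    [[0, 11, 16], [-0.005, 0, 0], 50],
    [[0, 11, 16], [-0.005, 0, 0], 50],
    [[0, 9, 16], [0, 0, 0], 50],
    [[0, 9, 16], [0, 0, 0], 50],
    [[0, 8, 14], [0, 0, 0], 50],
    [[0, 0, 0], [0, 0, 0], 50],
    [[0, 0, 0], [0, 0, 0], 50]
  ]
}}

```text
clock: 20.7
eef_pos: [0.5187, -0.0542, 0.0183]
ee_rot: [[1.0, 0.017, -0.012], [0.02, -0.872, 0.49], [-0.002, -0.49, -0.872]]
contact_force: [1.5, -0.0, -0.7]
grip_width: 0.678
```

Run:
```python
from hold1 import *
ct=json.load(open("ct.json"))
R2=rot(1.3,30); P2=pose(ct,[.519,-.044,.013],R2)
plan([(P2,R2)],50,step=20,deg=6.2)
```

```text
now t=20.70 [ 0.5187 -0.0542  0.0183] F [ 1.5 -0.  -0.7] w0.678 j [-0.39  0.72  1.87  0.62  0.88 -0.89]
1 [[[0.5,0.5,9.0],[0.0115,0.001,-0.0033],50]]
```

{"name": "jog_arm", "arguments": {
  "commands": [
    [[0, 2.5, 4.5], [0.011, 0, 0], 50],
    [[0, 1, 1.7], [0, 0, 0], 50],
    [[0, 0, 0], [0, 0, 0], 50]
  ]
}}

```text
clock: 20.95
eef_pos: [0.52, -0.0546, 0.0125]
ee_rot: [[1.0, 0.018, -0.009], [0.02, -0.866, 0.5], [0.001, -0.5, -0.866]]
contact_force: [-0.0, -0.5, 3.6]
grip_width: 0.682
```

{"name": "jog_arm", "arguments": {
  "commands": [
    [[0, 0.5, 0.9], [0, 0, 0], 50],
    [[0, 0, 0], [0, 0, 0], 50]
  ]
}}

```text
clock: 21.12
eef_pos: [0.5201, -0.0546, 0.0124]
ee_rot: [[1.0, 0.018, -0.009], [0.021, -0.866, 0.5], [0.001, -0.5, -0.866]]
contact_force: [-2.2, -3.2, 12.4]
grip_width: 0.678
```

{"name": "jog_arm", "arguments": {
  "commands": [
    [[0, -0.3, -0.5], [0, 0, 0], 50],
    [[0, 0, 0], [0, 0, 0], 62],
    [[0, 0, 0], [0, 0, 0], 70],
    [[0, 0, 0], [0, 0, 0], 85],
    [[0, 0, 0], [0, 0, 0], 85],
    [[0, 0, -20], [0, 0, 0], 85],
    [[0, 0, -40], [0, 0, 0], 85],
    [[0, 0, -40], [0, 0, 0], 85]
  ]
}}

```text
clock: 21.78
eef_pos: [0.5191, -0.1037, 0.0975]
ee_rot: [[1.0, 0.017, -0.015], [0.022, -0.865, 0.501], [-0.004, -0.501, -0.865]]
contact_force: [1.0, -0.7, 0.3]
grip_width: 0.995
```

Run:
```python
from hold1 import *
d=robot.get_image("wrist"); save("w17",d["color"])
d=robot.get_image("top"); save("t17",d["color"])
plan([],85)
```

```text
now t=21.88 [ 0.524  -0.1078  0.1019] F [ 1.   0.3 -0. ] w0.996 j [-0.48  0.6   1.81  0.53  1.05 -0.84]
```

View pics/w17.png

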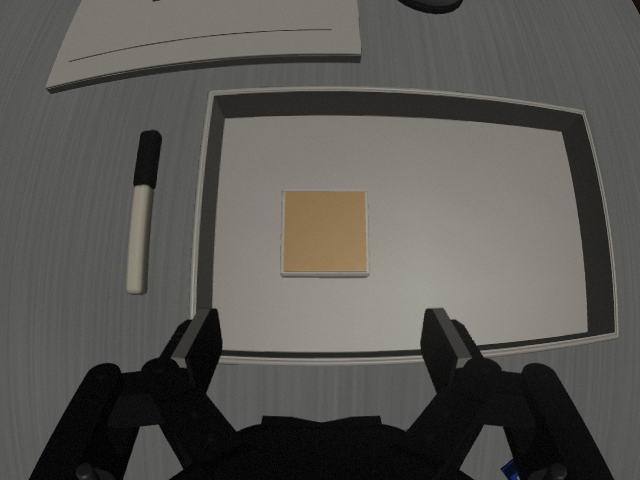

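View pics/t17.png

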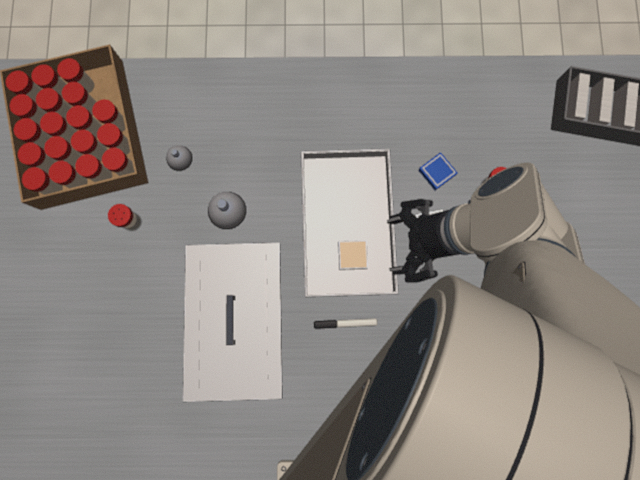

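Run:
```python
from hold1 import *
s=robot.get_state(); p=s["eef_pos"];R0=s["ee_rot"]
plan([(p+[0,0,.05],R0),([.583,-.21,.17],rot(-80,0))],85)
```

```text
now t=21.88 [ 0.524  -0.1078  0.1019] F [ 1.   0.3 -0. ] w0.996 j [-0.48  0.6   1.81  0.53  1.05 -0.84]
2 [[[0.2,-12.4,-21.7],[0.0,0.0,0.0],85],[[0.2,-12.4,-21.7],[0.0,0.0,0.0],85]]
14 [[[4.1,5.8,-4.8],[-0.031,0.0257,0.0988],85],[[4.8,5.5,-4.5],[-0.031,0.0257,0.0988],85],[[5.4,5.1,-4.2],[-0.031,0.0257,0.0988],85],[[6.0,4.7,-3.9],[-0.031,0.0257,0.0988],85],[[6.5,4.2,-3.6],[-0.031,0.0257,0.0988],85],[[7.0,3.6,-3.3],[-0.031,0.0257,0.0988],85],[[7.4,3.0,-3.0],[-0.031,0.0257,0.0988],85],[[7.7,2.3,-2.7],[-0.031,0.0257,0.0988],85],[[8.0,1.6,-2.4],[-0.031,0.0257,0.0988],85],[[8.2,0.9,-2.2],[-0.031,0.0257,0.0988],85],[[8.3,0.2,-2.0],[-0.031,0.0257,0.0988],85],[[8.3,-0.6,-1.8],[-0.031,0.0257,0.0988],85],[[8.3,-1.4,-1.6],[-0.031,0.0257,0.0988],85],[[8.1,-2.1,-1.4],[-0.031,0.0257,0.0988],85]]
```

{"name": "jog_arm", "arguments": {
  "commands": [
    [[0, -12.5, -21.5], [0, 0, 0], 85],
    [[0, -12.5, -21.5], [0, 0, 0], 85],
    [[4, 6, -5], [-0.031, 0.026, 0.099], 85],
    [[5, 5.5, -4.5], [-0.031, 0.026, 0.099], 85],
    [[5.5, 5, -4], [-0.031, 0.026, 0.099], 85],
    [[6, 4.5, -4], [-0.031, 0.026, 0.099], 85],
    [[6.5, 4, -3.5], [-0.031, 0.026, 0.099], 85],
    [[7, 3.5, -3.5], [-0.031, 0.026, 0.099], 85]
  ]
}}

```text
clock: 22.55
eef_pos: [0.5459, -0.1475, 0.1545]
ee_rot: [[0.826, -0.557, 0.085], [-0.554, -0.777, 0.297], [-0.099, -0.293, -0.951]]
contact_force: [-0.5, 0.2, -0.1]
grip_width: 0.996
```

{"name": "jog_arm", "arguments": {
  "commands": [
    [[7.5, 3, -3], [-0.031, 0.026, 0.099], 85],
    [[7.5, 2.5, -2.5], [-0.031, 0.026, 0.099], 85],
    [[8, 1.5, -2.5], [-0.031, 0.026, 0.099], 85],
    [[8, 1, -2], [-0.031, 0.026, 0.099], 85],
    [[8.5, 0, -2], [-0.031, 0.026, 0.099], 85],
    [[8.5, -0.5, -2], [-0.031, 0.025, 0.099], 85],
    [[8.5, -1.5, -1.5], [-0.031, 0.025, 0.099], 85],
    [[8, -2, -1.5], [-0.031, 0.025, 0.099], 85]
  ]
}}

```text
clock: 23.22
eef_pos: [0.5798, -0.206, 0.1642]
ee_rot: [[0.167, -0.986, -0.01], [-0.986, -0.167, 0.004], [-0.006, 0.009, -1.0]]
contact_force: [0.2, 0.7, 1.0]
grip_width: 0.99
```

{"name": "jog_arm", "arguments": {
  "commands": [
    [[0, 0, 0], [0, 0, 0], 85],
    [[0, 0, 0], [0, 0, 0], 85]
  ]
}}

```text
clock: 23.38
eef_pos: [0.58, -0.2054, 0.1641]
ee_rot: [[0.176, -0.984, -0.008], [-0.984, -0.176, 0.007], [-0.008, 0.007, -1.0]]
contact_force: [-0.2, 0.0, -0.6]
grip_width: 0.993
```

Run:
```python
from hold1 import *
d=robot.get_image("wrist"); save("w18",d["color"])
plan([],85)
```

```text
now t=23.43 [ 0.5795 -0.2055  0.1641] F [-0.3 -0.2 -0.1] w0.994 j [-0.36  0.49  1.69  0.    0.97  1.03]
```

View pics/w18.png

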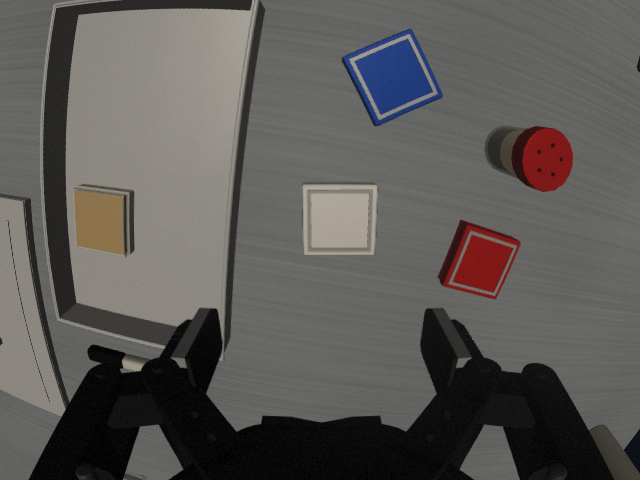

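Run:
```python
from hold1 import *
d=robot.get_image("wrist")
P=np.array([onz(d,u,v,.02,True)[:2] for u,v in((303,183),(377.5,185),(375.5,255),(304,254))]);print(P.mean(0),[np.degrees(np.arctan2(*(P[(i+1)%4]-P[i])[::-1])).round(1) for i in range(4)])
c=np.r_[P.mean(0),0]; yaw=-79.8; a=np.radians(yaw); et=np.array([-np.sin(a),np.cos(a),0])
R=rot(yaw,-30); T=c+et*.006+[0,0,.005]; print(T)
plan([(T-R[:,2]*.1,R),(T-R[:,2]*.02,R)],85,step=30)
```

```text
[ 0.58180318 -0.21992198] [np.float64(-81.0), np.float64(-168.9), np.float64(99.4), np.float64(10.1)]
[ 0.58770836 -0.21885948  0.005     ]
now t=23.48 [ 0.5793 -0.2056  0.1642] F [ 0.2 -0.4  0. ] w0.994 j [-0.36  0.49  1.69  0.    0.97  1.03]
5 [[[3.0,-11.3,14.4],[-0.1033,0.0017,0.0],85],[[3.0,-12.7,13.2],[-0.1033,0.0017,0.0],85],[[3.0,-14.0,11.8],[-0.1033,0.0017,0.0],85],[[2.9,-15.2,10.3],[-0.1033,0.0017,0.0],85],[[2.9,-16.1,8.7],[-0.1033,0.0017,0.0],85]]
3 [[[0.0,-0.0,26.7],[0.0,0.0,0.0],85],[[-0.0,0.0,26.7],[0.0,0.0,0.0],85],[[0.0,-0.0,26.7],[0.0,0.0,0.0],85]]
```

{"name": "jog_arm", "arguments": {
  "commands": [
    [[3, -11.5, 14.5], [-0.103, 0.002, 0], 85],
    [[3, -12.5, 13], [-0.103, 0.002, 0], 85],
    [[3, -14, 12], [-0.103, 0.002, 0], 85],
    [[3, -15, 10.5], [-0.103, 0.002, 0], 85],
    [[3, -16, 8.5], [-0.103, 0.002, 0], 85],
    [[0, 0, 30], [0, 0, 0], 85],
    [[0, 0, 30], [0, 0, 0], 85],
    [[0, 0, 0], [0, 0, 0], 85]
  ]
}}

```text
clock: 24.15
eef_pos: [0.602, -0.2154, 0.0341]
ee_rot: [[0.175, -0.848, -0.5], [-0.985, -0.153, -0.085], [-0.004, 0.507, -0.862]]
contact_force: [-2.4, 0.5, -1.1]
grip_width: 0.995
```

Run:
```python
from hold1 import *
T=np.array([.5877,-.2189,.005]); R=rot(-79.8,-30)
d=robot.get_image("wrist"); save("w19",d["color"])
plan([(T,R)],85,step=30)
```

```text
now t=24.20 [ 0.6043 -0.2159  0.0373] F [0.2 0.8 0.3] w0.998 j [-0.26  0.91  1.33 -0.22  1.39  1.22]
2 [[[0.1,-0.9,18.2],[0.0025,0.0016,-0.0004],85],[[0.1,-0.8,18.2],[0.0025,0.0016,-0.0004],85]]
```

View pics/w19.png

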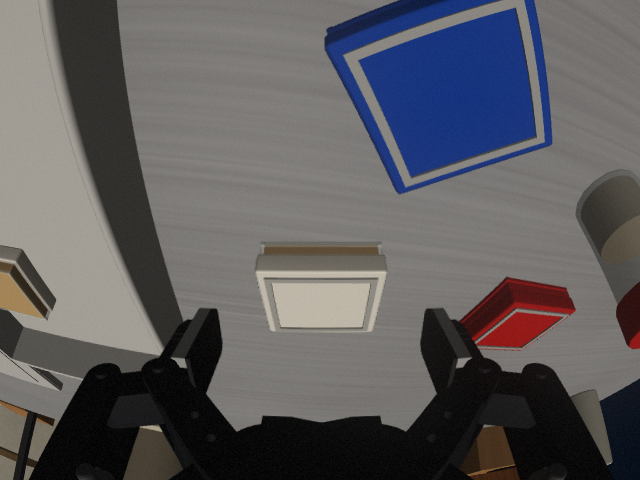

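{"name": "jog_arm", "arguments": {
  "commands": [
    [[0, -1, 16], [0.002, 0.002, 0], 85],
    [[0, -1, 16], [0.002, 0, 0], 85],
    [[0, 0, 3], [0, 0, 0], 85],
    [[0, 0, 0], [0, 0, 0], 85],
    [[0, 0, 0], [0, 0, 0], 75]
  ]
}}

```text
clock: 24.62
eef_pos: [0.594, -0.2198, 0.0109]
ee_rot: [[0.176, -0.857, -0.484], [-0.984, -0.15, -0.091], [0.005, 0.493, -0.87]]
contact_force: [0.6, 0.0, 0.6]
grip_width: 0.884
```

Run:
```python
from hold1 import *
T=np.array([.5877,-.2189,.005]); R=rot(-79.8,-30)
plan([(T,R)],85,step=30)
```

```text
now t=24.62 [ 0.594  -0.2198  0.0109] F [0.6 0.  0.6] w0.884 j [-0.27  0.93  1.36 -0.23  1.33  1.23]
1 [[[-2.0,2.3,8.1],[-0.0085,-0.0039,-0.004],85]]
```

{"name": "jog_arm", "arguments": {
  "commands": [
    [[-1.5, 2, 8], [-0.008, -0.004, -0.004], 75],
    [[0, 0, 0], [0, 0, 0], 70],
    [[0, 0, 0], [0, 0, 0], 65],
    [[0, 0, 0], [0, 0, 0], 50],
    [[0, 0, 0], [0, 0, 0], 50],
    [[0, 0, 0], [0, 0, 0], 50]
  ]
}}

```text
clock: 25.12
eef_pos: [0.5876, -0.2191, 0.0037]
ee_rot: [[0.177, -0.852, -0.493], [-0.984, -0.153, -0.088], [-0.0, 0.5, -0.866]]
contact_force: [2.1, 1.4, 3.4]
grip_width: 0.684
```

Run:
```python
from hold1 import *
d=robot.get_image("wrist"); save("w20",d["color"])
s=robot.get_state(); p=s["eef_pos"]; R1=s["ee_rot"]
a=np.radians(-79.8); et=np.array([-np.sin(a),np.cos(a),0])
c=np.array([.5818,-.2199,.010]); ct=R1.T@(c-p); print(ct); ct[0]=0
json.dump(ct.tolist(),open("ct.json","w"))
R2=rot(-44,60); P2=pose(ct,[.42,-.40,.03],R2); print(P2)
plan([(p+[0,0,.11],R1),(P2+[0,0,.08],R2)],50,deg=6.2)
```

```text
[-0.00024899  0.0082081  -0.00248391]
[ 0.42434521 -0.3955004   0.03586647]
now t=25.17 [ 0.5876 -0.2191  0.0037] F [2.1 0.6 5.1] w0.687 j [-0.27  0.93  1.37 -0.23  1.32  1.23]
4 [[[-0.0,13.8,-23.8],[0.0,0.0,0.0],50],[[-0.0,13.8,-23.8],[0.0,0.0,0.0],50],[[-0.0,13.8,-23.8],[0.0,0.0,0.0],50],[[-0.0,13.8,-23.8],[0.0,0.0,0.0],50]]
16 [[[9.0,10.5,5.9],[0.0947,-0.0112,-0.0418],50],[[8.6,11.3,4.8],[0.0947,-0.0112,-0.0418],50],[[8.2,12.1,3.6],[0.0947,-0.0112,-0.0418],50],[[7.7,12.7,2.3],[0.0947,-0.0112,-0.0418],50],[[7.2,13.1,1.0],[0.0947,-0.0112,-0.0418],50],[[6.6,13.5,-0.4],[0.0947,-0.0112,-0.0418],50],[[6.1,13.6,-1.7],[0.0947,-0.0112,-0.0418],50],[[5.5,13.7,-3.1],[0.0947,-0.0112,-0.0418],50],[[4.9,13.5,-4.4],[0.0947,-0.0112,-0.0418],50],[[4.2,13.2,-5.7],[0.0947,-0.0112,-0.0418],50],[[3.6,12.8,-7.0],[0.0947,-0.0112,-0.0418],50],[[3.0,12.2,-8.2],[0.0947,-0.0112,-0.0418],50],[[2.4,11.5,-9.4],[0.0947,-0.0112,-0.0418],50],[[1.9,10.6,-10.5],[0.0947,-0.0112,-0.0418],50],[[1.3,9.7,-11.4],[0.0947,-0.0112,-0.0418],50],[[0.8,8.6,-12.3],[0.0947,-0.0112,-0.0418],50]]
```

View pics/w20.png

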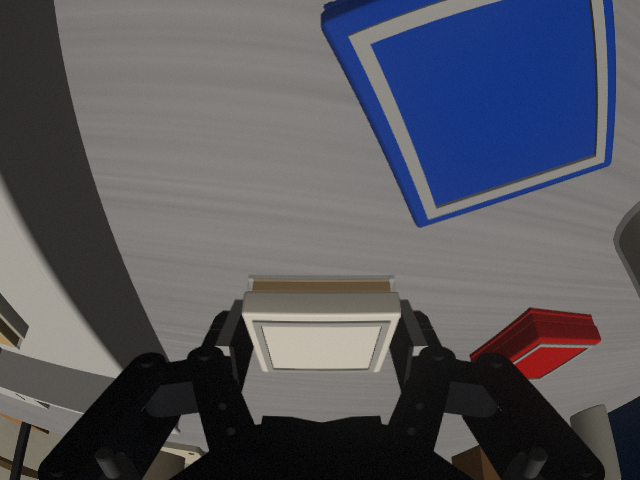

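{"name": "jog_arm", "arguments": {
  "commands": [
    [[0, 7, -12], [0, 0, 0], 50],
    [[0, 14, -24], [0, 0, 0], 50],
    [[0, 14, -24], [0, 0, 0], 50],
    [[0, 14, -24], [0, 0, 0], 50],
    [[0, 7, -12], [0, 0, 0], 50],
    [[0, 0, 0], [0, 0, 0], 50]
  ]
}}

```text
clock: 25.67
eef_pos: [0.5884, -0.2198, 0.118]
ee_rot: [[0.177, -0.854, -0.489], [-0.984, -0.152, -0.09], [0.002, 0.497, -0.868]]
contact_force: [0.4, -0.7, -0.9]
grip_width: 0.686
```

{"name": "jog_arm", "arguments": {
  "commands": [
    [[9, 10.5, 6], [0.095, -0.011, -0.042], 50],
    [[8.5, 11.5, 5], [0.095, -0.011, -0.042], 50],
    [[8, 12, 3.5], [0.095, -0.011, -0.042], 50],
    [[7.5, 12.5, 2.5], [0.095, -0.011, -0.042], 50],
    [[7, 13, 1], [0.095, -0.011, -0.042], 50],
    [[6.5, 13.5, -0.5], [0.095, -0.011, -0.042], 50],
    [[6, 13.5, -1.5], [0.095, -0.011, -0.042], 50],
    [[5.5, 13.5, -3], [0.095, -0.011, -0.042], 50]
  ]
}}

```text
clock: 26.33
eef_pos: [0.5041, -0.3057, 0.114]
ee_rot: [[0.468, -0.868, 0.169], [-0.874, -0.426, 0.232], [-0.13, -0.256, -0.958]]
contact_force: [-0.4, 0.2, -1.1]
grip_width: 0.684
```

{"name": "jog_arm", "arguments": {
  "commands": [
    [[5, 13.5, -4.5], [0.095, -0.011, -0.042], 50],
    [[4, 13, -5.5], [0.095, -0.011, -0.042], 50],
    [[3.5, 13, -7], [0.095, -0.011, -0.042], 50],
    [[3, 12, -8], [0.095, -0.011, -0.042], 50],
    [[2.5, 11.5, -9.5], [0.095, -0.011, -0.042], 50],
    [[2, 10.5, -10.5], [0.095, -0.011, -0.042], 50],
    [[1.5, 9.5, -11.5], [0.095, -0.011, -0.042], 50],
    [[1, 8.5, -12.5], [0.095, -0.011, -0.042], 50]
  ]
}}

```text
clock: 27.0
eef_pos: [0.4236, -0.3929, 0.1161]
ee_rot: [[0.718, -0.352, 0.601], [-0.696, -0.361, 0.621], [-0.002, -0.864, -0.504]]
contact_force: [1.3, -0.7, -1.3]
grip_width: 0.685
```

Run:
```python
from hold1 import *
d=robot.get_image("wrist"); save("w21",d["color"])
ct=np.array(json.load(open("ct.json")))
R2=rot(-44,60);P2=pose(ct,[.42,-.40,.03],R2)
plan([(P2+[0,0,.02],R2),(P2+[0,0,.003],R2)],50)
```

```text
now t=27.05 [ 0.4214 -0.3952  0.1134] F [-1.8 -2.7 -2.9] w0.682 j [-1.2   0.81  1.7   0.93  1.38 -0.99]
2 [[[1.3,24.5,15.2],[0.0002,-0.0009,-0.0023],50],[[1.2,24.5,15.2],[0.0002,-0.0009,-0.0023],50]]
1 [[[0.0,14.7,8.5],[0.0,0.0,0.0],50]]
```

View pics/w21.png

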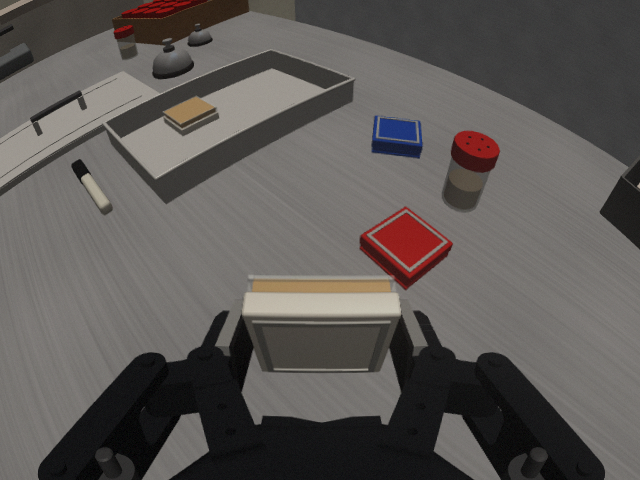

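{"name": "jog_arm", "arguments": {
  "commands": [
    [[1.5, 24.5, 15], [0, 0, -0.002], 50],
    [[1, 24.5, 15], [0, 0, -0.002], 50],
    [[0, 14, 8], [0, 0, 0], 50],
    [[0, 0.9, 0.5], [0, 0, 0], 50],
    [[0, 0, 0], [0, 0, 0], 50],
    [[0, 0, 0], [0, 0, 0], 50]
  ]
}}

```text
clock: 27.55
eef_pos: [0.4273, -0.3937, 0.0427]
ee_rot: [[0.719, -0.353, 0.598], [-0.695, -0.366, 0.619], [0.0, -0.861, -0.508]]
contact_force: [0.4, -1.0, -0.4]
grip_width: 0.688
```

{"name": "jog_arm", "arguments": {
  "commands": [
    [[0, 0.9, 0.5], [0, 0, 0], 50],
    [[0, 0.9, 0.5], [0, 0, 0], 50],
    [[0, 0, 0], [0, 0, 0], 50]
  ]
}}

```text
clock: 27.8
eef_pos: [0.4274, -0.3943, 0.0413]
ee_rot: [[0.719, -0.352, 0.599], [-0.695, -0.368, 0.618], [0.002, -0.861, -0.509]]
contact_force: [0.1, -0.3, -1.4]
grip_width: 0.687
```

{"name": "jog_arm", "arguments": {
  "commands": [
    [[0, 1.7, 1], [0.006, 0, 0], 50],
    [[0, 0.9, 0.5], [0, 0, 0], 50],
    [[0, 0.9, 0.5], [0, 0, 0], 50],
    [[0, 0, 0], [0, 0, 0], 50]
  ]
}}

```text
clock: 28.13
eef_pos: [0.4271, -0.3939, 0.0362]
ee_rot: [[0.719, -0.349, 0.601], [-0.695, -0.362, 0.621], [0.001, -0.864, -0.503]]
contact_force: [-0.9, -0.1, -1.4]
grip_width: 0.686
```

{"name": "jog_arm", "arguments": {
  "commands": [
    [[0, 0.9, 0.5], [0, 0, 0], 50],
    [[0, 0, 0], [0, 0, 0], 50]
  ]
}}

```text
clock: 28.3
eef_pos: [0.4271, -0.3941, 0.0354]
ee_rot: [[0.719, -0.349, 0.601], [-0.695, -0.363, 0.621], [0.001, -0.864, -0.503]]
contact_force: [0.2, 0.4, -0.3]
grip_width: 0.684
```

{"name": "jog_arm", "arguments": {
  "commands": [
    [[0, 0.9, 0.5], [0.003, 0, 0], 50],
    [[0, 0.4, 0.2], [0, 0, 0], 50],
    [[0, 0, 0], [0, 0, 0], 50]
  ]
}}

```text
clock: 28.55
eef_pos: [0.4271, -0.3941, 0.0353]
ee_rot: [[0.72, -0.345, 0.603], [-0.694, -0.36, 0.623], [0.002, -0.867, -0.498]]
contact_force: [-3.1, -0.2, 7.8]
grip_width: 0.688
```

Touched down (7.8 N). I'll release and back off.

{"name": "jog_arm", "arguments": {
  "commands": [
    [[0, -0.4, -0.2], [0, 0, 0], 50],
    [[0, 0, 0], [0, 0, 0], 62],
    [[0, 0, 0], [0, 0, 0], 68],
    [[0, 0, 0], [0, 0, 0], 76],
    [[0, 0, 0], [0, 0, 0], 85],
    [[0, 0, 0], [0, 0, 0], 85],
    [[0, 0, -10], [0, 0, 0], 85],
    [[0, 0, -15], [0, 0, 0], 85]
  ]
}}

```text
clock: 29.22
eef_pos: [0.4117, -0.4088, 0.0467]
ee_rot: [[0.72, -0.347, 0.6], [-0.693, -0.36, 0.624], [-0.001, -0.866, -0.5]]
contact_force: [0.7, 0.1, 0.1]
grip_width: 0.992
```

Run:
```python
from hold1 import *
d=robot.get_image("wrist"); save("w22",d["color"])
ct=np.array(json.load(open("ct.json"))); R2=rot(-44,60)
c=np.array([.4271,-.3941,.0353])+R2@ct; print(c); c[2]=.03
np.save("c.npy",c)
a=np.radians(-44); et=np.array([-np.sin(a),np.cos(a),0])
R=rot(-44,-60); T=c-et*.005+[0,0,.006]
s=robot.get_state(); p=s["eef_pos"];R0=s["ee_rot"]
W1=c+[0,0,.15]-et*.03
plan([(p-R0[:,2]*.06,R0),(W1,rot(-44,0)),(T-R[:,2]*.1,R)],85)
```

```text
[ 0.42275479 -0.3985996   0.02943353]
now t=29.27 [ 0.4107 -0.4124  0.0485] F [-1.1 -1.9  1.2] w0.991 j [-1.22  0.92  1.66  0.92  1.35 -1.06]
2 [[[0.0,-0.0,-30.0],[0.0,0.0,0.0],85],[[0.0,-0.0,-30.0],[0.0,0.0,0.0],85]]
10 [[[-0.0,-10.8,-1.6],[-0.1045,-0.0003,0.0001],85],[[-0.0,-10.6,-2.7],[-0.1045,-0.0003,0.0001],85],[[-0.1,-10.2,-3.8],[-0.1045,-0.0003,0.0001],85],[[-0.1,-9.8,-4.9],[-0.1045,-0.0003,0.0001],85],[[-0.1,-9.2,-5.9],[-0.1045,-0.0003,0.0001],85],[[-0.1,-8.5,-6.8],[-0.1045,-0.0003,0.0001],85],[[-0.1,-7.8,-7.6],[-0.1045,-0.0003,0.0001],85],[[-0.1,-7.0,-8.4],[-0.1045,-0.0003,0.0001],85],[[-0.1,-6.0,-9.1],[-0.1045,-0.0003,0.0001],85],[[-0.1,-5.1,-9.7],[-0.1045,-0.0003,0.0001],85]]
10 [[[0.0,-11.2,9.4],[-0.1047,0.0,-0.0],85],[[-0.0,-12.1,8.2],[-0.1047,0.0,-0.0],85],[[0.0,-12.9,6.9],[-0.1047,0.0,-0.0],85],[[0.0,-13.5,5.5],[-0.1047,0.0,-0.0],85],[[-0.0,-14.0,4.0],[-0.1047,0.0,-0.0],85],[[0.0,-14.4,2.6],[-0.1047,0.0,-0.0],85],[[0.0,-14.6,1.0],[-0.1047,0.0,-0.0],85],[[0.0,-14.6,-0.5],[-0.1047,0.0,-0.0],85],[[0.0,-14.5,-2.0],[-0.1047,0.0,-0.0],85],[[-0.0,-14.2,-3.5],[-0.1047,0.0,-0.0],85]]
```

View pics/w22.png

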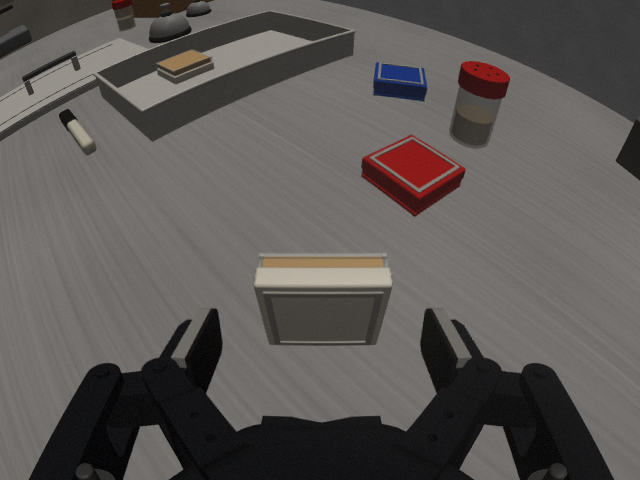

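The dish stands on its edge. Same swing-around as before.

{"name": "jog_arm", "arguments": {
  "commands": [
    [[0, 0, -30], [0, 0, 0], 85],
    [[0, 0, -30], [0, 0, 0], 85],
    [[0, -11, -1.5], [-0.105, 0, 0], 85],
    [[0, -10.5, -2.5], [-0.105, 0, 0], 85],
    [[0, -10, -3.5], [-0.105, 0, 0], 85],
    [[0, -10, -5], [-0.105, 0, 0], 85],
    [[0, -9, -6], [-0.105, 0, 0], 85],
    [[0, -8.5, -7], [-0.105, 0, 0], 85]
  ]
}}

```text
clock: 29.93
eef_pos: [0.3923, -0.4309, 0.1397]
ee_rot: [[0.718, -0.637, 0.281], [-0.696, -0.659, 0.284], [0.004, -0.399, -0.917]]
contact_force: [0.1, 0.4, -0.1]
grip_width: 0.998
```

{"name": "jog_arm", "arguments": {
  "commands": [
    [[0, -8, -7.5], [-0.105, 0, 0], 85],
    [[0, -7, -8.5], [-0.105, 0, 0], 85],
    [[0, -6, -9], [-0.104, 0, 0], 85],
    [[0, -5, -9.5], [-0.104, 0, 0], 85],
    [[0, -11, 9.5], [-0.104, 0, 0], 85],
    [[0, -12, 8], [-0.104, 0, 0], 85],
    [[0, -13, 7], [-0.104, 0, 0], 85],
    [[0, -13.5, 5.5], [-0.104, 0, 0], 85]
  ]
}}

```text
clock: 30.6
eef_pos: [0.4359, -0.3866, 0.1422]
ee_rot: [[0.719, -0.636, -0.281], [-0.695, -0.654, -0.299], [0.006, 0.41, -0.912]]
contact_force: [-0.3, 0.1, -1.0]
grip_width: 0.994
```

{"name": "jog_arm", "arguments": {
  "commands": [
    [[0, -14, 4], [-0.104, 0, 0], 85],
    [[0, -14.5, 2.5], [-0.104, 0, 0], 85],
    [[0, -14.5, 1], [-0.104, 0, 0], 85],
    [[0, -14.5, -0.5], [-0.104, 0, 0], 85],
    [[0, -14.5, -2], [-0.104, 0, 0], 85],
    [[0, -14, -3.5], [-0.104, 0, 0], 85],
    [[0, 0, 0], [0, 0, 0], 85],
    [[0, 0, 0], [0, 0, 0], 85]
  ]
}}

```text
clock: 31.27
eef_pos: [0.4815, -0.3369, 0.0825]
ee_rot: [[0.72, -0.348, -0.6], [-0.694, -0.364, -0.621], [-0.002, 0.864, -0.504]]
contact_force: [-0.8, 0.2, 0.6]
grip_width: 0.991
```

Run:
```python
from hold1 import *
d=robot.get_image("wrist"); save("w23",d["color"])
c=np.load("c.npy"); a=np.radians(-44); et=np.array([-np.sin(a),np.cos(a),0])
R=rot(-44,-60); T=c-et*.005+[0,0,.006]
plan([(T-R[:,2]*.03,R),(T,R)],85)
```

```text
now t=31.32 [ 0.4816 -0.3378  0.0842] F [-0.3 -0.2  0.8] w0.996 j [-0.24  0.89  1.58 -0.85  1.44  1.  ]
3 [[[-0.0,1.2,23.9],[-0.0021,-0.0,-0.0002],85],[[-0.0,1.1,23.9],[-0.0021,-0.0,-0.0002],85],[[-0.0,1.1,23.9],[-0.0021,-0.0,-0.0002],85]]
1 [[[-0.0,-0.0,30.0],[0.0,0.0,0.0],85]]
```

View pics/w23.png

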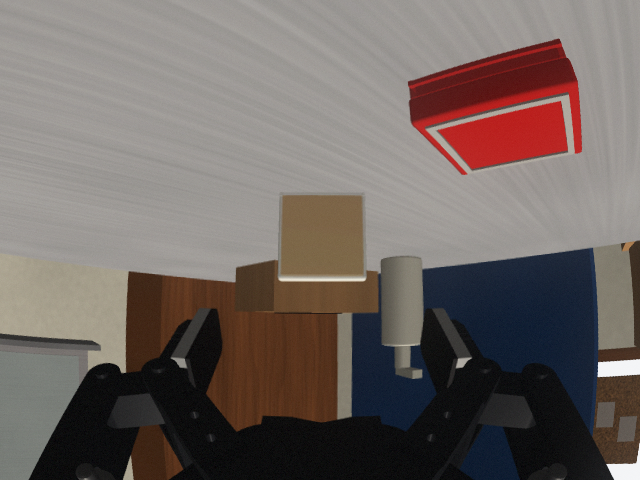

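{"name": "jog_arm", "arguments": {
  "commands": [
    [[0, 1, 24], [-0.002, 0, 0], 85],
    [[0, 1, 24], [-0.002, 0, 0], 85],
    [[0, 1, 24], [-0.002, 0, 0], 85],
    [[0, 0, 15], [0, 0, 0], 85],
    [[0, 0, 0], [0, 0, 0], 85],
    [[0, 0, 0], [0, 0, 0], 85]
  ]
}}

```text
clock: 31.82
eef_pos: [0.428, -0.3938, 0.0448]
ee_rot: [[0.717, -0.351, -0.602], [-0.697, -0.358, -0.622], [0.003, 0.866, -0.501]]
contact_force: [1.0, 1.2, 0.1]
grip_width: 0.995
```

Run:
```python
from hold1 import *
c=np.load("c.npy"); a=np.radians(-44); et=np.array([-np.sin(a),np.cos(a),0])
R=rot(-44,-60); T=c-et*.005+[0,0,.006]
plan([(T,R)],85)
```

```text
now t=31.82 [ 0.428  -0.3938  0.0448] F [1.  1.2 0.1] w0.995 j [-0.35  0.93  1.65 -0.95  1.33  1.05]
1 [[[-0.4,-1.5,14.9],[-0.0009,0.001,-0.0038],85]]
```

{"name": "jog_arm", "arguments": {
  "commands": [
    [[-0.5, -1, 9], [0, 0, -0.004], 85],
    [[0, 0, 6.5], [0, 0, 0], 82],
    [[0, 0, 0], [0, 0, 0], 76],
    [[0, 0, 0], [0, 0, 0], 70],
    [[0, 0, 0], [0, 0, 0], 64],
    [[0, 0, 0], [0, 0, 0], 60],
    [[0, 0, 0], [0, 0, 0], 50],
    [[0, 0, 0], [0, 0, 0], 50]
  ]
}}

```text
clock: 32.48
eef_pos: [0.4197, -0.4015, 0.0351]
ee_rot: [[0.721, -0.345, -0.601], [-0.693, -0.361, -0.624], [-0.002, 0.866, -0.5]]
contact_force: [0.9, 1.3, 3.0]
grip_width: 0.685
```

Run:
```python
from hold1 import *
d=robot.get_image("wrist"); save("w24",d["color"])
s=robot.get_state(); p=s["eef_pos"];R0=s["ee_rot"]
c=np.load("c.npy"); ct=R0.T@(c-p); print(ct); ct[0]=0
json.dump(ct.tolist(),open("ct.json","w"))
R2=rot(1.3,30); P2=pose(ct,[.659,-.041,.013],R2); print(P2,ik(P2,R2),ik(P2+[0,0,.12],R2))
plan([(p+[0,0,.14],R0),(P2+[0,0,.12],R2)],50,deg=6.2)
```

```text
[ 0.00022224 -0.00658279 -0.00111744]
[ 0.65911666 -0.04614082  0.00874087] (array([-0.30568702,  0.8546799 ,  1.55548623,  0.59554445,  1.00414563,
       -0.72369278]), np.float64(2.5551284915261316e-13)) (array([-0.30568702,  0.68469252,  1.54802988,  0.54411353,  1.1537154 ,
       -0.61517862]), np.float64(5.746956353076542e-14))
now t=32.53 [ 0.4197 -0.4015  0.0351] F [1.  1.5 3.9] w0.682 j [-0.36  0.95  1.66 -0.97  1.31  1.06]
4 [[[-0.1,30.3,-17.5],[0.0,0.0,0.0],50],[[-0.1,30.3,-17.5],[0.0,0.0,0.0],50],[[-0.1,30.3,-17.5],[0.0,0.0,0.0],50],[[-0.1,30.3,-17.5],[0.0,0.0,0.0],50]]
16 [[[-4.6,-15.7,-21.4],[0.0926,0.0142,-0.0526],50],[[-3.4,-17.8,-19.9],[0.0926,0.0142,-0.0526],50],[[-2.2,-19.7,-18.2],[0.0926,0.0142,-0.0526],50],[[-0.8,-21.4,-16.3],[0.0926,0.0142,-0.0526],50],[[0.6,-22.8,-14.3],[0.0926,0.0142,-0.0526],50],[[2.0,-24.0,-12.1],[0.0926,0.0142,-0.0526],50],[[3.4,-24.9,-9.8],[0.0926,0.0142,-0.0526],50],[[4.9,-25.4,-7.4],[0.0926,0.0142,-0.0526],50],[[6.3,-25.7,-4.9],[0.0926,0.0142,-0.0526],50],[[7.7,-25.7,-2.5],[0.0926,0.0142,-0.0526],50],[[9.1,-25.4,0.0],[0.0926,0.0142,-0.0526],50],[[10.4,-24.7,2.5],[0.0926,0.0142,-0.0526],50],[[11.6,-23.8,4.9],[0.0926,0.0142,-0.0526],50],[[12.7,-22.6,7.2],[0.0926,0.0142,-0.0526],50],[[13.8,-21.2,9.4],[0.0926,0.0142,-0.0526],50],[[14.7,-19.4,11.5],[0.0926,0.0142,-0.0526],50]]
```

View pics/w24.png

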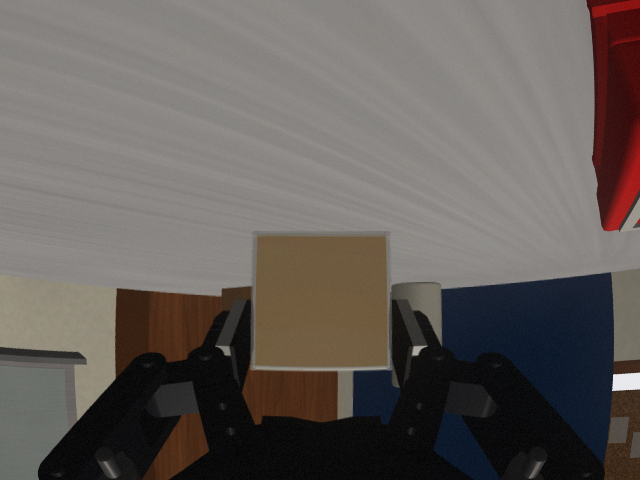

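{"name": "jog_arm", "arguments": {
  "commands": [
    [[0, 10, -6], [0, 0, 0], 50],
    [[0, 20, -11.5], [0, 0, 0], 50],
    [[0, 30, -17.5], [0, 0, 0], 50],
    [[0, 30, -17.5], [0, 0, 0], 50],
    [[0, 30, -17.5], [0, 0, 0], 50],
    [[0, 0, 0], [0, 0, 0], 50]
  ]
}}

```text
clock: 33.03
eef_pos: [0.422, -0.4024, 0.1803]
ee_rot: [[0.721, -0.351, -0.597], [-0.693, -0.358, -0.626], [0.006, 0.865, -0.501]]
contact_force: [1.6, -0.4, -1.0]
grip_width: 0.68
```

{"name": "jog_arm", "arguments": {
  "commands": [
    [[-4.5, -15.5, -21.5], [0.093, 0.014, -0.053], 50],
    [[-3.5, -18, -20], [0.093, 0.014, -0.053], 50],
    [[-2, -19.5, -18], [0.093, 0.014, -0.053], 50],
    [[-1, -21.5, -16.5], [0.093, 0.014, -0.053], 50],
    [[0.5, -23, -14.5], [0.093, 0.014, -0.053], 50],
    [[2, -24, -12], [0.093, 0.014, -0.053], 50],
    [[3.5, -25, -10], [0.093, 0.014, -0.053], 50],
    [[5, -25.5, -7.5], [0.093, 0.014, -0.053], 50]
  ]
}}

```text
clock: 33.7
eef_pos: [0.5407, -0.2218, 0.152]
ee_rot: [[0.921, -0.308, -0.24], [-0.353, -0.919, -0.175], [-0.167, 0.246, -0.955]]
contact_force: [0.7, 0.1, -1.3]
grip_width: 0.679
```

{"name": "jog_arm", "arguments": {
  "commands": [
    [[6.5, -25.5, -5], [0.092, 0.014, -0.052], 50],
    [[7.5, -25.5, -2.5], [0.092, 0.014, -0.052], 50],
    [[9, -25.5, 0], [0.092, 0.014, -0.052], 50],
    [[10.5, -24.5, 2.5], [0.092, 0.014, -0.052], 50],
    [[11.5, -24, 5], [0.092, 0.014, -0.052], 50],
    [[12.5, -22.5, 7], [0.092, 0.014, -0.052], 50],
    [[14, -21, 9.5], [0.092, 0.014, -0.052], 50],
    [[14.5, -19.5, 11.5], [0.092, 0.014, -0.052], 50]
  ]
}}

```text
clock: 34.37
eef_pos: [0.6602, -0.0453, 0.1293]
ee_rot: [[1.0, 0.018, -0.012], [0.021, -0.863, 0.504], [-0.001, -0.504, -0.864]]
contact_force: [0.4, -0.0, -0.7]
grip_width: 0.684
```

{"name": "jog_arm", "arguments": {
  "commands": [
    [[0, 0, 0], [0, 0, 0], 50]
  ]
}}

```text
clock: 34.45
eef_pos: [0.6597, -0.0446, 0.1268]
ee_rot: [[1.0, 0.016, -0.015], [0.021, -0.863, 0.505], [-0.005, -0.505, -0.863]]
contact_force: [-1.5, 1.0, -0.7]
grip_width: 0.681
```

Run:
```python
from hold1 import *
d=robot.get_image("wrist"); save("w25",d["color"])
ct=json.load(open("ct.json"))
R2=rot(1.3,30); P2=pose(ct,[.659,-.041,.013],R2)
plan([(P2+[0,0,.06],R2),(P2+[0,0,.008],R2)],50,step=20,deg=6.2)
```

```text
now t=34.50 [ 0.6589 -0.0459  0.127 ] F [-1.4 -0.1 -0.3] w0.682 j [-0.31  0.69  1.55  0.54  1.16 -0.61]
3 [[[0.2,9.8,16.8],[-0.0004,0.0017,-0.002],50],[[0.2,9.8,16.8],[-0.0004,0.0017,-0.002],50],[[0.1,9.8,16.8],[-0.0004,0.0017,-0.002],50]]
3 [[[0.0,8.7,15.0],[0.0,0.0,0.0],50],[[0.0,8.7,15.0],[0.0,0.0,0.0],50],[[0.0,8.7,15.0],[0.0,0.0,0.0],50]]
```

View pics/w25.png

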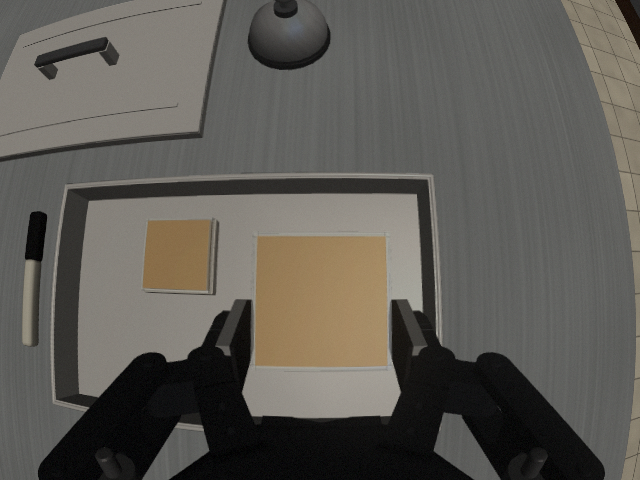

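{"name": "jog_arm", "arguments": {
  "commands": [
    [[0, 10, 17], [0, 0.002, -0.002], 50],
    [[0, 10, 17], [0, 0.002, -0.002], 50],
    [[0, 10, 17], [0, 0, -0.002], 50],
    [[0, 9, 15], [0, 0, 0], 50],
    [[0, 9, 15], [0, 0, 0], 50],
    [[0, 8, 13], [0, 0, 0], 50],
    [[0, 0, 0], [0, 0, 0], 50],
    [[0, 0, 0], [0, 0, 0], 50]
  ]
}}

```text
clock: 35.17
eef_pos: [0.6589, -0.0476, 0.0189]
ee_rot: [[1.0, 0.02, -0.011], [0.023, -0.866, 0.5], [0.0, -0.5, -0.866]]
contact_force: [0.2, 0.1, -0.7]
grip_width: 0.683
```

Run:
```python
from hold1 import *
ct=json.load(open("ct.json"))
R2=rot(1.3,30); P2=pose(ct,[.659,-.041,.013],R2)
plan([(P2,R2)],50,step=20,deg=6.2)
```

```text
now t=35.17 [ 0.6589 -0.0476  0.0189] F [ 0.2  0.1 -0.7] w0.683 j [-0.31  0.84  1.56  0.59  1.02 -0.72]
1 [[[0.2,3.8,9.5],[-0.0005,-0.0,0.0003],50]]
```

{"name": "jog_arm", "arguments": {
  "commands": [
    [[0, 3, 5.2], [0, 0, 0], 50],
    [[0, 1, 1.7], [0, 0, 0], 50],
    [[0, 0, 0], [0, 0, 0], 50]
  ]
}}

```text
clock: 35.42
eef_pos: [0.6598, -0.0476, 0.0116]
ee_rot: [[1.0, 0.021, -0.009], [0.023, -0.866, 0.5], [0.002, -0.5, -0.866]]
contact_force: [-0.4, 0.8, -0.8]
grip_width: 0.683
```

{"name": "jog_arm", "arguments": {
  "commands": [
    [[0, 0.5, 0.9], [0, 0, 0], 50],
    [[0, 0, 0], [0, 0, 0], 50]
  ]
}}

```text
clock: 35.58
eef_pos: [0.6598, -0.0475, 0.0106]
ee_rot: [[1.0, 0.021, -0.009], [0.023, -0.866, 0.5], [0.003, -0.5, -0.866]]
contact_force: [-0.6, -0.3, -0.4]
grip_width: 0.687
```

{"name": "jog_arm", "arguments": {
  "commands": [
    [[0, 0.5, 0.9], [0, 0, 0], 50],
    [[0, 0.4, 0.6], [0, 0, 0], 50],
    [[0, 0, 0], [0, 0, 0], 50]
  ]
}}

```text
clock: 35.83
eef_pos: [0.66, -0.0476, 0.0102]
ee_rot: [[1.0, 0.022, -0.009], [0.023, -0.865, 0.502], [0.003, -0.502, -0.865]]
contact_force: [-2.8, -1.3, 9.8]
grip_width: 0.682
```

{"name": "jog_arm", "arguments": {
  "commands": [
    [[0, -0.3, -0.5], [0, 0, 0], 50],
    [[0, 0, 0], [0, 0, 0], 62],
    [[0, 0, 0], [0, 0, 0], 70],
    [[0, 0, 0], [0, 0, 0], 85],
    [[0, 0, 0], [0, 0, 0], 85],
    [[0, 0, -20], [0, 0, 0], 85],
    [[0, 0, -40], [0, 0, 0], 85],
    [[0, 0, -40], [0, 0, 0], 85]
  ]
}}

```text
clock: 36.5
eef_pos: [0.6592, -0.097, 0.0949]
ee_rot: [[1.0, 0.02, -0.014], [0.024, -0.865, 0.502], [-0.002, -0.502, -0.865]]
contact_force: [1.2, -0.0, 0.4]
grip_width: 0.994
```

Run:
```python
from hold1 import *
d=robot.get_image("wrist"); save("w26",d["color"])
s=robot.get_state(); p=s["eef_pos"];R0=s["ee_rot"]
plan([(p+[0,0,.08],R0)],85)
```

```text
now t=36.55 [ 0.6642 -0.1026  0.1032] F [ 3.3 -3.4  3.8] w0.994 j [-0.38  0.74  1.5   0.53  1.16 -0.68]
3 [[[0.3,-13.3,-23.1],[0.0,0.0,0.0],85],[[0.3,-13.3,-23.1],[0.0,0.0,0.0],85],[[0.3,-13.3,-23.1],[0.0,0.0,0.0],85]]
```

View pics/w26.png

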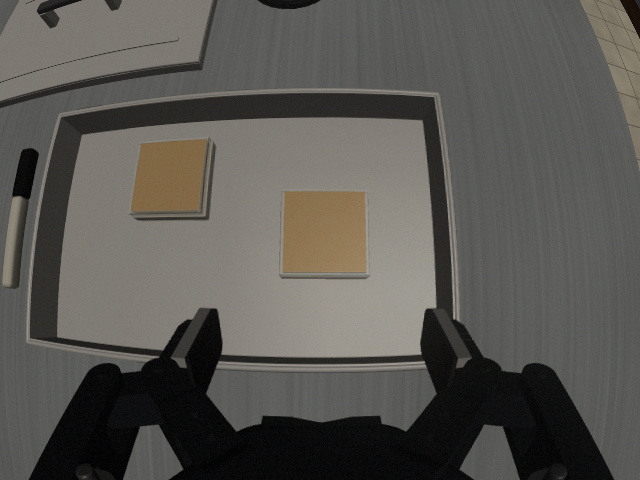

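Run:
```python
from hold1 import *
s=robot.get_state(); p=s["eef_pos"];R0=s["ee_rot"]
plan([(p+[0,0,.07],R0),([.388,.2035,.17],rot(91.1,0))],85)
```

```text
now t=36.55 [ 0.6642 -0.1026  0.1032] F [ 3.3 -3.4  3.8] w0.994 j [-0.38  0.74  1.5   0.53  1.16 -0.68]
2 [[[0.4,-17.4,-30.4],[0.0,0.0,0.0],85],[[0.4,-17.4,-30.4],[0.0,0.0,0.0],85]]
15 [[[-18.0,-18.0,10.4],[-0.0267,-0.0277,-0.1018],85],[[-15.7,-20.0,10.3],[-0.0267,-0.0277,-0.1018],85],[[-13.3,-21.8,10.2],[-0.0267,-0.0277,-0.1018],85],[[-10.8,-23.3,9.9],[-0.0267,-0.0277,-0.1018],85],[[-8.1,-24.5,9.5],[-0.0267,-0.0277,-0.1018],85],[[-5.3,-25.4,9.0],[-0.0267,-0.0277,-0.1018],85],[[-2.4,-26.0,8.5],[-0.0267,-0.0277,-0.1018],85],[[0.5,-26.4,7.8],[-0.0267,-0.0277,-0.1018],85],[[3.4,-26.4,7.0],[-0.0267,-0.0277,-0.1018],85],[[6.2,-26.0,6.2],[-0.0267,-0.0277,-0.1018],85],[[9.0,-25.4,5.3],[-0.0267,-0.0277,-0.1018],85],[[11.7,-24.5,4.3],[-0.0267,-0.0277,-0.1018],85],[[14.2,-23.3,3.3],[-0.0267,-0.0277,-0.1018],85],[[16.6,-21.8,2.3],[-0.0267,-0.0277,-0.1018],85],[[18.8,-20.0,1.3],[-0.0267,-0.0277,-0.1018],85]]
```

{"name": "jog_arm", "arguments": {
  "commands": [
    [[0, -17.5, -30], [0, 0, 0], 85],
    [[0, -17.5, -30], [0, 0, 0], 85],
    [[-18, -18, 10.5], [-0.027, -0.028, -0.102], 85],
    [[-15.5, -20, 10.5], [-0.027, -0.028, -0.102], 85],
    [[-13.5, -22, 10], [-0.027, -0.028, -0.102], 85],
    [[-11, -23.5, 10], [-0.027, -0.028, -0.102], 85],
    [[-8, -24.5, 9.5], [-0.027, -0.028, -0.102], 85],
    [[-5.5, -25.5, 9], [-0.027, -0.028, -0.102], 85]
  ]
}}

```text
clock: 37.22
eef_pos: [0.5484, 0.0259, 0.165]
ee_rot: [[0.789, 0.604, -0.114], [0.606, -0.733, 0.31], [0.104, -0.313, -0.944]]
contact_force: [-0.5, 0.5, -0.0]
grip_width: 0.993
```

{"name": "jog_arm", "arguments": {
  "commands": [
    [[-2.5, -26, 8.5], [-0.027, -0.028, -0.102], 85],
    [[0.5, -26.5, 8], [-0.027, -0.028, -0.102], 85],
    [[3.5, -26.5, 7], [-0.027, -0.028, -0.102], 85],
    [[6, -26, 6], [-0.027, -0.028, -0.102], 85],
    [[9, -25.5, 5.5], [-0.027, -0.027, -0.102], 85],
    [[11.5, -24.5, 4.5], [-0.026, -0.027, -0.102], 85],
    [[14, -23.5, 3.5], [-0.026, -0.027, -0.102], 85],
    [[16.5, -22, 2.5], [-0.026, -0.027, -0.102], 85]
  ]
}}

```text
clock: 37.88
eef_pos: [0.3994, 0.1884, 0.1643]
ee_rot: [[0.073, 0.997, -0.033], [0.997, -0.072, 0.03], [0.028, -0.036, -0.999]]
contact_force: [0.6, 0.1, 0.5]
grip_width: 0.99
```

{"name": "jog_arm", "arguments": {
  "commands": [
    [[19, -20, 1.5], [-0.026, -0.027, -0.1], 85],
    [[0, 0, 0], [0, 0, 0], 85],
    [[0, 0, 0], [0, 0, 0], 85]
  ]
}}

```text
clock: 38.13
eef_pos: [0.3804, 0.2093, 0.164]
ee_rot: [[-0.026, 1.0, -0.01], [1.0, 0.026, 0.003], [0.004, -0.01, -1.0]]
contact_force: [-0.2, 0.1, 0.1]
grip_width: 0.996
```

Run:
```python
from hold1 import *
d=robot.get_image("wrist"); save("w27",d["color"])
d=robot.get_image("top"); save("t27",d["color"]);save("t27a",d["color"],(290,140,410,305),3.5)
d=robot.get_image("side"); save("s27",d["color"],(250,220,430,340),4)
plan([([.388,.2035,.07],rot(91.1,0))],70)
```

```text
now t=38.28 [0.3824 0.2077 0.164 ] F [-0.2 -0.4  0.2] w0.994 j [ 0.46  0.25  2.08  0.01  0.81 -1.13]
3 [[[-1.5,2.2,31.3],[-0.0032,-0.0013,0.0005],70],[[-1.5,2.1,31.3],[-0.0032,-0.0013,0.0005],70],[[-1.5,2.0,31.3],[-0.0032,-0.0013,0.0005],70]]
```

View pics/t27a.png

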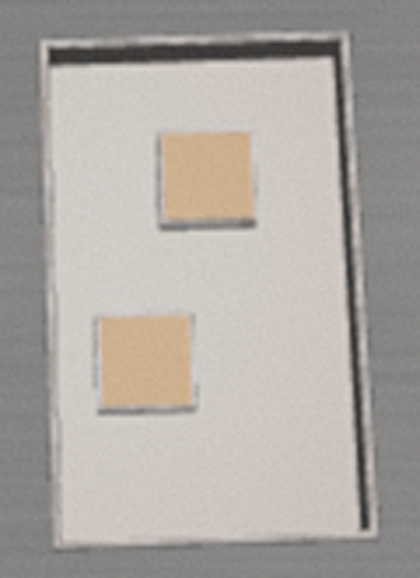

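View pics/s27.png

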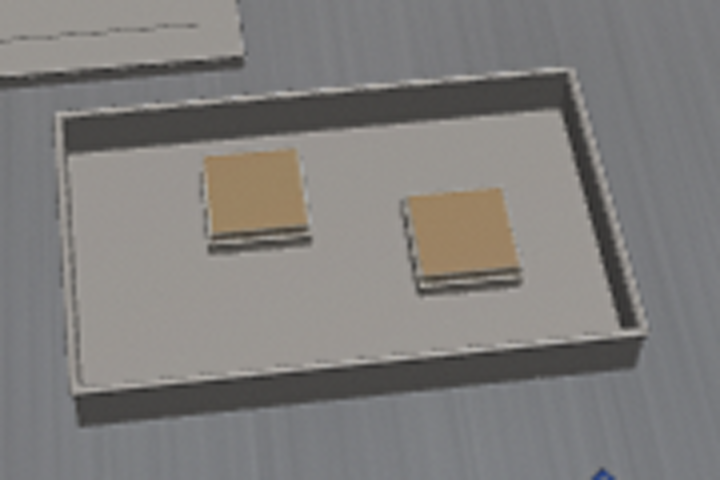

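View pics/w27.png

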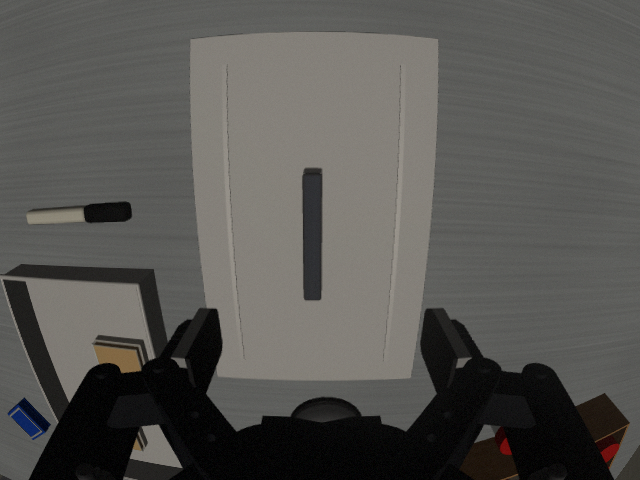

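View pics/t27.png

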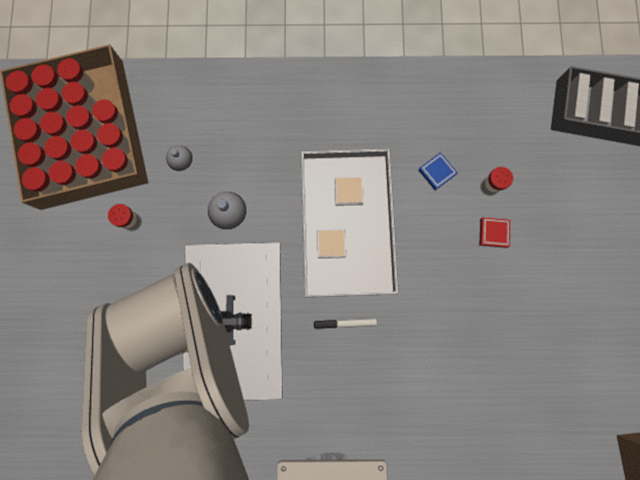

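{"name": "jog_arm", "arguments": {
  "commands": [
    [[-1.5, 2, 31], [-0.003, -0.001, 0], 70],
    [[-1.5, 2, 31], [-0.003, -0.001, 0], 60],
    [[-1.5, 2, 31], [-0.003, -0.001, 0], 50],
    [[0, 0, 15], [0, 0, 0], 45],
    [[0, 0, 10], [0, 0, 0], 45],
    [[0, 0, 0], [0, 0, 0], 45],
    [[0, 0, 0], [0, 0, 0], 45]
  ]
}}

```text
clock: 38.87
eef_pos: [0.3876, 0.2032, 0.0458]
ee_rot: [[-0.02, 1.0, -0.002], [1.0, 0.02, 0.0], [0.0, -0.002, -1.0]]
contact_force: [0.3, 1.0, 0.4]
grip_width: 0.527
```

Run:
```python
from hold1 import *
d=robot.get_image("wrist"); save("w28",d["color"])
plan([([.388,.2035,.0335],rot(91.1,0))],45)
```

```text
now t=38.92 [0.3879 0.2036 0.0464] F [1.2 1.  0.5] w0.527 j [ 0.46  0.5   2.13  0.    0.51 -1.14]
1 [[[-0.1,0.1,12.9],[-0.0003,-0.0009,0.0017],45]]
```

View pics/w28.png

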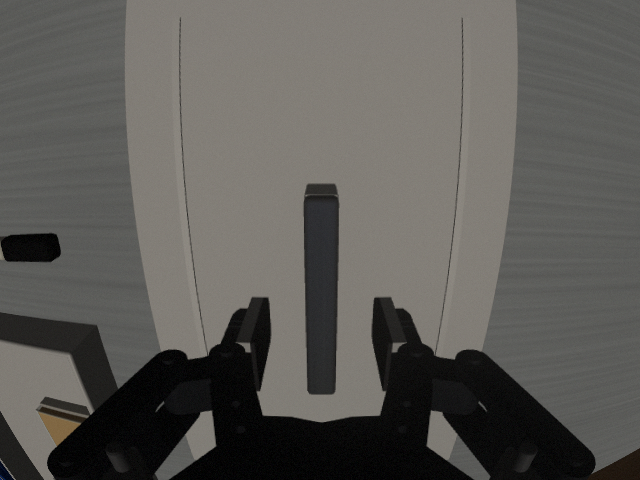

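{"name": "jog_arm", "arguments": {
  "commands": [
    [[0, 0, 7], [0, 0, 0], 45],
    [[0, 0, 5.5], [0, 0, 0], 40],
    [[0, 0, 0], [0, 0, 0], 30],
    [[0, 0, 0], [0, 0, 0], 20],
    [[0, 0, 0], [0, 0, 0], 10],
    [[0, 0, 0], [0, 0, 0], 5],
    [[0, 0, 0], [0, 0, 0], 5],
    [[0, 0, 0], [0, 0, 0], 5]
  ],
  "grip_force": 90
}}

```text
clock: 39.58
eef_pos: [0.387, 0.204, 0.0338]
ee_rot: [[-0.022, 1.0, -0.001], [1.0, 0.022, 0.001], [0.001, -0.001, -1.0]]
contact_force: [-1.4, 0.5, 5.2]
grip_width: 0.129
```

Run:
```python
from hold1 import *
d=robot.get_image("wrist"); save("w29",d["color"])
d=robot.get_image("top"); save("t29",d["color"])
plan([],45)
```

```text
now t=39.68 [0.387  0.204  0.0338] F [-0.8 -0.8  5. ] w0.135 j [ 0.46  0.52  2.14  0.    0.48 -1.14]
```

View pics/w29.png

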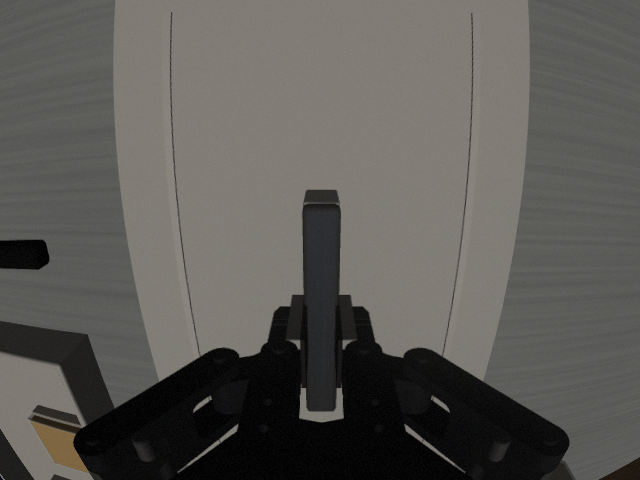

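{"name": "jog_arm", "arguments": {
  "commands": [
    [[0, 0, -5], [0, 0, 0], 5],
    [[0, 0, -15], [0, 0, 0], 5],
    [[0, 0, -20], [0, 0, 0], 5],
    [[0, 0, -25], [0, 0, 0], 5],
    [[0, 0, -25], [0, 0, 0], 5],
    [[0, 0, -18], [0, 0, 0], 5],
    [[0, 0, -5], [0, 0, 0], 5],
    [[0, 0, 0], [0, 0, 0], 5]
  ]
}}

```text
clock: 40.35
eef_pos: [0.3879, 0.2041, 0.1476]
ee_rot: [[-0.022, 1.0, 0.002], [1.0, 0.022, 0.002], [0.002, 0.002, -1.0]]
contact_force: [-0.6, 0.1, -3.6]
grip_width: 0.133
```

Run:
```python
from hold1 import *
plan([([.590,-.0421,.145],rot(91.1,0))],5,step=22)
```

```text
now t=40.35 [0.3879 0.2041 0.1476] F [-0.6  0.1 -3.6] w0.133 j [ 0.46  0.29  2.09  0.    0.76 -1.14]
15 [[[-16.7,13.1,0.2],[0.0001,-0.0001,0.0002],5],[[-16.7,13.1,0.2],[0.0001,-0.0001,0.0002],5],[[-16.7,13.1,0.2],[0.0001,-0.0001,0.0002],5],[[-16.7,13.1,0.2],[0.0001,-0.0001,0.0002],5],[[-16.7,13.1,0.2],[0.0001,-0.0001,0.0002],5],[[-16.7,13.1,0.2],[0.0001,-0.0001,0.0002],5],[[-16.7,13.1,0.2],[0.0001,-0.0001,0.0002],5],[[-16.7,13.1,0.2],[0.0001,-0.0001,0.0002],5],[[-16.7,13.1,0.2],[0.0001,-0.0001,0.0002],5],[[-16.7,13.1,0.2],[0.0001,-0.0001,0.0002],5],[[-16.7,13.1,0.2],[0.0001,-0.0001,0.0002],5],[[-16.7,13.1,0.2],[0.0001,-0.0001,0.0002],5],[[-16.7,13.1,0.2],[0.0001,-0.0001,0.0002],5],[[-16.7,13.2,0.2],[0.0001,-0.0001,0.0002],5],[[-16.7,13.2,0.2],[0.0001,-0.0001,0.0002],5]]
```

{"name": "jog_arm", "arguments": {
  "commands": [
    [[-9, 7, 0], [0, 0, 0], 5],
    [[-17, 13, 0], [0, 0, 0], 5],
    [[-17, 13, 0], [0, 0, 0], 5],
    [[-17, 13, 0], [0, 0, 0], 5],
    [[-17, 13, 0], [0, 0, 0], 5],
    [[-17, 13, 0], [0, 0, 0], 5],
    [[-17, 13, 0], [0, 0, 0], 5],
    [[-17, 13, 0], [0, 0, 0], 5]
  ]
}}

```text
clock: 41.02
eef_pos: [0.4873, 0.0769, 0.1443]
ee_rot: [[-0.022, 1.0, -0.004], [1.0, 0.022, 0.0], [0.0, -0.004, -1.0]]
contact_force: [-0.2, 0.2, -3.7]
grip_width: 0.13
```

{"name": "jog_arm", "arguments": {
  "commands": [
    [[-17, 13.5, 0], [0, 0, 0], 5],
    [[-17, 13.5, 0], [0, 0, 0], 5],
    [[-17, 13.5, 0], [0, 0, 0], 5],
    [[-17, 13.5, 0], [0, 0, 0], 5],
    [[-17, 13.5, 0], [0, 0, 0], 5],
    [[-17, 13.5, 0], [0, 0, 0], 5],
    [[-17, 13.5, 0], [0, 0, 0], 5],
    [[-8, 6, 0], [0, 0, 0], 5]
  ]
}}

```text
clock: 41.68
eef_pos: [0.5919, -0.0485, 0.144]
ee_rot: [[-0.021, 1.0, -0.003], [1.0, 0.021, 0.0], [0.0, -0.003, -1.0]]
contact_force: [0.4, 0.7, -2.6]
grip_width: 0.135
```

{"name": "jog_arm", "arguments": {
  "commands": [
    [[0, 0, 0], [0, 0, 0], 5],
    [[0, 0, 0], [0, 0, 0], 5]
  ]
}}

```text
clock: 41.85
eef_pos: [0.5901, -0.0466, 0.1445]
ee_rot: [[-0.021, 1.0, -0.004], [1.0, 0.021, 0.001], [0.001, -0.004, -1.0]]
contact_force: [-0.0, 0.3, -2.7]
grip_width: 0.132
```

Run:
```python
from hold1 import *
d=robot.get_image("wrist"); save("w30",d["color"])
d=robot.get_image("side"); save("s30",d["color"],(230,180,450,345),3.5)
plan([([.590,-.0421,.08],rot(91.1,0))],5,step=22)
```

```text
now t=41.95 [ 0.5899 -0.0459  0.1451] F [ 0.1 -0.2 -2.2] w0.134 j [-0.1   0.49  1.76  0.    0.9  -1.69]
3 [[[1.2,0.1,21.7],[-0.0012,-0.0003,0.0012],5],[[1.2,0.1,21.7],[-0.0012,-0.0003,0.0012],5],[[1.3,0.1,21.7],[-0.0012,-0.0003,0.0012],5]]
```

View pics/w30.png

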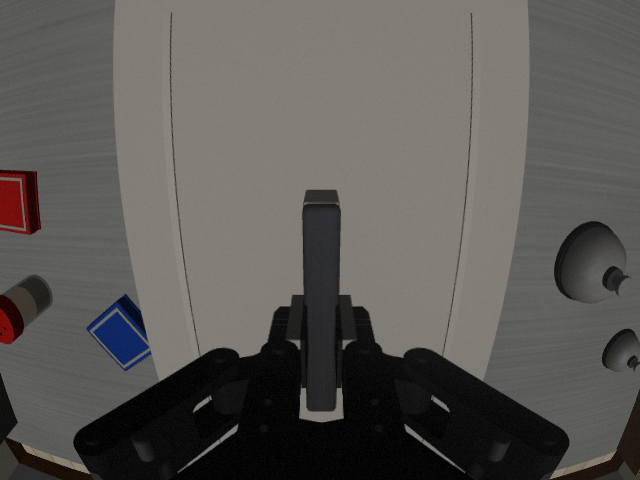

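{"name": "jog_arm", "arguments": {
  "commands": [
    [[1.3, 0, 20], [-0.001, 0, 0.001], 5],
    [[1.3, 0, 20], [-0.001, 0, 0.001], 5],
    [[1.2, 0, 15], [-0.001, 0, 0], 5],
    [[0, 0, 5], [0, 0, 0], 5],
    [[0, 0, 0], [0, 0, 0], 5],
    [[0, 0, 0], [0, 0, 0], 5]
  ]
}}

```text
clock: 42.45
eef_pos: [0.5911, -0.0424, 0.0864]
ee_rot: [[-0.021, 1.0, 0.002], [1.0, 0.021, 0.001], [0.001, 0.002, -1.0]]
contact_force: [0.0, 0.3, -3.0]
grip_width: 0.131
```

Run:
```python
from hold1 import *
plan([([.590,-.0421,.066],rot(91.1,0))],5,step=22)
```

```text
now t=42.45 [ 0.5911 -0.0424  0.0864] F [ 0.   0.3 -3. ] w0.131 j [-0.09  0.57  1.79  0.    0.78 -1.68]
1 [[[0.3,-1.1,20.4],[0.0018,-0.0005,0.0019],5]]
```

{"name": "jog_arm", "arguments": {
  "commands": [
    [[0.3, -1, 6], [0.001, 0, 0.002], 5],
    [[0, 0, 6], [0, 0, 0], 5],
    [[0, 0, 4], [0, 0, 0], 5],
    [[0, 0, 0], [0, 0, 0], 5]
  ]
}}

```text
clock: 42.78
eef_pos: [0.5897, -0.0426, 0.0693]
ee_rot: [[-0.018, 1.0, -0.0], [1.0, 0.018, 0.001], [0.001, -0.0, -1.0]]
contact_force: [0.4, 0.3, -2.9]
grip_width: 0.132
```

{"name": "jog_arm", "arguments": {
  "commands": [
    [[0, 0, 3], [0, 0, 0], 5],
    [[0, 0, 2], [0, 0, 0], 5],
    [[0, 0, 0], [0, 0, 0], 5]
  ]
}}

```text
clock: 43.03
eef_pos: [0.5901, -0.0426, 0.0647]
ee_rot: [[-0.018, 1.0, 0.001], [1.0, 0.018, 0.001], [0.001, 0.001, -1.0]]
contact_force: [-0.1, -0.7, -2.6]
grip_width: 0.132
```

Below the rim line with no contact, so the skirt is over the tray. I'll continue.

{"name": "jog_arm", "arguments": {
  "commands": [
    [[0, 0, 2], [0, 0, 0], 5],
    [[0, 0, 1], [0, 0, 0], 5],
    [[0, 0, 0], [0, 0, 0], 5]
  ]
}}

```text
clock: 43.28
eef_pos: [0.5902, -0.0426, 0.0619]
ee_rot: [[-0.018, 1.0, 0.001], [1.0, 0.018, 0.0], [0.0, 0.001, -1.0]]
contact_force: [-0.5, 1.0, -2.9]
grip_width: 0.133
```

{"name": "jog_arm", "arguments": {
  "commands": [
    [[0, 0, 1], [0, 0, 0], 5],
    [[0, 0, 0], [0, 0, 0], 5]
  ]
}}

```text
clock: 43.45
eef_pos: [0.5903, -0.0426, 0.0619]
ee_rot: [[-0.018, 1.0, 0.001], [1.0, 0.018, 0.0], [0.0, 0.001, -1.0]]
contact_force: [-2.2, 1.1, 5.0]
grip_width: 0.134
```

{"name": "jog_arm", "arguments": {
  "commands": [
    [[0, 0, 0], [0, 0, 0], 15],
    [[0, 0, 0], [0, 0, 0], 30],
    [[0, 0, 0], [0, 0, 0], 50],
    [[0, 0, 0], [0, 0, 0], 50],
    [[0, 0, -20], [0, 0, 0], 50],
    [[0, 0, -30], [0, 0, 0], 50],
    [[0, 0, -30], [0, 0, 0], 30],
    [[0, 0, -30], [0, 0, 0], 10]
  ]
}}

```text
clock: 44.12
eef_pos: [0.5898, -0.0427, 0.1719]
ee_rot: [[-0.018, 1.0, 0.0], [1.0, 0.018, 0.001], [0.001, 0.0, -1.0]]
contact_force: [0.5, 0.3, -0.9]
grip_width: 0.314
```

Run:
```python
from hold1 import *
d=robot.get_image("wrist"); save("w31",d["color"])
d=robot.get_image("side"); save("s31",d["color"],(230,180,450,345),3.5)
plan([([.610,.215,.17],rot(91.1,0))],0,step=30)
```

```text
now t=44.22 [ 0.5934 -0.043   0.1761] F [ 1.2 -0.  -0.7] w0.141 j [-0.09  0.44  1.75  0.    0.94 -1.68]
9 [[[28.6,2.4,0.7],[0.0011,0.0001,-0.0001],0],[[28.6,2.4,0.7],[0.0011,0.0001,-0.0001],0],[[28.6,2.4,0.7],[0.0011,0.0001,-0.0001],0],[[28.6,2.4,0.7],[0.0011,0.0001,-0.0001],0],[[28.6,2.4,0.7],[0.0011,0.0001,-0.0001],0],[[28.6,2.4,0.7],[0.0011,0.0001,-0.0001],0],[[28.6,2.4,0.7],[0.0011,0.0001,-0.0001],0],[[28.6,2.4,0.7],[0.0011,0.0001,-0.0001],0],[[28.6,2.4,0.7],[0.0011,0.0001,-0.0001],0]]
```

View pics/w31.png

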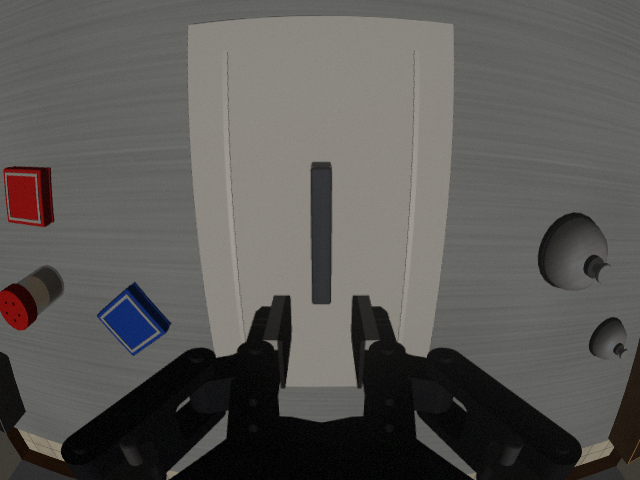

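View pics/s31.png

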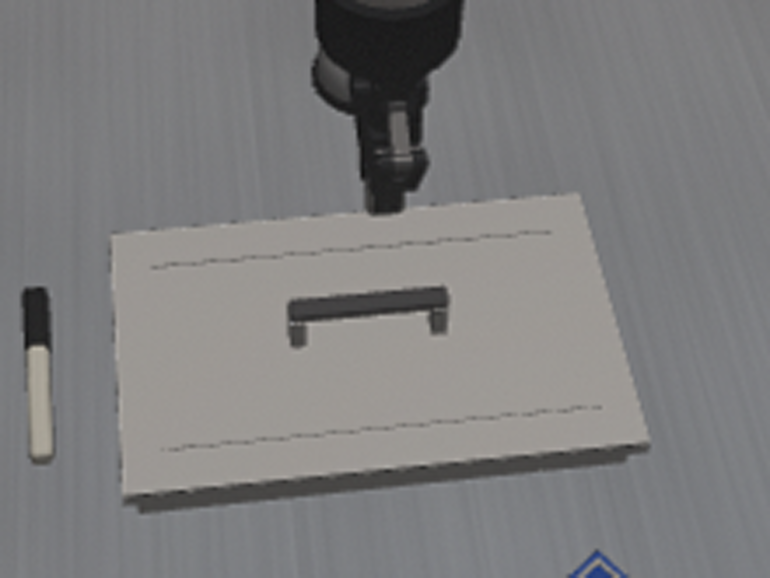

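{"name": "jog_arm", "arguments": {
  "commands": [
    [[28, 2, 0], [0, 0, 0], 0],
    [[28, 2, 0], [0, 0, 0], 0],
    [[28, 2, 0], [0, 0, 0], 0],
    [[28, 2, 0], [0, 0, 0], 0],
    [[28, 2, 0], [0, 0, 0], 0],
    [[28, 2, 0], [0, 0, 0], 0],
    [[28, 2, 0], [0, 0, 0], 0],
    [[28, 2, 0], [0, 0, 0], 0]
  ]
}}

```text
clock: 44.88
eef_pos: [0.6016, 0.1828, 0.1703]
ee_rot: [[-0.018, 1.0, 0.0], [1.0, 0.018, 0.0], [0.0, 0.0, -1.0]]
contact_force: [-0.0, 0.2, 0.0]
grip_width: -0.002
```

{"name": "jog_arm", "arguments": {
  "commands": [
    [[20, 2, 5], [0, 0, 0], 0],
    [[0, 0, 0], [0, 0, 0], 0],
    [[0, 0, 0], [0, 0, 0], 0],
    [[0, 0, 0], [0, 0, 0], 0]
  ]
}}

```text
clock: 45.22
eef_pos: [0.6032, 0.201, 0.1655]
ee_rot: [[-0.018, 1.0, -0.0], [1.0, 0.018, -0.0], [-0.0, -0.0, -1.0]]
contact_force: [0.2, -0.4, -0.3]
grip_width: 0.001
```

Run:
```python
from hold1 import *
d=robot.get_image("wrist"); save("w32",d["color"]); save("w32a",d["color"],(220,140,420,290),4)
d=robot.get_image("side"); save("s32",d["color"],(300,140,400,230),7)
d=robot.get_image("top"); save("t32",d["color"])
plan([],0)
```

```text
now t=45.37 [0.6036 0.2005 0.1661] F [ 0.3 -0.6 -0.3] w-0.000 j [ 0.3   0.51  1.65  0.    0.98 -1.29]
```

View pics/w32.png

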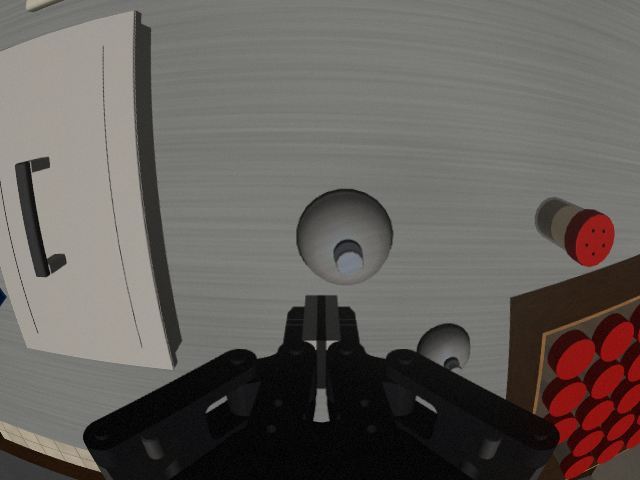

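View pics/t32.png

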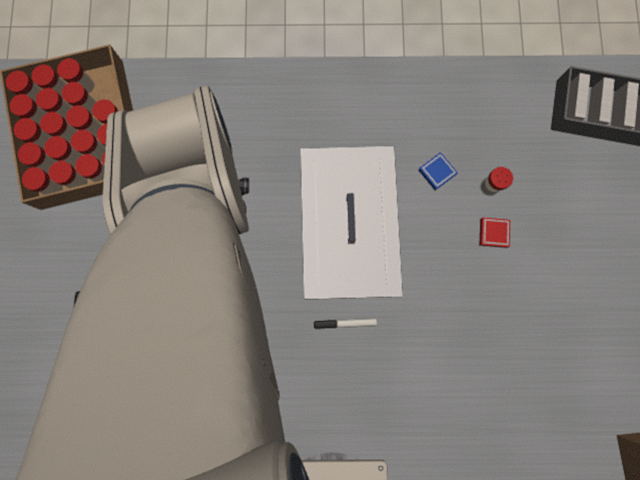

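Run:
```python
from hold1 import *
d=robot.get_image("wrist")
b=onz(d,349,262,.066,True); print(b)
for h in (.0,): print(onz(d,345,237,0,True))
T=np.array([.6175,.2145,.1]) 
plan([(np.r_[(b[:2]+[.62,.2155])/2,.09],rot(91.1,0))],0,step=30)
```

```text
[0.61866187 0.21994779 0.066     ]
[0.62209496 0.22131175 0.        ]
now t=45.42 [0.6038 0.2005 0.1662] F [ 0.2 -0.3  0.9] w0.000 j [ 0.3   0.51  1.65  0.    0.98 -1.29]
3 [[[5.6,5.3,25.4],[0.0003,-0.0001,-0.0008],0],[[5.6,5.3,25.4],[0.0003,-0.0001,-0.0008],0],[[5.6,5.3,25.4],[0.0003,-0.0001,-0.0008],0]]
```

View pics/s32.png

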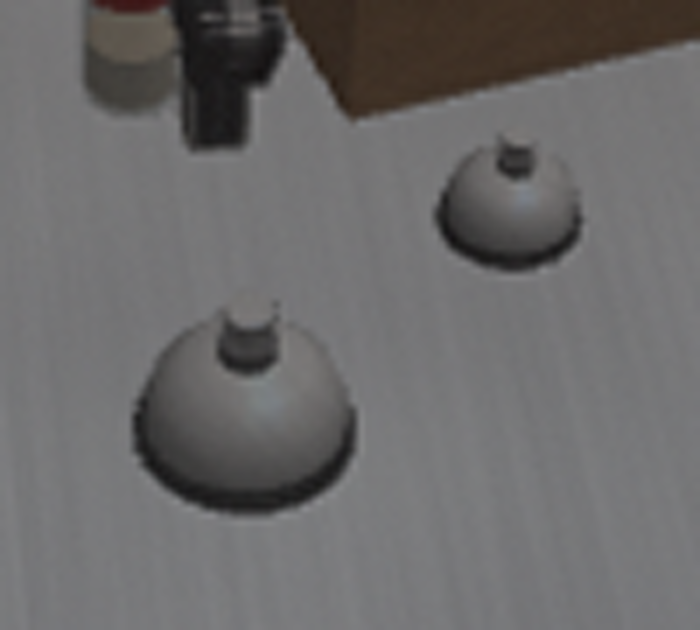

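{"name": "jog_arm", "arguments": {
  "commands": [
    [[6, 5, 25], [0, 0, 0], 0],
    [[6, 5, 25], [0, 0, 0], 0],
    [[5.5, 5, 20], [0, 0, 0], 0],
    [[0, 0, 0], [0, 0, 0], 0],
    [[0, 0, 0], [0, 0, 0], 0]
  ]
}}

```text
clock: 45.83
eef_pos: [0.6178, 0.2186, 0.0954]
ee_rot: [[-0.018, 1.0, -0.001], [1.0, 0.018, -0.0], [-0.0, -0.001, -1.0]]
contact_force: [0.5, -0.5, 0.1]
grip_width: 0.008
```

Run:
```python
from hold1 import *
d=robot.get_image("wrist"); save("w33",d["color"])
d=robot.get_image("side"); save("s33",d["color"],(300,140,400,230),7)
plan([([.619,.218,.072],rot(91.1,0))],0,step=30)
```

```text
now t=45.93 [0.619  0.219  0.0974] F [0.4 0.4 0.8] w0.000 j [ 0.32  0.63  1.63  0.    0.88 -1.27]
1 [[[-1.1,-0.0,25.4],[0.0022,-0.0008,-0.0014],0]]
```

View pics/w33.png

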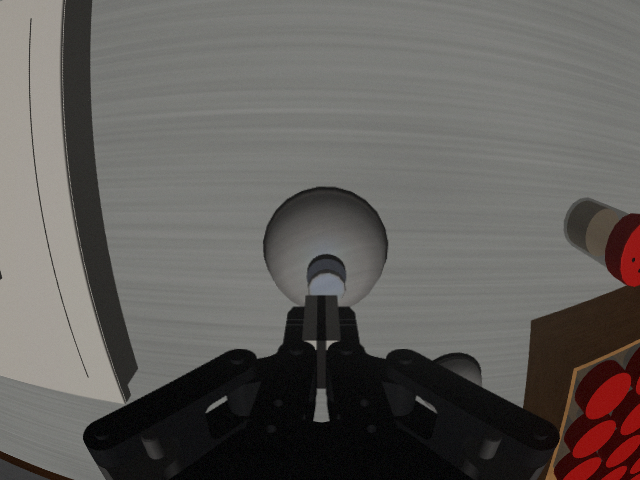

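View pics/s33.png

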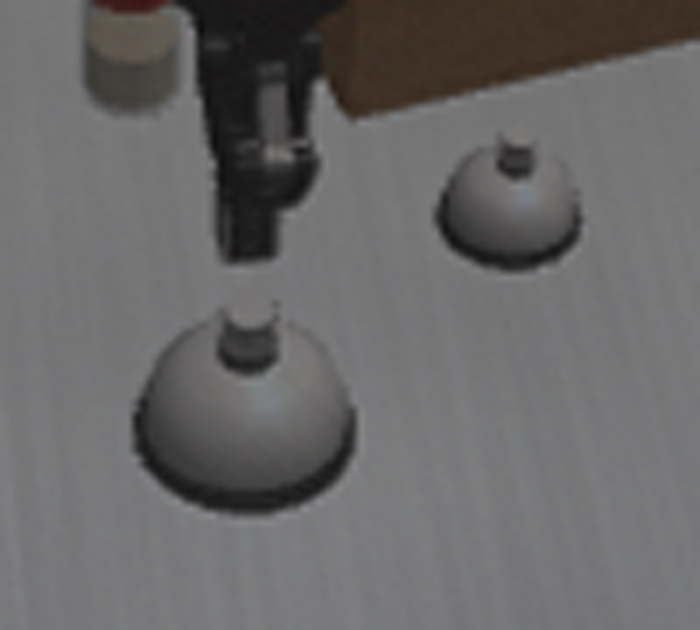

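{"name": "jog_arm", "arguments": {
  "commands": [
    [[0, 0, 15], [0, 0, 0], 0],
    [[0, 0, 10], [0, 0, 0], 0],
    [[0, 0, 0], [0, 0, 0], 0],
    [[0, 0, 0], [0, 0, 0], 0]
  ]
}}

```text
clock: 46.27
eef_pos: [0.6182, 0.2191, 0.0715]
ee_rot: [[-0.018, 1.0, 0.0], [1.0, 0.018, 0.0], [0.0, 0.0, -1.0]]
contact_force: [1.0, -0.6, -0.5]
grip_width: 0.003
```

{"name": "jog_arm", "arguments": {
  "commands": [
    [[0, 0, 3], [0, 0, 0], 0],
    [[0, 0, 3], [0, 0, 0], 0],
    [[0, 0, 2], [0, 0, 0], 0],
    [[0, 0, 0], [0, 0, 0], 0]
  ]
}}

```text
clock: 46.6
eef_pos: [0.6189, 0.2196, 0.0634]
ee_rot: [[-0.018, 1.0, 0.002], [1.0, 0.018, 0.001], [0.001, 0.002, -1.0]]
contact_force: [0.6, -0.4, 2.3]
grip_width: 0.002
```

{"name": "jog_arm", "arguments": {
  "commands": [
    [[0, 0, 2], [0, 0, 0], 0],
    [[0, 0, 2], [0, 0, 0], 0],
    [[0, 0, 1], [0, 0, 0], 0],
    [[0, 0, 0], [0, 0, 0], 0]
  ]
}}

```text
clock: 46.93
eef_pos: [0.6189, 0.2196, 0.0583]
ee_rot: [[-0.018, 1.0, 0.002], [1.0, 0.018, 0.001], [0.001, 0.002, -1.0]]
contact_force: [1.7, -0.5, 4.6]
grip_width: -0.004
```

{"name": "jog_arm", "arguments": {
  "commands": [
    [[0, 0, 1], [0, 0, 0], 0],
    [[0, 0, 0], [0, 0, 0], 0]
  ]
}}

```text
clock: 47.1
eef_pos: [0.619, 0.2196, 0.058]
ee_rot: [[-0.018, 1.0, 0.002], [1.0, 0.018, 0.001], [0.001, 0.002, -1.0]]
contact_force: [0.5, -0.9, 7.8]
grip_width: -0.004
```

{"name": "jog_arm", "arguments": {
  "commands": [
    [[0, 0, 0.5], [0, 0, 0], 0],
    [[0, 0, 0], [0, 0, 0], 0],
    [[0, 0, 0], [0, 0, 0], 0]
  ]
}}

```text
clock: 47.35
eef_pos: [0.619, 0.2196, 0.058]
ee_rot: [[-0.018, 1.0, 0.002], [1.0, 0.018, 0.001], [0.001, 0.002, -1.0]]
contact_force: [-0.9, -1.9, 12.2]
grip_width: 0.002
```

{"name": "jog_arm", "arguments": {
  "commands": [
    [[0, 0, -5], [0, 0, 0], 0],
    [[0, 0, -10], [0, 0, 0], 0],
    [[0, 0, -25], [0, 0, 0], 0],
    [[0, 0, -30], [0, 0, 0], 0],
    [[0, 0, -30], [0, 0, 0], 0],
    [[0, -10, -10], [0, 0, 0], 0],
    [[0, -10, 0], [0, 0, 0], 0],
    [[0, 0, 0], [0, 0, 0], 0]
  ]
}}

```text
clock: 48.02
eef_pos: [0.5954, 0.2187, 0.1661]
ee_rot: [[-0.019, 1.0, -0.002], [1.0, 0.019, -0.0], [-0.0, -0.002, -1.0]]
contact_force: [0.0, 0.4, -0.2]
grip_width: 0.001
```

Run:
```python
from hold1 import *
d=robot.get_image("side"); save("s34",d["color"]); save("s34a",d["color"],(300,140,400,230),7)
save("s34b",d["color"],(230,210,450,345),3.5)
d=robot.get_image("wrist"); save("w34",d["color"])
plan([],0)
```

```text
now t=48.12 [0.5965 0.2186 0.165 ] F [-0.4 -0.4 -0.4] w0.001 j [ 0.33  0.52  1.65  0.    0.98 -1.26]
```

View pics/s34a.png

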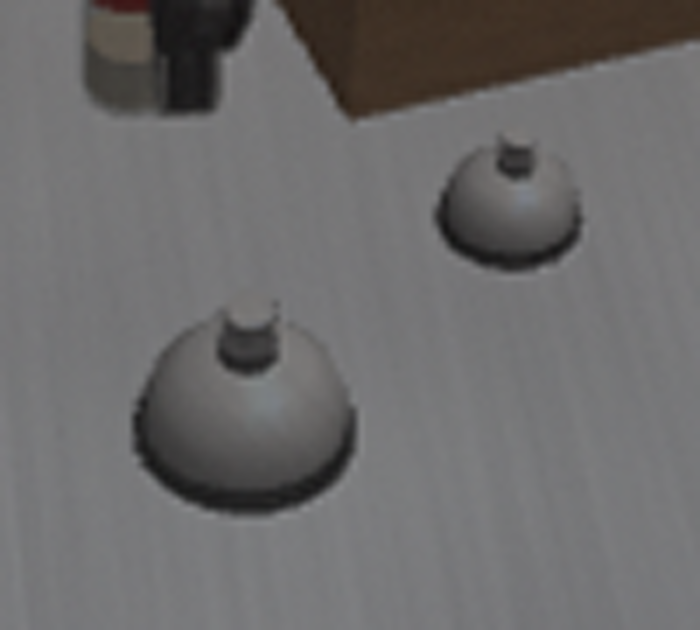

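View pics/s34b.png

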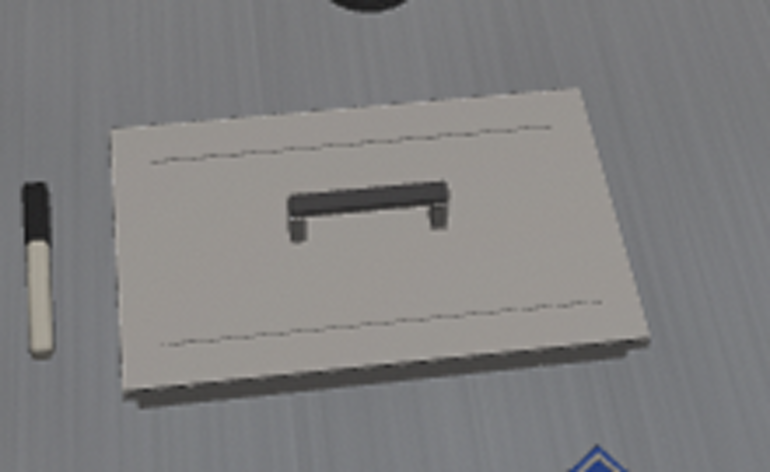

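View pics/s34.png

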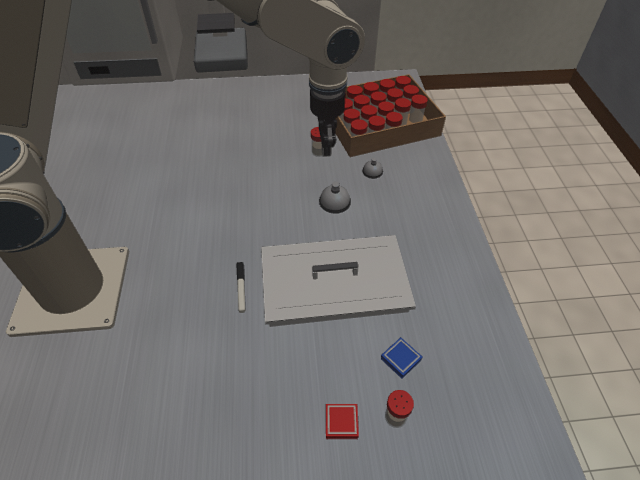

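View pics/w34.png

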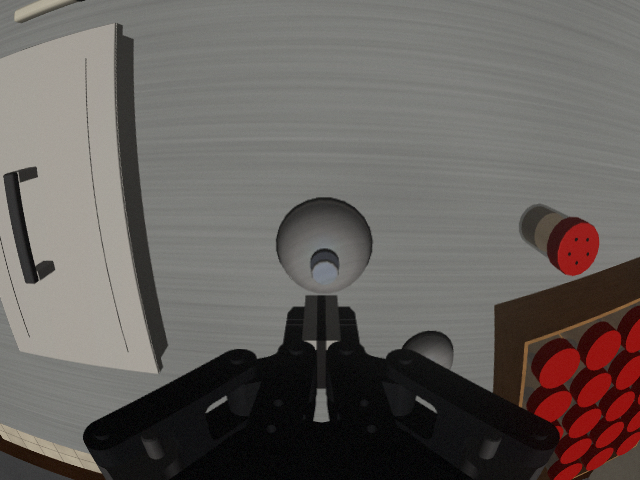

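Run:
```python
from h import *
a=cv2.imread("pics/side0.png")[:,:,::-1]; b=cv2.imread("pics/s34.png")[:,:,::-1]
A=a[225:330,250:425];B=b[225:330,250:425]
out=np.vstack([A,B]); save("cmp",out,None,2.8)
g=lambda x:cv2.cvtColor(np.ascontiguousarray(x),cv2.COLOR_RGB2GRAY).astype(np.float32)
for n,(x0,y0,x1,y1) in dict(all=(0,0,175,105),left=(0,0,60,105),right=(115,0,175,105),handle=(50,25,120,65)).items():
    print(n,cv2.phaseCorrelate(g(A[y0:y1,x0:x1]),g(B[y0:y1,x0:x1])))
```

```text
all ((0.23224616226529804, 0.43332375918209465), 1.0527307239579566)
left ((0.015455084561452281, 0.8930107180239091), 0.9254216064641505)
right ((0.18336549948623215, 1.1003960766048593), 0.9795719438129001)
handle ((0.33382734581188345, 1.1043644492370177), 1.0012983295652602)
```

View pics/cmp.png

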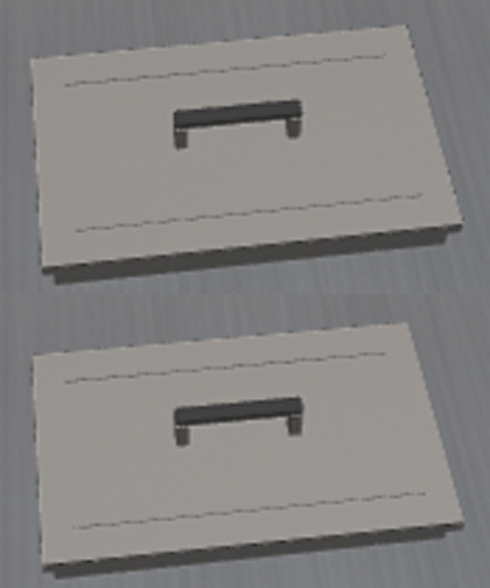

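Run:
```python
from cell import robot
print(robot.sign_off())
```

```text
the job is handed in; nothing more can be done
None
```

I packed both dishes lid down, put the cover back on and rang the larger bell. I handed the job in at about 48 s of the 210 s allowed.

**Dishes:** only two white dishes were on the bench. Each was turned over in two quarter turns, standing it on its edge in between, and laid in the tray. The first dish shifted about 3 cm inside the tray after I placed it, probably the announced knock. Before I closed the cover, the pictures showed both dishes flat with the agar side up.

**Cover:** it touched down at 28 mm above its resting height on the bench, which is the fully seated height. The before and after pictures show it level. It sits about 2 mm toward −y of where it started, which is within its 4 mm play.

**Bell:** I pressed the plunger to its stop: the head went down 8 mm and the force rose to about 12 N, against the spring's 4.6 N. The pictures show it back up afterwards.

**Left alone:** the pots, the marker and the blue and red look-alikes were not touched. The arm ended clear of everything. No check failed.

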